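# Top up the vial carriers and hang them on the stand

## Task

Take every spare vial from the white rack and stand it fully home in an empty pocket of the steel carriers, one vial to a pocket, while all three carriers are still on the bench. Then hang each carrier by its lift bar on its own pair of prongs on the white stand, the bar settled in the bottom of the V and hanging still, with every vial still in its pocket. Do not disturb the other things on the bench.

Things in the scene. Friction and masses are not known exactly. Their poses are not given: they have to be found in the camera images.
- carrier1: steel vial carrier (three alike), 0.35 kg: floor plate 136 (own x) x 96 (y) x 5 mm; two square pockets 33 mm inside, walls 3 mm, at x = +46 and -46, y = 0, floors 5 mm and rims 50 mm above the underside; uprights 12 x 5 mm at y = +45 and -45 carry a lift bar. Origin: centre of the underside, z up. Starts standing on the bench
- carrier1_bar (a point): middle of carrier1's lift bar: flat steel, 12 mm wide (x), 10 mm high, along the carrier's y, 85 mm clear between the uprights, its middle 115 mm above the underside at x = 0; axes as the carrier
- carrier2: steel vial carrier (three alike), 0.35 kg: floor plate 136 (own x) x 96 (y) x 5 mm; two square pockets 33 mm inside, walls 3 mm, at x = +46 and -46, y = 0, floors 5 mm and rims 50 mm above the underside; uprights 12 x 5 mm at y = +45 and -45 carry a lift bar. Origin: centre of the underside, z up. Starts standing on the bench
- carrier2_bar (a point): middle of carrier2's lift bar: flat steel, 12 mm wide (x), 10 mm high, along the carrier's y, 85 mm clear between the uprights, its middle 115 mm above the underside at x = 0; axes as the carrier
- carrier3: steel vial carrier (three alike), 0.35 kg: floor plate 136 (own x) x 96 (y) x 5 mm; two square pockets 33 mm inside, walls 3 mm, at x = +46 and -46, y = 0, floors 5 mm and rims 50 mm above the underside; uprights 12 x 5 mm at y = +45 and -45 carry a lift bar. Origin: centre of the underside, z up. Starts standing on the bench
- carrier3_bar (a point): middle of carrier3's lift bar: flat steel, 12 mm wide (x), 10 mm high, along the carrier's y, 85 mm clear between the uprights, its middle 115 mm above the underside at x = 0; axes as the carrier
- seat1 (a point): hanging place (three alike, 140 mm apart along y): a pair of V-shaped prongs at y = +27 and -27 mm. The point: where a hung bar's middle comes to rest, 258 mm above the bench; a knocked carrier swings for some seconds. Lowered from above within 30 mm (x) of it, the bar slides to the V's bottom. Fingers on the bar's middle pass between the prongs, uprights outside. Axes as the stand
- seat2 (a point): hanging place (three alike, 140 mm apart along y): a pair of V-shaped prongs at y = +27 and -27 mm. The point: where a hung bar's middle comes to rest, 258 mm above the bench; a knocked carrier swings for some seconds. Lowered from above within 30 mm (x) of it, the bar slides to the V's bottom. Fingers on the bar's middle pass between the prongs, uprights outside. Axes as the stand
- seat3 (a point): hanging place (three alike, 140 mm apart along y): a pair of V-shaped prongs at y = +27 and -27 mm. The point: where a hung bar's middle comes to rest, 258 mm above the bench; a knocked carrier swings for some seconds. Lowered from above within 30 mm (x) of it, the bar slides to the V's bottom. Fingers on the bar's middle pass between the prongs, uprights outside. Axes as the stand
- stand: white stand, fixed: two feet, posts at x = +100, y = +-220 mm, a beam with front face at x = +90, top 283 mm up, and three pairs of steel prongs 8 mm thick pointing to -x (to the robot). From the V's bottom (x = 0, prong axis 245 mm up) a prong rises 26 mm over 45 mm to its tip at x = -45 and as much behind, then runs level to the beam. Origin: on the bench below the middle seat
- rack: white spare rack, fixed, 200 mm (own x) by 60 mm, 50 mm high, with four square cells 33 mm wide and 45 mm deep at x = -75, -25, +25, +75 mm, y = 0; cell floors are 5 mm above the bench. Origin: centre of the underside. It stands at the left or the right of the bench
- tipbox: blue box with a clear lid, 125 x 85 x 58 mm, fixed; not part of the job. Origin: centre of the underside
- vial1: amber glass vial with a black cap, all alike: 28 mm across, 90 mm tall, about 60 g, closed. Origin: centre of the underside, z up. It starts in one of the carriers' pockets
- vial2: amber glass vial with a black cap, all alike: 28 mm across, 90 mm tall, about 60 g, closed. Origin: centre of the underside, z up. It starts in one of the carriers' pockets
- vial3: amber glass vial with a black cap, all alike: 28 mm across, 90 mm tall, about 60 g, closed. Origin: centre of the underside, z up. A spare: it starts upright in the spare rack, if it is there at all
- vial4: amber glass vial with a black cap, all alike: 28 mm across, 90 mm tall, about 60 g, closed. Origin: centre of the underside, z up. A spare: it starts upright in the spare rack, if it is there at all
- vial5: amber glass vial with a black cap, all alike: 28 mm across, 90 mm tall, about 60 g, closed. Origin: centre of the underside, z up. A spare: it starts upright in the spare rack, if it is there at all
- vial6: amber glass vial with a black cap, all alike: 28 mm across, 90 mm tall, about 60 g, closed. Origin: centre of the underside, z up. A spare: it starts upright in the spare rack, if it is there at all
- dish: a closed clear petri dish, 86 mm across, 16 mm high; a bystander, loose. Origin: centre of the underside
- scraper: a scraper with a yellow handle, 170 mm long, lying flat; a bystander, loose. Origin: middle of its length, underside
- washbottle: a white squeeze bottle with a blue cap, 60 mm across, 140 mm tall; a bystander, loose. Origin: centre of the underside
- reagent: a wide amber jar, 56 mm across, 90 mm tall; a bystander, loose. Origin: centre of the underside
- beaker: an open glass beaker, 66 mm across, 80 mm tall; a bystander, loose. Origin: centre of the underside
There are look-alikes about, which are no part of the job. What is shaped like the carrier3 but purple is not meant.

How it is judged:
By the outcome, as a careful person would: the job done as asked, in the order asked, and still so for the second after the job is handed in, with the robot touching nothing.
Of vial3, vial4, vial5, vial6 only 2 to 4 are there at a start; the rules pass over those that are not, and their reading is None.
At some moment in a run one of carrier1, carrier2, carrier3 may be knocked a few centimetres aside while the robot is not near it.
It also fails if it takes over 210 s, if anything falls off the work surface, if the arm or the gripper's body presses on something with over 40 N, if the wrist force passes 120 N, or if a joint passes its speed limit or range.

## Robot

A 6-joint arm with a two-finger parallel gripper is mounted at the origin on the work surface. World frame = base frame: x ahead of the robot, y to its left, z up, the work surface at z = 0. Lengths are in mm, angles in degrees, forces in N, time in s.
With the tool pointing down it reaches from about 300 to 850 mm from the base axis. Payload 4.2 kg.
Tool frame: the origin (TCP) lies at the very end of the fingers, on their centre line; the grasp point (between the pads) lies 19 mm behind it; z points along the fingers, x is the direction in which the jaws open and shut, and the axes are right-handed (so a half turn about z gives the same grasp; the last joint's range is limited). The gripper opens to 91 mm and grips with 3 to 60 N. Pads are 32 mm wide; open, the fingers measure 118 mm over their backs; the gripper's body (76 mm by 178 mm) begins 60 mm behind the grasp point.
Start: joints at [63.025, 18.312, 89.639, -0, 72.044, -1.146], TCP at [250.524, 517.572, 213.976] pointing down, gripper open.
Joint ranges: [-177.97, 177.97], [-48.28, 115.42], [12.27, 149.76], [-77.06, 257.06], [2.81, 150.46], [-146.56, 146.56]. Speed limits (degrees/s): [147.25, 147.25, 180, 180, 180, 180].

## Interface

Orientations are given as [roll, pitch, yaw] about the fixed x, y, z axes, in that order (R = Rz(yaw) Ry(pitch) Rx(roll)).
In Python, from workcell import env gives the robot as it stands.
- The arm moves only by the tool servo_tool, never from a script. Its argument "plan" is a list of rows, each a list of 3 entries, a list of its own where there are three numbers: the turn, a rotation vector about the tool's x, y, z in degrees, then the shift along the tool's x, y, z in mm, then the finger opening in mm, from 0 to 91.2. In form: [[[ax, ay, az], [dx, dy, dz], claw], ...]. A call has exactly 10 rows; each row shifts and turns the pose as measured when the row begins, along the tool's axes as they then stand; what a row does not reach is not made up. A row lasts 1/8 s, in which the tool goes at most 62.5 mm and 10.7 degrees, less where a joint would pass 70% of its speed; a pose out of reach is approached as far as the arm can. A call with a gripper value outside its range is refused whole. The fingers move at their own pace and stop on an object; "squeeze" is the grip in N (left out, the last holds). Time passes only in rows, so rows that do not move let the fingers close, or fill a call up. It gives the time, the measured TCP pose, the force and the opening at its end, in the units of the state.
- env.state(): the state, without advancing time (a new reading comes with each control period).
- env.grab_frame(name): name is "side" or "top" or "wrist"; returns a dict with "pixels" (400x640x3 uint8, red, green, blue), "intrinsics" (3x3 intrinsics, pixels), "eye" and "attitude" of the camera in the world. Camera axes: x right, y up, looking along -z (the intrinsics and any distortion apply to the point x, -y, -z); pixel columns grow to the right and rows downward; lengths in mm; the calibration is good to about 2 mm. A picture is of the moment at which its call begins. There is no depth.
- env.job_done(): hands the job in, once; it reports no verdict.
The state is a dict: "time_s": time; "qpos": joint angles; "qvel": joint speeds; "effort": joint torques, N m; "ee_pos": TCP position; "ee_rot": TCP orientation; "force": force on the tool from outside, world axes, zero at the start; "torque": the same for the moment, N m; "gripper_width": finger opening in mm.
Only numpy, scipy, OpenCV 4.12 (cv2) and the standard library are available. Lean on these libraries where they do the work, as an engineer would, in place of code of your own. Each camera call takes 0.05 s, during which the arm holds its last target.

## Working session

There is one attempt and no reset: what is moved stays moved. The work goes in short steps, Python scripts to look and compute and a tool call to move; the robot and the scene stay as the last step left them, time stands still between calls to the robot, and variables do not carry over. Pictures are saved under pics/ and viewed, and the job is handed in when it is done.

Besides the shell and the picture viewer there is one more tool, called as name([rows], argument=value, ...), one row to a line, values as JSON. servo_tool: Moves the arm, as the interface text tells. Its arguments: {"type":"object","properties":{"plan":{"type":"array"},"squeeze":{"type":"number"}},"required":["plan"]}

```bash
ls; mkdir -p pics; python3 - <<'E'
from workcell import env
import cv2,json,numpy as np
s=env.state();print(s)
for n in ["side","top","wrist"]:
    f=env.grab_frame(n)
    cv2.imwrite(f"pics/{n}0.png",f["pixels"][:,:,::-1])
    print(n,{k:(np.round(v,4).tolist() if not isinstance(v,dict) else v) for k,v in f.items() if k!="pixels"})
E
```

```text
pics
{'time_s': 0.0, 'qpos': array([ 6.30250662e+01,  1.83522286e+01,  8.97059926e+01, -1.45755482e-03,
        7.20410373e+01, -1.14589565e+00]), 'qvel': array([ 0.01808064, -0.02262208, -0.04112953, -0.02774111, -0.06376647,
        0.04863888]), 'effort': array([ 1.34258138e-03, -4.12469029e+01, -2.31977302e+01,  7.26706395e-02,
        4.58222092e-02, -1.45731719e-04]), 'ee_pos': array([250.30622528, 517.12017829, 213.11716613]), 'ee_rot': array([-1.7999940e+02,  9.9266366e-02,  6.4171413e+01]), 'force': array([-0.54120651, -0.65217153,  0.06792013]), 'torque': array([ 0.0948434 , -0.0010766 ,  0.01597584]), 'gripper_width': 90.73688002766679}
side {'intrinsics': [[365.9435, 0.0, 324.369], [0.0, 365.9435, 195.1313], [0.0, 0.0, 1.0]], 'eye': [276.0068, -747.3329, 855.3932], 'attitude': [49.5, 0.7841, -18.9713]}
top {'intrinsics': [[477.9691, 0.0, 323.5276], [0.0, 477.9691, 186.7794], [0.0, 0.0, 1.0]], 'eye': [281.7253, -16.0804, 1677.693], 'attitude': [9.1447, 0.9804, -90.5996]}
wrist {'intrinsics': [[335.7572, 0.0, 311.8767], [0.0, 335.7572, 202.1205], [0.0, 0.0, 1.0]], 'eye': [183.9119, 549.5793, 383.2334], 'attitude': [-15.0214, 0.1357, 64.1534]}
```

View pics/top0.png

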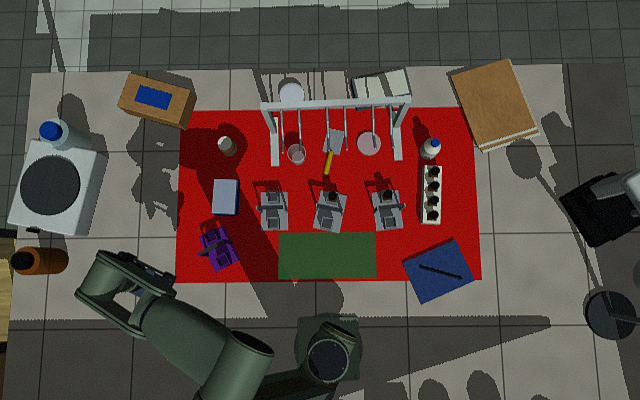

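View pics/side0.png

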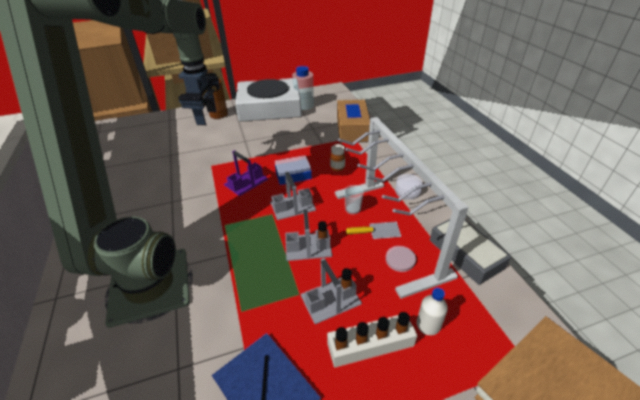

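View pics/wrist0.png

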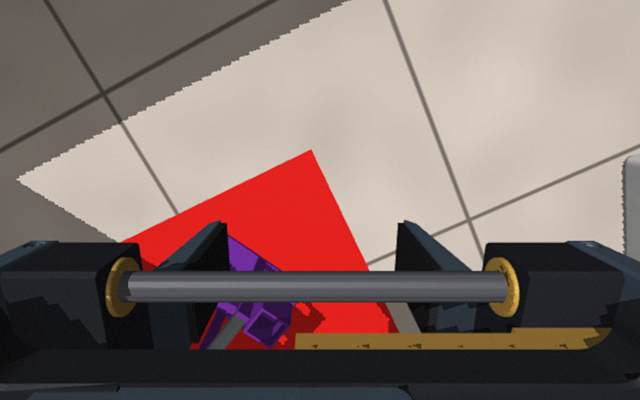

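```bash
cat > h.py <<'E'
from workcell import env
import cv2,numpy as np
from scipy.spatial.transform import Rotation as R
def cam(n):
    f=env.grab_frame(n); return f
def Rm(f):
    return R.from_euler('xyz',f["attitude"],degrees=True).as_matrix()
def proj(f,P):
    P=np.atleast_2d(P).astype(float); c=(P-np.array(f["eye"]))@Rm(f)
    K=np.array(f["intrinsics"]); d=-c[:,2]
    return np.c_[K[0,0]*c[:,0]/d+K[0,2], -K[1,1]*c[:,1]/d+K[1,2]]
def ray(f,uv,z):
    uv=np.atleast_2d(uv).astype(float);K=np.array(f["intrinsics"])
    d=np.c_[(uv[:,0]-K[0,2])/K[0,0],-(uv[:,1]-K[1,2])/K[1,1],-np.ones(len(uv))]@Rm(f).T
    e=np.array(f["eye"]);t=(z-e[2])/d[:,2];return e+d*t[:,None]
def crop(f,name,x0,y0,w,h,s):
    im=f["pixels"][y0:y0+h,x0:x0+w,::-1];im=cv2.resize(im,None,fx=s,fy=s,interpolation=cv2.INTER_CUBIC)
    cv2.imwrite("pics/"+name+".png",im)
def save(f,fn): np.savez(fn,**f)
def load(fn):
    d=np.load(fn);return {k:d[k] for k in d}
E
python3 - <<'E'
from h import *
f=cam("top");save(f,"top0.npz");crop(f,"t1",190,70,270,200,2.9)
f=cam("side");save(f,"side0.npz");crop(f,"s1",210,110,260,260,2.3)
E
```

```text
(no output)
```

View pics/t1.png

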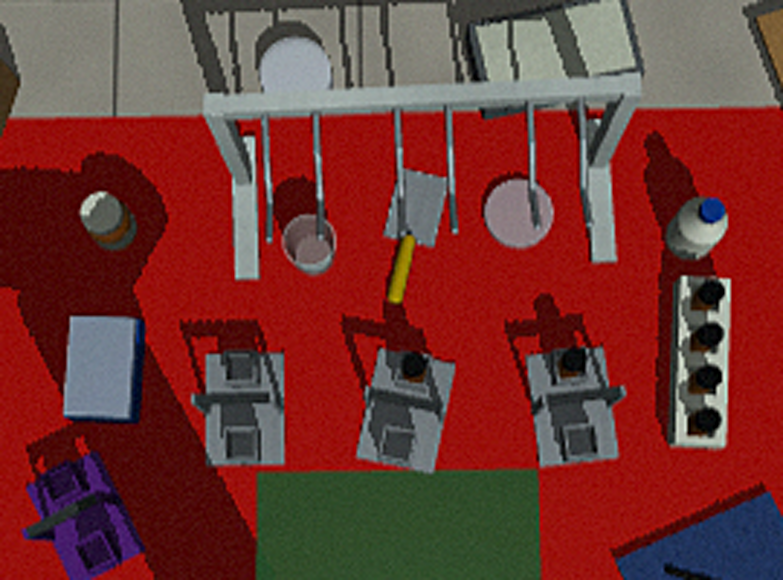

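View pics/s1.png

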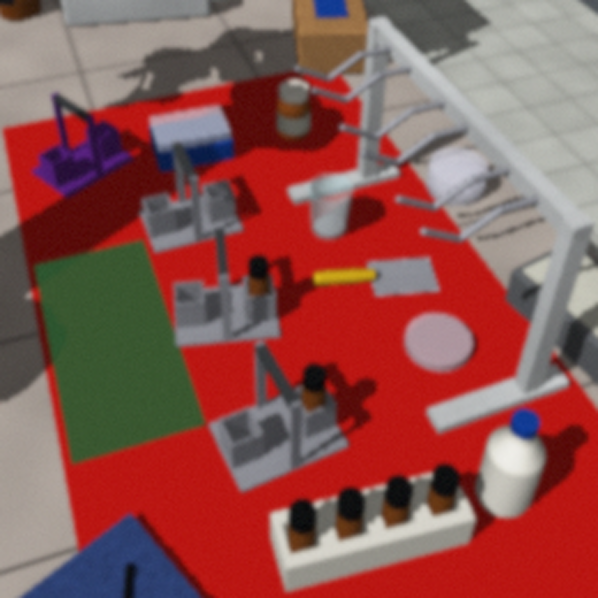

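```bash
python3 - <<'E'
from h import *
f=load("top0.npz")
def rect(pts,z,L,W):
    P=ray(f,np.array(pts)/2.9+[190,70],z)[:,:2]; c=P.mean(0)
    # order: TL,TR,BR,BL ; x-dir = up = (TL-BL)
    d=(P[0]-P[3]+P[1]-P[2])/2; w=(P[0]-P[1]+P[3]-P[2])/2
    print(c.round(1),"len",np.linalg.norm(d).round(1),"wid",np.linalg.norm(w).round(1),"yaw",np.degrees(np.arctan2(d[1],d[0])).round(1),np.degrees(np.arctan2(-w[0],w[1])).round(1))
rect([(206,352),(285,352),(285,465),(209,466)],5,136,96)
rect([(378,347),(456,362),(433,472),(357,458)],5,136,96)
rect([(526,350),(606,346),(619,459),(540,466)],5,136,96)
rect([(680,277),(731,280),(726,447),(674,445)],50,200,60)
u=lambda p,z:print(p,z,ray(f,np.array(p)/2.9+[190,70],z)[:,:2].round(0).tolist())
u([(207,97),(640,77)],283)   # beam upper-front
u([(235,280),(258,278),(592,262),(616,260)],10)
u([(269,240),(321,238),(403,234),(455,232),(536,227),(588,223)],271) #tips
u([(693,423),(706,379),(706,336),(708,294)],90)
E
```

```text
[467.8 181.9] len 138.6 wid 94.3 yaw 1.1 -0.3
[464.2 -12.1] len 137.2 wid 95.0 yaw -11.9 -11.4
[ 467.2 -213.9] len 140.0 wid 96.4 yaw 4.9 3.3
[ 511.9 -363.6] len 200.4 wid 60.6 yaw -4.5 -3.6
[(207, 97), (640, 77)] 283 [[766.0, 192.0], [781.0, -262.0]]
[(235, 280), (258, 278), (592, 262), (616, 260)] 10 [[626.0, 196.0], [628.0, 168.0], [642.0, -243.0], [645.0, -272.0]]
[(269, 240), (321, 238), (403, 234), (455, 232), (536, 227), (588, 223)] 271 [[614.0, 128.0], [615.0, 73.0], [619.0, -12.0], [620.0, -66.0], [624.0, -150.0], [627.0, -204.0]]
[(693, 423), (706, 379), (706, 336), (708, 294)] 90 [[435.0, -341.0], [486.0, -358.0], [536.0, -360.0], [585.0, -365.0]]
```

```bash
cat >> h.py <<'E'
import json
def down(yaw): return R.from_euler('xyz',[180,0,yaw],degrees=True)
def pose():
    s=env.state(); return np.array(s["ee_pos"]),R.from_euler('xyz',s["ee_rot"],degrees=True)
def plan(wps,p=None,r=None,n=10):
    """wps: (x,y,z,yaw,rows,claw); prints rows in tool axes (per row rotation about tool, shift)."""
    if p is None: p,r=pose()
    rows=[]
    for x,y,z,yaw,k,c in wps:
        t=np.array([x,y,z],float); rt=down(yaw)
        rv=(r.inv()*rt).as_rotvec(degrees=True)
        for i in range(k):
            d=r.inv().apply(t-p)/(k-i)
            w=(r.inv()*rt).as_rotvec(degrees=True)/(k-i)
            if np.linalg.norm(d)>62 or np.linalg.norm(w)>10.7: print("TOO FAST",d,w)
            d=np.round(d,1); w=np.round(w,1)+0.0
            rows.append([[float(a) for a in w],[float(a) for a in d+0.0],c])
            p=p+r.apply(d); r=r*R.from_rotvec(w,degrees=True)
    print(len(rows));
    for i in range(0,len(rows),n):
        b=rows[i:i+n]
        while len(b)<n: b.append([[0,0,0],[0,0,0],b[-1][2]])
        print(json.dumps(b).replace(" ","").replace(".0,",",").replace(".0]","]"))
    print("end",p.round(1),r.as_euler('xyz',degrees=True).round(1))
E
python3 - <<'E'
from h import *
plan([(370,330,330,0,8,91),(440,50,330,-60,7,91),(400,-240,300,-94,5,91)])
E
```

```text
20
[[[0,0,8],[-14.6,23.7,-14.5],91],[[0,0,8],[-11.1,25.4,-14.5],91],[[0,0,8],[-7.5,26.8,-14.6],91],[[0,0,8],[-3.7,27.5,-14.5],91],[[0,0,8],[0.2,27.8,-14.6],91],[[0,0,8.1],[4,27.5,-14.5],91],[[0,0,8],[7.9,26.7,-14.6],91],[[0,0,8.1],[11.5,25.3,-14.5],91],[[0,0,8.6],[10,40,0],91],[[0,0,8.6],[15.9,38,0],91]]
[[[0,0,8.6],[21.4,35.2,0],91],[[0,0,8.5],[26.4,31.7,0],91],[[0,0,8.6],[30.8,27.4,0],91],[[0,0,8.5],[34.6,22.5,0.1],91],[[0,0,8.6],[37.5,17.1,0],91],[[0,0,6.8],[46.2,35.9,6.1],91],[[0,0,6.8],[50.2,30.2,6],91],[[0,0,6.8],[53.4,24,6.1],91],[[0,0,6.8],[55.9,17.5,6],91],[[0,0,6.8],[57.5,10.8,6.1],91]]
end [ 400. -240.  300.] [180.  -0. -94.]
```

servo_tool([
  [[0, 0, 8], [-14.6, 23.7, -14.5], 91],
  [[0, 0, 8], [-11.1, 25.4, -14.5], 91],
  [[0, 0, 8], [-7.5, 26.8, -14.6], 91],
  [[0, 0, 8], [-3.7, 27.5, -14.5], 91],
  [[0, 0, 8], [0.2, 27.8, -14.6], 91],
  [[0, 0, 8.1], [4, 27.5, -14.5], 91],
  [[0, 0, 8], [7.9, 26.7, -14.6], 91],
  [[0, 0, 8.1], [11.5, 25.3, -14.5], 91],
  [[0, 0, 8.6], [10, 40, 0], 91],
  [[0, 0, 8.6], [15.9, 38, 0], 91],
], squeeze=20)

```text
time_s: 1.5
ee_pos: [387.5, 241.1, 332.3]
ee_rot: [179.8, -0.0, -19.6]
force: [0.2, 0.2, -0.2]
gripper_width: 91.1
```

```bash
python3 - <<'E'
from h import *
plan([(440,50,330,-60,5,91),(400,-240,310,-94,5,91)])
E
```

```text
10
[[[0,0,8.1],[22.7,32.5,0.6],91],[[0,0,8.1],[27.1,28.9,0.6],91],[[0.1,0,8.1],[30.9,24.8,0.6],91],[[0,-0.1,8],[34.1,20.2,0.5],91],[[0.1,0,8.1],[36.5,15.3,0.5],91],[[0,0,6.8],[46.3,35.9,4],91],[[0,0,6.8],[50.2,30.2,4],91],[[0,0,6.8],[53.4,24,4],91],[[0,0,6.8],[55.9,17.5,4],91],[[0,0,6.8],[57.5,10.8,4.1],91]]
end [ 400. -240.  310.] [-180.   -0.  -94.]
```

servo_tool([
  [[0, 0, 8.1], [22.7, 32.5, 0.6], 91],
  [[0, 0, 8.1], [27.1, 28.9, 0.6], 91],
  [[0.1, 0, 8.1], [30.9, 24.8, 0.6], 91],
  [[0, -0.1, 8], [34.1, 20.2, 0.5], 91],
  [[0.1, 0, 8.1], [36.5, 15.3, 0.5], 91],
  [[0, 0, 6.8], [46.3, 35.9, 4], 91],
  [[0, 0, 6.8], [50.2, 30.2, 4], 91],
  [[0, 0, 6.8], [53.4, 24, 4], 91],
  [[0, 0, 6.8], [55.9, 17.5, 4], 91],
  [[0, 0, 6.8], [57.5, 10.8, 4.1], 91],
])

```text
time_s: 2.75
ee_pos: [388.8, -253.8, 309.4]
ee_rot: [-179.7, 0.0, -96.4]
force: [1.2, 0.2, 1.2]
gripper_width: 90.9
```

```bash
python3 - <<'E'
from h import *
f=cam("wrist");save(f,"w1.npz");crop(f,"w1",0,0,640,400,1.25)
print(env.state()["ee_pos"],env.state()["ee_rot"],f["eye"],f["attitude"])
E
```

```text
[ 387.07602702 -260.61940898  308.40679744] [-179.85132693   -0.35898612  -96.87126477] [ 459.96362329 -261.55361864  479.81110432] [-1.48035225e+01 -8.03241419e-03 -9.64140277e+01]
```

View pics/w1.png

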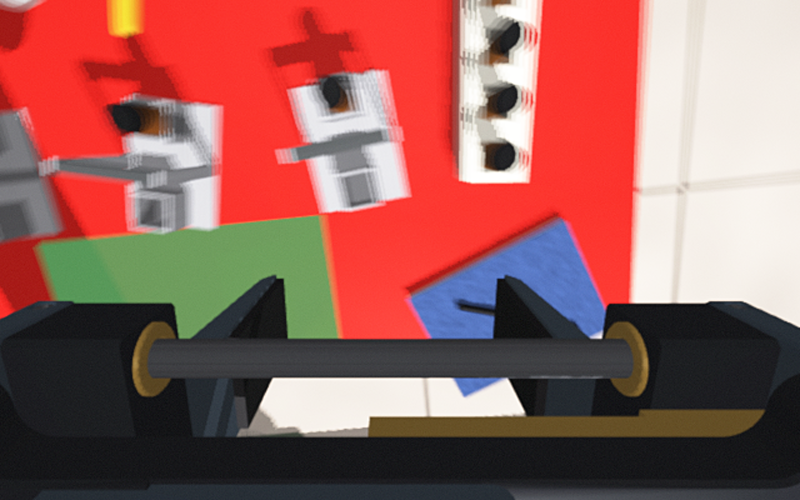

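servo_tool([
  [[0, 0, -1], [30, -25, 0], 91],
  [[0, 0, -1], [30, -10, 0], 91],
  [[0, 0, 0], [0, 0, 0], 91],
  [[0, 0, 0], [0, 0, 0], 91],
  [[0, 0, 0], [0, 0, 0], 91],
  [[0, 0, 0], [0, 0, 0], 91],
  [[0, 0, 0], [0, 0, 0], 91],
  [[0, 0, 0], [0, 0, 0], 91],
  [[0, 0, 0], [0, 0, 0], 91],
  [[0, 0, 0], [0, 0, 0], 91],
])

```text
time_s: 4.05
ee_pos: [413.8, -323.9, 308.9]
ee_rot: [-179.9, -0.2, -94.9]
force: [0.2, 0.4, 0.7]
gripper_width: 91.0
```

```bash
python3 - <<'E'
from h import *
f=cam("wrist");save(f,"w2.npz");crop(f,"w2",180,0,360,220,2.2)
print(env.state()["ee_pos"],env.state()["ee_rot"],f["eye"],f["attitude"])
E
```

```text
[ 413.79393162 -323.88651222  308.88717044] [-179.91619964   -0.22329136  -94.90330261] [ 485.8400905  -329.1461814   478.99640962] [-15.02498146  -0.25311485 -94.92112121]
```

View pics/w2.png

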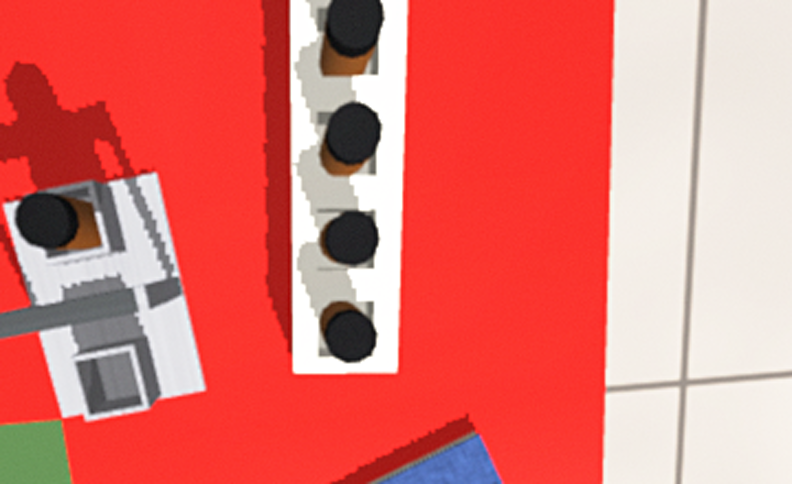

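```bash
cat >> h.py <<'E'
def caps(f,box,z=95,thr=50,rad=14):
    """find dark disks of radius rad mm at height z, by ray-plane rectified map + template match. box: x0,x1,y0,y1 world; returns list"""
    s=2.0 # px per mm
    x0,x1,y0,y1=box
    xs=np.arange(x0,x1,1/s);ys=np.arange(y0,y1,1/s)
    X,Y=np.meshgrid(xs,ys,indexing='ij')
    uv=proj(f,np.c_[X.ravel(),Y.ravel(),np.full(X.size,z)]).astype(np.float32)
    img=cv2.remap(np.ascontiguousarray(f["pixels"]),uv[:,0].reshape(X.shape),uv[:,1].reshape(X.shape),cv2.INTER_LINEAR)
    return img,xs,ys
def rectify(f,box,z,name=None,s=3.0):
    x0,x1,y0,y1=box
    xs=np.arange(x1,x0,-1/s);ys=np.arange(y1,y0,-1/s) # image up=+x, right=-y
    X,Y=np.meshgrid(xs,ys,indexing='ij')
    uv=proj(f,np.c_[X.ravel(),Y.ravel(),np.full(X.size,z)]).astype(np.float32)
    img=cv2.remap(np.ascontiguousarray(f["pixels"]),uv[:,0].reshape(X.shape),uv[:,1].reshape(X.shape),cv2.INTER_LINEAR)
    if name:
        o=img[:,:,::-1].copy()
        for v in range(int(np.ceil(x0/20)*20),int(x1),20):
            i=int((x1-v)*s); cv2.line(o,(0,i),(8,i),(0,255,0),1); cv2.putText(o,str(v),(10,i+4),0,0.35,(0,255,0),1)
        for v in range(int(np.ceil(y0/20)*20),int(y1),20):
            j=int((y1-v)*s); cv2.line(o,(j,0),(j,8),(0,255,0),1); cv2.putText(o,str(v),(j-10,18),0,0.33,(0,255,0),1)
        cv2.imwrite("pics/"+name+".png",o)
    return img
E
python3 - <<'E'
from h import *
f=load("w2.npz")
rectify(f,(400,600,-410,-310),50,"r50",3)
rectify(f,(400,600,-410,-310),95,"r95",3)
rectify(f,(370,570,-290,-140),5,"c5",3)
rectify(f,(370,570,-290,-140),50,"c50",3)
a=[cv2.imread(f"pics/{n}.png") for n in("r50","r95")];cv2.imwrite("pics/r.png",np.hstack(a))
a=[cv2.imread(f"pics/{n}.png") for n in("c5","c50")];cv2.imwrite("pics/c.png",cv2.resize(np.hstack(a),None,fx=.88,fy=.88))
E
```

```text
(no output)
```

View pics/r.png

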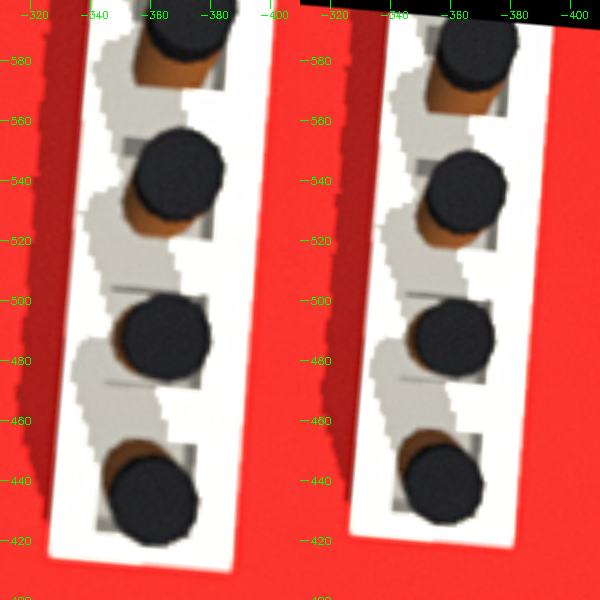

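View pics/c.png

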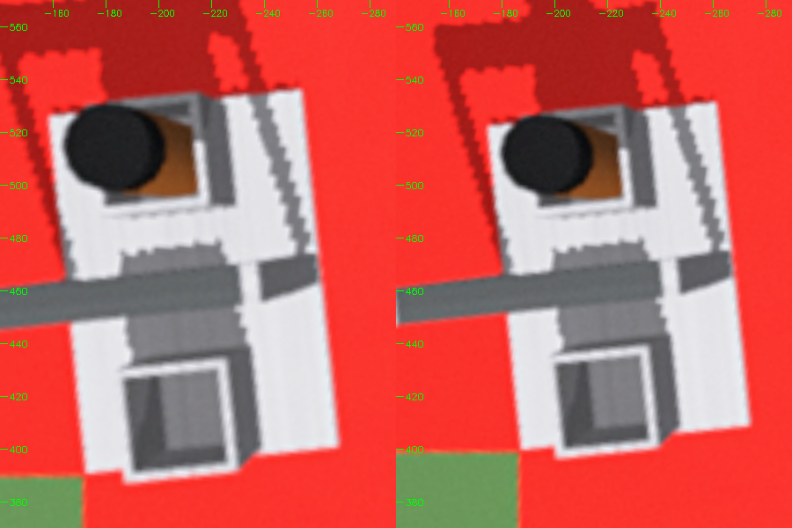

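```bash
python3 - <<'E'
from h import *
plan([(438.3,-358,130,-94.9,6,60),(438.3,-358,68,-94.9,3,60)])
E
```

```text
9
[[[0,0,0],[5.2,-4.5,29.8],60],[[0,0,0],[5.2,-4.5,29.8],60],[[0,-0.1,0],[5.2,-4.5,29.9],60],[[0,0,0],[5.3,-4.5,29.8],60],[[0,-0.1,0],[5.2,-4.5,29.9],60],[[-0.1,0,0],[5.3,-4.6,29.8],60],[[0,0,0],[0,0,20.7],60],[[0,0,0],[0,0,20.7],60],[[0,0,0],[0,0,20.6],60],[[0,0,0],[0,0,0],60]]
end [ 438.3 -358.    68. ] [180.   -0.  -94.9]
```

servo_tool([
  [[0, 0, 0], [5.2, -4.5, 29.8], 60],
  [[0, 0, 0], [5.2, -4.5, 29.8], 60],
  [[0, -0.1, 0], [5.2, -4.5, 29.9], 60],
  [[0, 0, 0], [5.3, -4.5, 29.8], 60],
  [[0, -0.1, 0], [5.2, -4.5, 29.9], 60],
  [[-0.1, 0, 0], [5.3, -4.6, 29.8], 60],
  [[0, 0, 0], [0, 0, 0], 60],
  [[0, 0, 0], [0, 0, 0], 60],
  [[0, 0, 0], [0, 0, 0], 60],
  [[0, 0, 0], [0, 0, 0], 60],
])

```text
time_s: 5.35
ee_pos: [441.4, -361.3, 129.5]
ee_rot: [-179.6, -0.3, -94.9]
force: [0.4, 0.6, -0.6]
gripper_width: 59.9
```

```bash
python3 - <<'E'
from h import *
f=cam("wrist");save(f,"w3.npz");crop(f,"w3",0,0,640,400,1.25)
print(f["eye"],f["attitude"])
plan([(438.3,-358,68,-94.9,4,60)])
E
```

```text
[ 512.46015665 -366.23757648  300.00735733] [-14.69981936  -0.33221861 -94.96069779]
4
[[[-0.1,-0.1,0],[-0.8,1,15.4],60],[[-0.1,-0.1,0],[-0.8,0.9,15.4],60],[[-0.1,-0.1,0],[-0.8,0.9,15.3],60],[[-0.1,0,0],[-0.8,0.9,15.4],60],[[0,0,0],[0,0,0],60],[[0,0,0],[0,0,0],60],[[0,0,0],[0,0,0],60],[[0,0,0],[0,0,0],60],[[0,0,0],[0,0,0],60],[[0,0,0],[0,0,0],60]]
end [ 438.3 -358.    68. ] [-180.    -0.   -94.9]
```

View pics/w3.png

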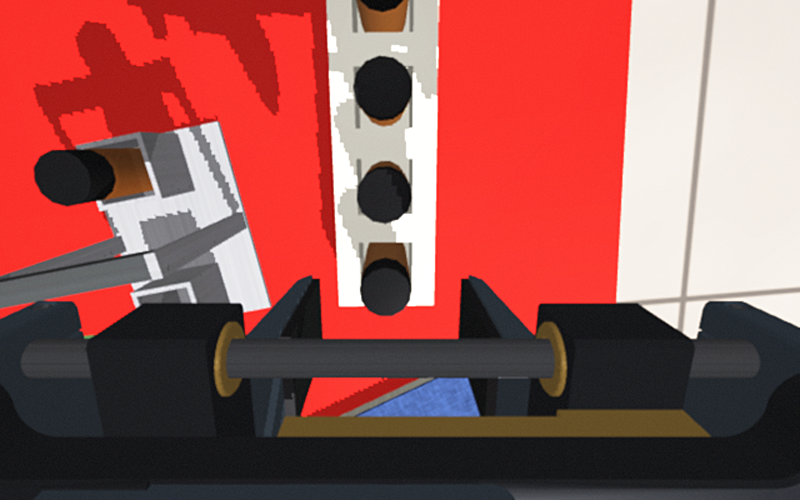

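```bash
python3 - <<'E'
from h import *
f=load("w3.npz")
print(ray(f,np.array([(386,287),(385,194),(383,91)])/1.25,95).round(1), proj(f,[pose()[0]])*1.25)
E
```

```text
[[ 440.7 -359.2   95. ]
 [ 488.4 -363.    95. ]
 [ 535.4 -366.3   95. ]] [[390.31651239 311.43469192]]
```

```bash
python3 - <<'E'
from h import *
plan([(440.7,-359.2,70,-94.9,3,60),(440.7,-359.2,67,-94.9,2,60)])
E
```

```text
5
[[[-0.1,-0.1,0],[-0.8,0.4,19.8],60],[[-0.2,-0.1,0],[-0.7,0.4,19.9],60],[[-0.1,-0.1,0],[-0.7,0.4,19.8],60],[[0,0,0],[0,0,1.5],60],[[0,0,0],[0,0,1.5],60],[[0,0,0],[0,0,0],60],[[0,0,0],[0,0,0],60],[[0,0,0],[0,0,0],60],[[0,0,0],[0,0,0],60],[[0,0,0],[0,0,0],60]]
end [ 440.7 -359.2   67. ] [-180.    -0.   -94.9]
```

servo_tool([
  [[-0.1, -0.1, 0], [-0.8, 0.4, 19.8], 60],
  [[-0.2, -0.1, 0], [-0.7, 0.4, 19.9], 60],
  [[-0.1, -0.1, 0], [-0.7, 0.4, 19.8], 60],
  [[0, 0, 0], [0, 0, 1.5], 60],
  [[0, 0, 0], [0, 0, 0], 24],
  [[0, 0, 0], [0, 0, 0], 24],
  [[0, 0, 0], [0, 0, 0], 24],
  [[0, 0, 0], [0, 0, 0], 24],
  [[0, 0, 0], [0, 0, 0], 24],
  [[0, 0, 0], [0, 0, 0], 24],
], squeeze=20)

```text
time_s: 6.65
ee_pos: [443.5, -361.4, 73.4]
ee_rot: [-179.4, -0.4, -94.9]
force: [0.1, 0.1, -0.3]
gripper_width: 27.1
```

```bash
python3 - <<'E'
from h import *
f=cam("wrist");save(f,"w4.npz");crop(f,"w4",0,0,640,400,1.25)
print(env.state())
E
```

```text
{'time_s': 6.7, 'qpos': array([-4.03297364e+01,  2.47752483e+01,  1.01790909e+02,  5.60683725e-03,
        5.27456874e+01,  5.45983298e+01]), 'qvel': array([ 0.0348021 , -0.01369045,  0.07617725, -0.12981142,  0.00136534,
        0.04936193]), 'effort': array([ 1.69344225e-04, -4.35922194e+01, -1.94206131e+01,  5.91366948e-02,
       -9.38395900e-02,  9.05033376e-04]), 'ee_pos': array([ 443.46788135, -361.36440305,   73.32424712]), 'ee_rot': array([-179.43645958,   -0.39497451,  -94.93337598]), 'force': array([-0.84145926, -0.66062811, -0.00161862]), 'torque': array([-0.02858033,  0.1798611 ,  0.01852975]), 'gripper_width': 27.040553663838796}
```

View pics/w4.png

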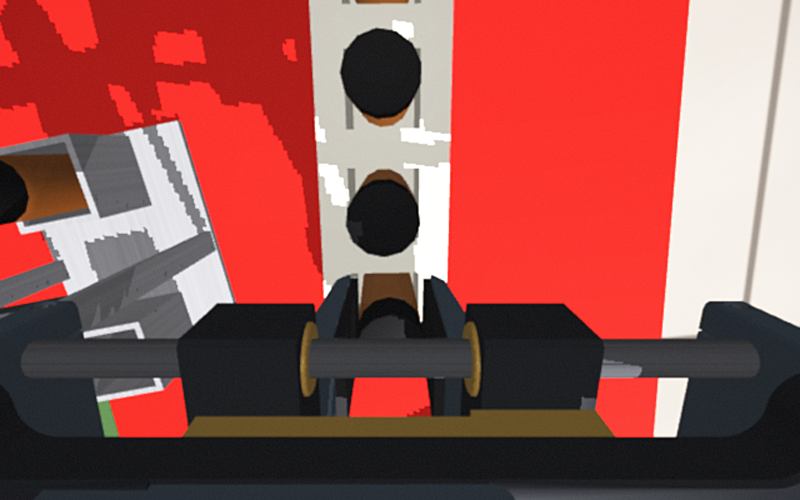

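```bash
python3 - <<'E'
from h import *
f=load("w4.npz")
print(ray(f,np.array([(390,297),(383,218),(381,71)])/1.25,95).round(1), (proj(f,[pose()[0]])*1.25).round(0))
plan([(443.5,-361.4,230,-94.9,5,24),(420,-217,230,-85,5,24)])
E
```

```text
[[ 458.3 -362.4   95. ]
 [ 488.5 -362.5   95. ]
 [ 537.4 -366.2   95. ]] [[390. 311.]]
10
[[[-0.1,-0.1,0],[0.2,-0.3,-31.3],24],[[-0.1,-0.1,0],[0.2,-0.3,-31.3],24],[[-0.1,-0.1,0],[0.1,-0.2,-31.4],24],[[-0.1,0,0],[0.1,-0.1,-31.3],24],[[-0.2,-0.1,0],[0,-0.1,-31.4],24],[[0,0,-2],[-28.4,7.2,0],24],[[0,0,-2],[-28.6,6.2,0],24],[[0,0,-2],[-28.8,5.1,0],24],[[0,0,-2],[-28.9,4.2,0],24],[[0,0,-1.9],[-29.1,3.1,0.1],24]]
end [ 420. -217.  230.] [180.   0. -85.]
```

servo_tool([
  [[-0.1, 0, 0], [0, 0, -25], 24],
  [[-0.1, 0, 0], [0, 0, -32], 24],
  [[-0.1, 0, 0], [0, 0, -32], 24],
  [[-0.1, 0, 0], [0, 0, -32], 24],
  [[0, 0, -2], [-28.4, 7.2, -15], 24],
  [[0, 0, -2], [-28.6, 6.2, 0], 24],
  [[0, 0, -2], [-28.8, 5.1, 0], 24],
  [[0, 0, -2], [-28.9, 4.2, 0], 24],
  [[0, 0, -2], [-25, 2, 0], 24],
  [[0, 0, 0], [0, 0, 0], 24],
])

```text
time_s: 7.95
ee_pos: [418.9, -216.0, 211.9]
ee_rot: [-180.0, -0.3, -84.7]
force: [0.1, -0.1, -0.8]
gripper_width: 27.0
```

```bash
python3 - <<'E'
from h import *
plan([(418,-218.5,205,-85,3,24)])
E
```

```text
3
[[[0,-0.1,0.1],[0.8,0.4,2.3],24],[[0,-0.1,0.1],[0.8,0.4,2.3],24],[[0,-0.1,0.1],[0.8,0.3,2.3],24],[[0,0,0],[0,0,0],24],[[0,0,0],[0,0,0],24],[[0,0,0],[0,0,0],24],[[0,0,0],[0,0,0],24],[[0,0,0],[0,0,0],24],[[0,0,0],[0,0,0],24],[[0,0,0],[0,0,0],24]]
end [ 418.  -218.5  205. ] [-180.   -0.  -85.]
```

```bash
python3 - <<'E'
from h import *
env.grab_frame("wrist");f=cam("wrist");save(f,"w5.npz");crop(f,"w5",0,0,640,400,1.25)
print(pose()[0],(proj(f,[pose()[0]])*1.25).round(0))
E
```

```text
[ 419.54758481 -217.53248781  211.97104154] [[392. 311.]]
```

View pics/w5.png

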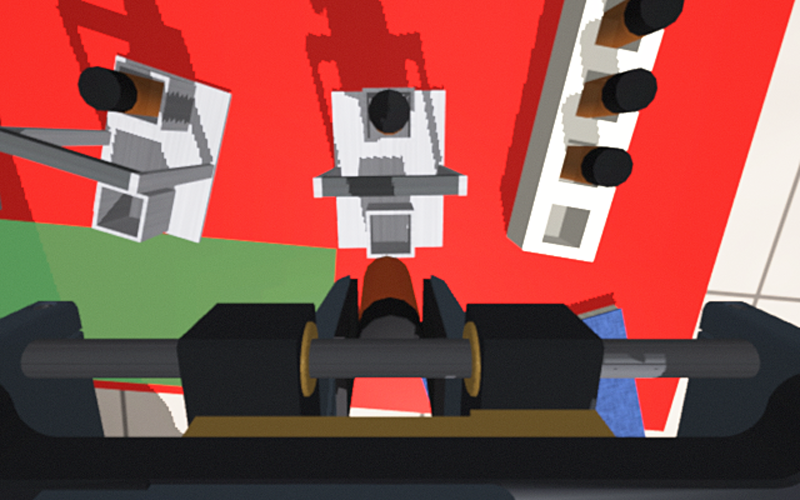

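```bash
cat >> h.py <<'E'
def duo(f,c,name,h=50,z=(50,5),s=4):
    a=[]
    for i,zz in enumerate(z):
        rectify(f,(c[0]-h,c[0]+h,c[1]-h,c[1]+h),zz,"_t",s); a.append(cv2.imread("pics/_t.png"))
    cv2.imwrite(f"pics/{name}.png",np.hstack(a))
E
python3 - <<'E'
from h import *
f=load("w5.npz")
duo(f,(440,-215),"d5",h=60,z=(50,5),s=3.3)
E
```

```text
(no output)
```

View pics/d5.png

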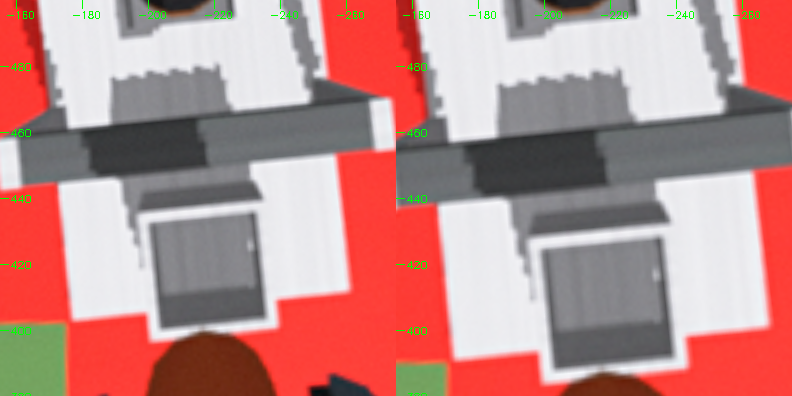

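```bash
python3 - <<'E'
from h import *
f=load("w5.npz")
print(ray(f,np.array([(388,256.5),(360,285),(415,285)])/1.25,143.7).round(1))
print(env.state()["ee_rot"])
plan([(418.2,-217.6,140,-84.5,4,24),(418.2,-217.6,120,-84.5,2,24)])
E
```

```text
[[ 425.1 -215.4  143.7]
 [ 405.9 -200.3  143.7]
 [ 408.8 -233.2  143.7]]
[-179.93743837   -0.37450498  -84.77393339]
6
[[[0,-0.1,-0.1],[-0.1,0.4,18],24],[[0,-0.1,-0.1],[-0.1,0.3,18],24],[[0,-0.1,0],[-0.1,0.4,18],24],[[-0.1,-0.1,-0.1],[0,0.3,18],24],[[0,0,0],[0,0,10],24],[[0,0,0],[0,0,10],24],[[0,0,0],[0,0,0],24],[[0,0,0],[0,0,0],24],[[0,0,0],[0,0,0],24],[[0,0,0],[0,0,0],24]]
end [ 418.2 -217.6  120. ] [180.    0.  -84.5]
```

```bash
python3 - <<'E'
from h import *
f=load("w5.npz")
crop(f,"w5z",240,180,140,130,5)
p=pose()[0];
# predicted vial outline: bottom circle, cap top circle
for z in (143.7,190,233.7):
    a=np.linspace(0,2*np.pi,13)[:-1]
    q=proj(f,np.c_[p[0]+14*np.cos(a),p[1]+14*np.sin(a),np.full(12,z)])
    print(z,((q-[240,180])*5).round(0).astype(int).tolist()[:7])
E
```

```text
143.7 [[372, 72], [323, 80], [285, 111], [269, 155], [278, 201], [309, 236], [354, 252]]
190 [[377, 164], [317, 174], [271, 210], [251, 264], [262, 319], [301, 361], [356, 379]]
233.7 [[385, 298], [309, 310], [251, 356], [226, 422], [240, 489], [289, 540], [358, 563]]
```

View pics/w5z.png

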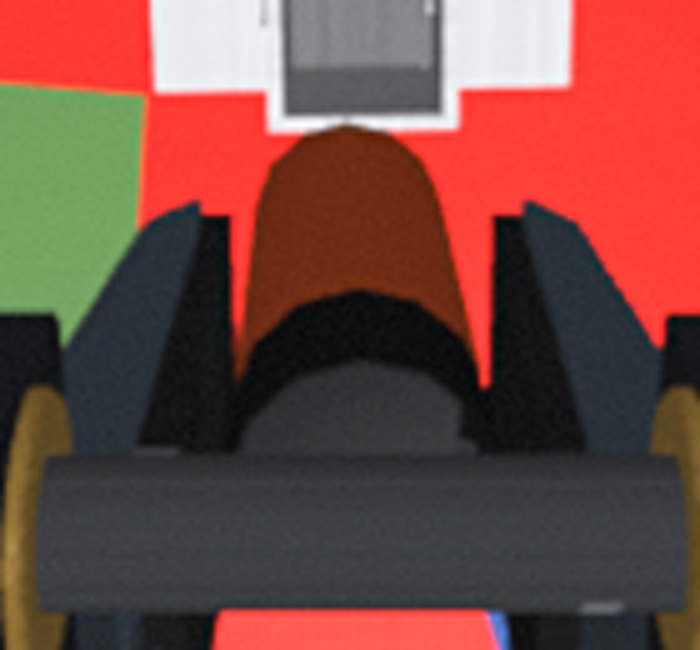

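```bash
python3 - <<'E'
from h import *
f=load("w5.npz")
p,r=pose()
for w in (16,10,0,-10):
  P=p+r.apply([[13.5,-w,0],[-13.5,-w,0]])
  print(w,((proj(f,P)-[240,180])*5).round(0).tolist())
# and w3: open 60
f=load("w3.npz");p=np.array([441.4,-361.3,129.5])
for w in (16,10,0):
  P=p+r.apply([[30,-w,0],[-30,-w,0]]); print(w,(proj(f,P)*1.25).round(0).tolist())
print("vial cells", )
E
```

```text
16 [[495.0, 205.0], [242.0, 205.0]]
10 [[494.0, 258.0], [243.0, 258.0]]
0 [[492.0, 345.0], [244.0, 345.0]]
-10 [[490.0, 429.0], [246.0, 429.0]]
16 [[453.0, 265.0], [315.0, 289.0]]
10 [[455.0, 278.0], [318.0, 302.0]]
0 [[459.0, 300.0], [323.0, 323.0]]
vial cells
```

```bash
cat >> h.py <<'E'
def vov(f,p,r,off,name,box=(240,150,140,150),s=5,zb=-68.3,rot=(0,0),extra=[]):
    """overlay vial: off = (tool x, tool y) of axis at TCP plane, zb bottom rel TCP(up +), rot = tilt deg about tool x,y"""
    im=f["pixels"][box[1]:box[1]+box[3],box[0]:box[0]+box[2],::-1]
    im=cv2.resize(im,None,fx=s,fy=s,interpolation=cv2.INTER_CUBIC)
    a=np.linspace(0,2*np.pi,61);T=R.from_rotvec([rot[0],rot[1],0],degrees=True)
    for z,rad,col in ((-zb,14,(0,255,0)),(-zb-90,14,(255,255,0)),(-zb-90,13,(255,0,255))):
        P=T.apply(np.c_[rad*np.cos(a),rad*np.sin(a),np.full(61,z)])+[off[0],off[1],0]
        q=((proj(f,p+r.apply(P))-[box[0],box[1]]+.5)*s).astype(np.int32)
        cv2.polylines(im,[q],False,col,1)
    for P,col in extra:
        q=((proj(f,P)-[box[0],box[1]]+.5)*s).astype(np.int32); cv2.polylines(im,[q],True,col,1)
    cv2.imwrite(f"pics/{name}.png",im)
E
python3 - <<'E'
from h import *
f=load("w5.npz");p,r=pose()
vov(f,p,r,(0,5.5),"o5")
E
```

```text
(no output)
```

View pics/o5.png

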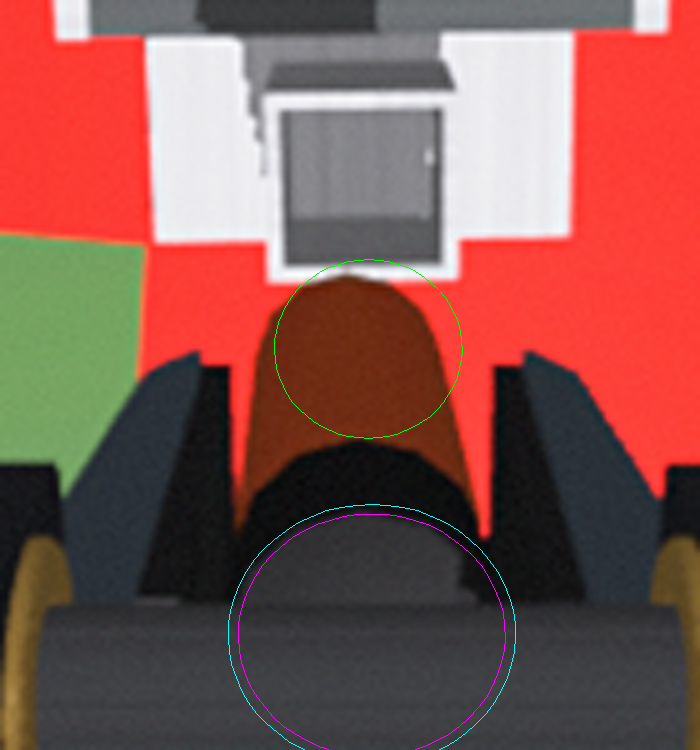

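```bash
python3 - <<'E'
from h import *
plan([(425.5,-220,150,-84.5,4,24),(425.5,-220,134,-84.5,2,24),(425.5,-220,130,-84.5,2,24)])
E
```

```text
8
[[[0,-0.1,-0.1],[0.6,-1.4,15.5],24],[[0,-0.1,-0.1],[0.7,-1.4,15.5],24],[[0,-0.1,0],[0.7,-1.4,15.5],24],[[-0.1,-0.1,-0.1],[0.8,-1.4,15.5],24],[[0,0,0],[0,0,8],24],[[0,0,0],[0,0,8],24],[[0,0,0],[0,0,2],24],[[0,0,0],[0,0,2],24],[[0,0,0],[0,0,0],24],[[0,0,0],[0,0,0],24]]
end [ 425.5 -220.   130. ] [180.    0.  -84.5]
```

servo_tool([
  [[0, -0.1, -0.1], [0.6, -1.4, 15.5], 24],
  [[0, -0.1, -0.1], [0.7, -1.4, 15.5], 24],
  [[0, -0.1, 0], [0.7, -1.4, 15.5], 24],
  [[-0.1, -0.1, -0.1], [0.8, -1.4, 15.5], 24],
  [[0, 0, 0], [0, 0, 8], 24],
  [[0, 0, 0], [0, 0, 8], 24],
  [[0, 0, 0], [0, 0, 2], 24],
  [[0, 0, 0], [0, 0, 2], 24],
  [[0, 0, 0], [0, 0, 0], 24],
  [[0, 0, 0], [0, 0, 0], 24],
])

```text
time_s: 9.3
ee_pos: [426.0, -224.8, 122.8]
ee_rot: [179.9, 0.0, -84.8]
force: [-0.4, -0.1, -0.2]
gripper_width: 27.8
```

```bash
python3 - <<'E'
from h import *
f=cam("wrist");save(f,"w6.npz");p,r=pose();print(p,r.as_euler('xyz',degrees=True))
c,s=np.cos(np.radians(5.5)),np.sin(np.radians(5.5))
def sq(h,z,cx=418.2,cy=-217.6): return np.array([[cx+c*a-s*b,cy+s*a+c*b,z] for a,b in((h,h),(h,-h),(-h,-h),(-h,h))])
vov(f,p,r,(-1.5,7),"o6",extra=[(sq(16.5,50),(255,0,0)),(sq(19.5,50),(255,0,0))])
E
```

```text
[ 426.04232632 -224.85928718  122.78909581] [ 1.79863835e+02  3.50145408e-02 -8.48298967e+01]
```

View pics/o6.png

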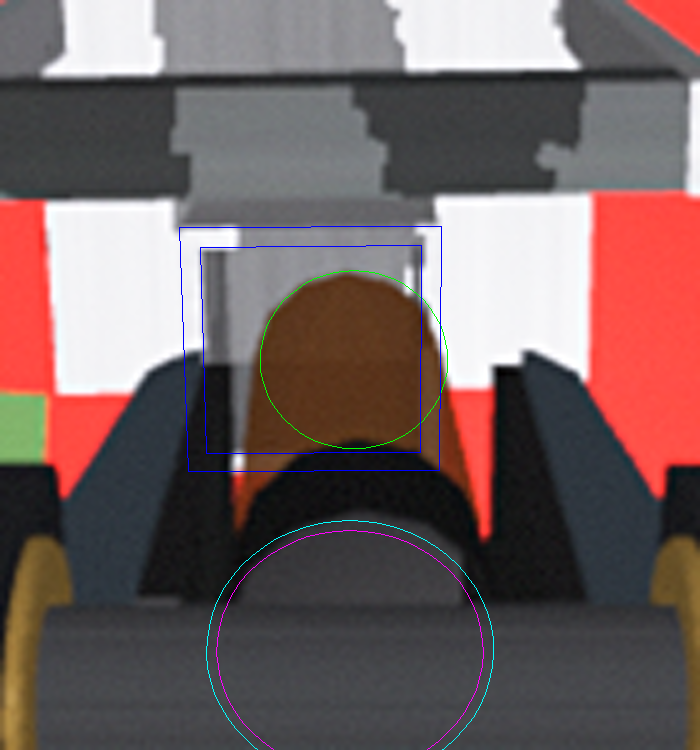

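servo_tool([
  [[0, 0, 0], [-3, 0, -1], 24],
  [[0, 0, 0], [-3.4, 0, 0], 24],
  [[0, 0, 0], [0, 0, 0], 24],
  [[0, 0, 0], [0, 0, 0], 24],
  [[0, 0, 0], [0, 0, 0], 24],
  [[0, 0, 0], [0, 0, 0], 24],
  [[0, 0, 0], [0, 0, 0], 24],
  [[0, 0, 0], [0, 0, 0], 24],
  [[0, 0, 0], [0, 0, 0], 24],
  [[0, 0, 0], [0, 0, 0], 24],
])

```text
time_s: 10.6
ee_pos: [425.6, -218.0, 124.2]
ee_rot: [179.9, 0.0, -84.8]
force: [0.4, 0.0, 0.1]
gripper_width: 27.2
```

```bash
python3 - <<'E'
from h import *
f=cam("wrist");save(f,"w7.npz");p,r=pose();print(p,r.as_euler('xyz',degrees=True))
c,s=np.cos(np.radians(5.5)),np.sin(np.radians(5.5))
def sq(h,z,cx=418.2,cy=-217.6): return np.array([[cx+c*a-s*b,cy+s*a+c*b,z] for a,b in((h,h),(h,-h),(-h,-h),(-h,h))])
vov(f,p,r,(-1.5,7),"o7",extra=[(sq(16.5,50),(255,0,0)),(sq(19.5,50),(255,0,0))])
print(p+r.apply([-1.5,7,68.3]))
E
```

```text
[ 425.59101104 -218.01069993  124.22328171] [ 1.79900932e+02  1.19407198e-02 -8.48198642e+01]
[ 418.36528277 -217.14532559   55.93580132]
```

View pics/o7.png

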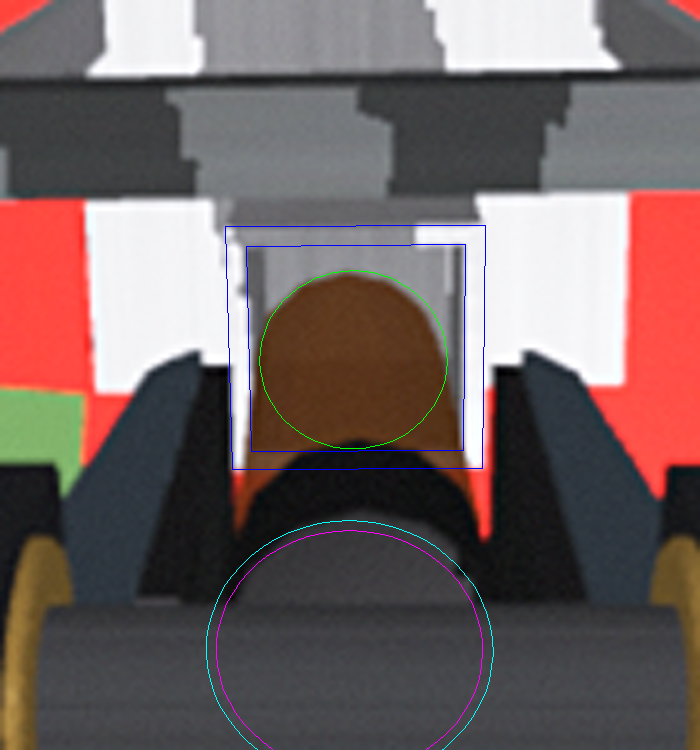

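servo_tool([
  [[0, 0, 0], [0, 0, 5], 24],
  [[0, 0, 0], [0, 0, 6], 24],
  [[0, 0, 0], [0, 0, 6], 24],
  [[0, 0, 0], [0, 0, 4], 24],
  [[0, 0, 0], [0, 0, 2], 24],
  [[0, 0, 0], [0, 0, 0], 24],
  [[0, 0, 0], [0, 0, 0], 24],
  [[0, 0, 0], [0, 0, 0], 24],
  [[0, 0, 0], [0, 0, 0], 24],
  [[0, 0, 0], [0, 0, 0], 24],
])

```text
time_s: 11.9
ee_pos: [425.6, -218.0, 99.6]
ee_rot: [179.9, 0.0, -84.8]
force: [0.7, 0.5, -0.4]
gripper_width: 27.5
```

```bash
python3 - <<'E'
from h import *
f=cam("wrist");p,r=pose();print(p,r.as_euler('xyz',degrees=True))
c,s=np.cos(np.radians(5.5)),np.sin(np.radians(5.5))
def sq(h,z,cx=418.2,cy=-217.6): return np.array([[cx+c*a-s*b,cy+s*a+c*b,z] for a,b in((h,h),(h,-h),(-h,-h),(-h,h))])
vov(f,p,r,(-1.5,7),"o8",extra=[(sq(16.5,50),(255,0,0)),(sq(19.5,50),(255,0,0))])
print(p+r.apply([-1.5,7,68.3]))
E
```

```text
[ 425.60797567 -218.06927044   99.59221563] [ 1.79904506e+02  8.97859705e-03 -8.48241734e+01]
[ 418.38687321 -217.20648432   31.30421318]
```

View pics/o8.png

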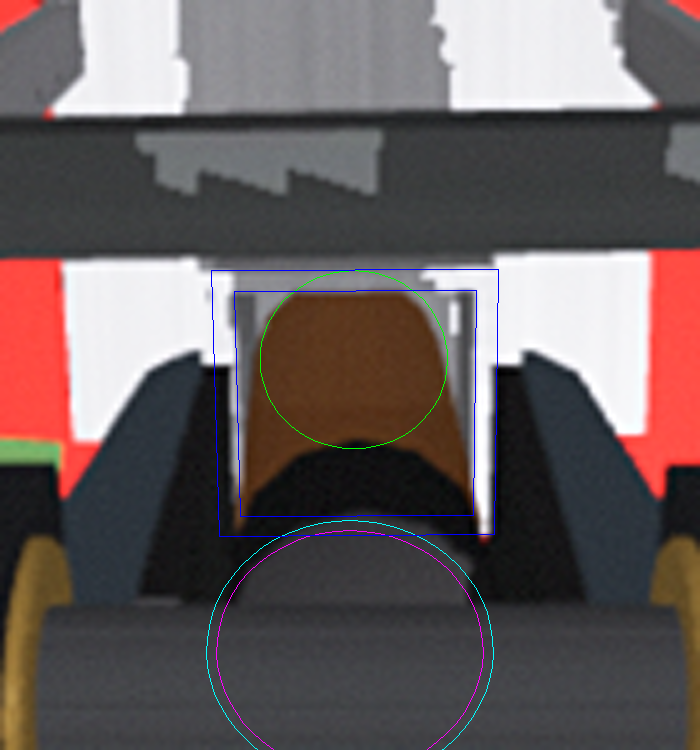

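servo_tool([
  [[0, 0, 0], [0, 0, 6], 24],
  [[0, 0, 0], [0, 0, 7], 24],
  [[0, 0, 0], [0, 0, 7], 24],
  [[0, 0, 0], [0, 0, 4], 24],
  [[0, 0, 0], [0, 0, 1.5], 24],
  [[0, 0, 0], [0, 0, 0], 24],
  [[0, 0, 0], [0, 0, 0], 24],
  [[0, 0, 0], [0, 0, 0], 50],
  [[0, 0, 0], [0, 0, 0], 50],
  [[0, 0, 0], [0, 0, 0], 50],
])

```text
time_s: 13.2
ee_pos: [426.0, -218.2, 72.9]
ee_rot: [179.9, -0.0, -84.8]
force: [-0.1, -0.5, -0.5]
gripper_width: 49.6
```

```bash
python3 - <<'E'
from h import *
f=cam("wrist");crop(f,"w9",200,150,240,160,3.3)
print(env.state()["ee_pos"],env.state()["force"])
E
```

```text
[ 426.03778175 -218.16480906   72.9037226 ] [-0.69456967  0.24483928  0.22398993]
```

View pics/w9.png

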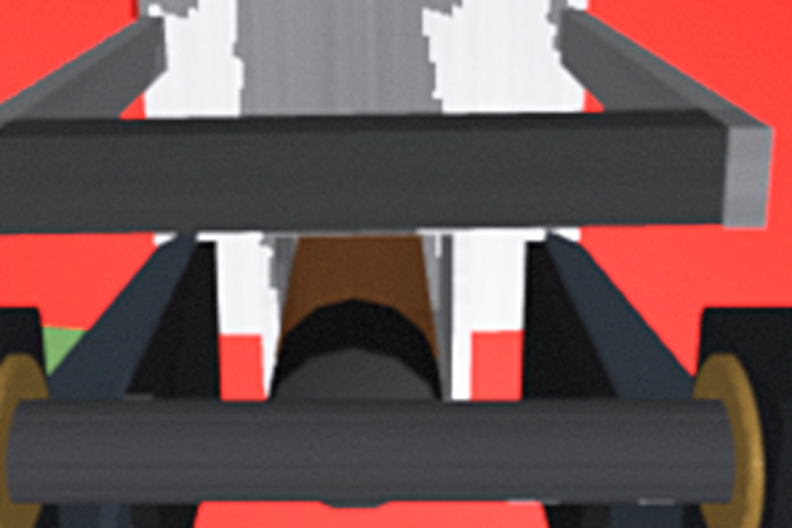

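```bash
python3 - <<'E'
from h import *
plan([(426,-218,165,-85,3,60),(486.5,-363.5,165,-94.9,4,60)])
E
```

```text
7
[[[0,0,0.1],[-0.1,0,-30.7],60],[[0,0,0],[0,0.1,-30.7],60],[[0.1,0,0.1],[-0.1,0,-30.7],60],[[0,0,2.5],[37.6,-11.9,0],60],[[0,0,2.5],[37,-13.5,0],60],[[0,0,2.4],[36.4,-15.2,0],60],[[0,0,2.5],[35.6,-16.7,0.1],60],[[0,0,0],[0,0,0],60],[[0,0,0],[0,0,0],60],[[0,0,0],[0,0,0],60]]
end [ 486.5 -363.5  165. ] [-180.     0.   -94.9]
```

servo_tool([
  [[0, 0, 0], [0, 0, -25], 50],
  [[0, 0, 0], [0, 0, -32], 60],
  [[0, 0, 0], [0, 0, -34], 60],
  [[0, 0, 2.5], [37.6, -11.9, 0], 60],
  [[0, 0, 2.5], [37, -13.5, 0], 60],
  [[0, 0, 2.4], [36.4, -15.2, 0], 60],
  [[0, 0, 2.5], [33.6, -16.7, 0], 60],
  [[0, 0, 0], [0, 0, 0], 60],
  [[0, 0, 0], [0, 0, 0], 60],
  [[0, 0, 0], [0, 0, 0], 60],
])

```text
time_s: 14.5
ee_pos: [487.7, -363.9, 166.0]
ee_rot: [179.9, 0.1, -94.9]
force: [-0.7, -0.7, -1.3]
gripper_width: 60.4
```

```bash
cat >> h.py <<'E'
def circ(x,y,z,rad=14,n=40):
    a=np.linspace(0,2*np.pi,n);return np.c_[x+rad*np.cos(a),y+rad*np.sin(a),np.full(n,z)]
def ov(f,polys,name,box=(160,100,320,240),s=2.5):
    im=f["pixels"][box[1]:box[1]+box[3],box[0]:box[0]+box[2],::-1]
    im=cv2.resize(im,None,fx=s,fy=s,interpolation=cv2.INTER_CUBIC)
    for P,col in polys:
        q=((proj(f,P)-[box[0],box[1]]+.5)*s).astype(np.int32); cv2.polylines(im,[q],True,col,1)
    cv2.imwrite(f"pics/{name}.png",im)
E
python3 - <<'E'
from h import *
f=cam("wrist");save(f,"w10.npz");p,r=pose();print(p,r.as_euler('xyz',degrees=True))
ov(f,[(circ(486.5,-363.5,95,13),(0,255,0)),(circ(486.5,-363.5,75,14),(255,255,0)),(circ(536.9,-367.5,95,13),(0,255,0))],"o10")
E
```

```text
[ 487.7113346  -363.73986289  166.01943221] [ 1.79871641e+02  6.74616348e-02 -9.49234110e+01]
```

View pics/o10.png

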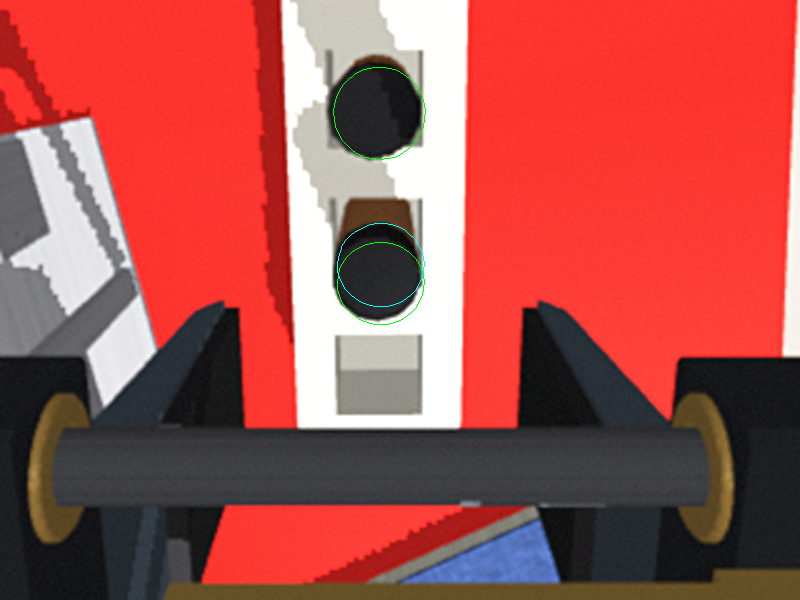

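```bash
python3 - <<'E'
from h import *
f=load("w10.npz");p,r=pose()
P=p+r.apply([[30.2,-16,0],[-30.2,-16,0]]); print(((proj(f,P)-[160,100]+.5)*2.5).round(0).tolist())
print(ray(f,np.array([(378,278)])/2.5+[159.5,99.5],95))
E
```

```text
[[523.0, 305.0], [239.0, 305.0]]
[[ 488.44272743 -362.83230309   95.        ]]
```

servo_tool([
  [[0, 0, 0], [0, 0, 20], 60],
  [[0, 0, 0], [0, 0, 26], 60],
  [[0, 0, 0], [0, 0, 26], 60],
  [[0, 0, 0], [0, 0, 16], 60],
  [[0, 0, 0], [0, 0, 6], 60],
  [[0, 0, 0], [0, 0, 1], 60],
  [[0, 0, 0], [0, 0, 0], 24],
  [[0, 0, 0], [0, 0, 0], 24],
  [[0, 0, 0], [0, 0, 0], 24],
  [[0, 0, 0], [0, 0, 0], 24],
])

```text
time_s: 15.8
ee_pos: [489.3, -361.8, 73.9]
ee_rot: [-179.7, -0.2, -94.7]
force: [0.7, -0.0, -0.4]
gripper_width: 27.5
```

```bash
python3 - <<'E'
from h import *
p,r=pose();print(p)
plan([(p[0],p[1],205,-94.9,4,24),(425,5,205,-100,7,24)])
E
```

```text
[ 489.34164669 -361.78328305   73.93097388]
11
[[[-0.1,0,0],[0.1,-0.2,-32.8],24],[[-0.1,-0.1,0.1],[0.1,-0.1,-32.8],24],[[-0.1,0,0],[0.1,-0.1,-32.7],24],[[0,-0.1,0.1],[0,0,-32.8],24],[[0,0,0.7],[-51.4,13.6,0],24],[[0,0,0.7],[-51.2,14.3,0],24],[[0,0,0.7],[-51.1,14.9,0],24],[[0,0,0.7],[-50.9,15.5,0],24],[[0,0,0.8],[-50.7,16.1,0],24],[[0,0,0.7],[-50.5,16.9,0],24]]
[[[0,0,0.8],[-50.2,17.4,0],24],[[0,0,0],[0,0,0],24],[[0,0,0],[0,0,0],24],[[0,0,0],[0,0,0],24],[[0,0,0],[0,0,0],24],[[0,0,0],[0,0,0],24],[[0,0,0],[0,0,0],24],[[0,0,0],[0,0,0],24],[[0,0,0],[0,0,0],24],[[0,0,0],[0,0,0],24]]
end [425.   5. 205.] [-180.    0. -100.]
```

servo_tool([
  [[0, 0, 0], [0, 0, -25], 24],
  [[0, 0, 0], [0, 0, -33], 24],
  [[0, 0, 0], [0, 0, -38], 24],
  [[0, 0, 0], [0, 0, -38], 24],
  [[0, 0, 0.7], [-51.4, 13.6, 0], 24],
  [[0, 0, 0.7], [-51.2, 14.3, 0], 24],
  [[0, 0, 0.7], [-51.1, 14.9, 0], 24],
  [[0, 0, 0.7], [-50.9, 15.5, 0], 24],
  [[0, 0, 0.8], [-50.7, 16.1, 0], 24],
  [[0, 0, 0.7], [-50.5, 16.9, 0], 24],
])

```text
time_s: 17.05
ee_pos: [432.1, -41.3, 210.5]
ee_rot: [-179.5, -0.1, -99.6]
force: [1.5, 0.3, -0.8]
gripper_width: 27.2
```

```bash
python3 - <<'E'
from h import *
plan([(422,-3,205,-101.5,4,24)])
E
```

```text
4
[[[-0.1,0,0.5],[-9,4.1,1.3],24],[[-0.1,0,0.5],[-9,4.2,1.3],24],[[-0.1,0,0.5],[-8.9,4.2,1.4],24],[[-0.2,-0.1,0.4],[-8.9,4.4,1.4],24],[[0,0,0],[0,0,0],24],[[0,0,0],[0,0,0],24],[[0,0,0],[0,0,0],24],[[0,0,0],[0,0,0],24],[[0,0,0],[0,0,0],24],[[0,0,0],[0,0,0],24]]
end [422.  -3. 205.] [ 180.     0.  -101.5]
```

servo_tool([
  [[-0.1, 0, 0.5], [-16, 5, 1], 24],
  [[-0.1, 0, 0.5], [-9, 4.2, 1], 24],
  [[-0.1, 0, 0.5], [-4, 4.2, 1], 24],
  [[-0.1, 0, 0.4], [0, 2, 1], 24],
  [[0, 0, 0], [0, 0, 0], 24],
  [[0, 0, 0], [0, 0, 0], 24],
  [[0, 0, 0], [0, 0, 0], 24],
  [[0, 0, 0], [0, 0, 0], 24],
  [[0, 0, 0], [0, 0, 0], 24],
  [[0, 0, 0], [0, 0, 0], 24],
])

```text
time_s: 18.3
ee_pos: [420.7, -8.6, 206.4]
ee_rot: [-179.9, -0.1, -101.5]
force: [0.1, -0.8, -0.3]
gripper_width: 27.3
```

```bash
cat >> h.py <<'E'
def sqr(cx,cy,yaw,h,z):
    c,s=np.cos(np.radians(yaw)),np.sin(np.radians(yaw))
    return np.array([[cx+c*a-s*b,cy+s*a+c*b,z] for a,b in((h,h),(h,-h),(-h,-h),(-h,h))])
def vp(p,r,off,zb):
    a=np.linspace(0,2*np.pi,41)
    return [(p+r.apply(np.c_[off[0]+rad*np.cos(a),off[1]+rad*np.sin(a),np.full(41,z)]),col) for rad,z,col in((14,-zb,(0,255,0)),(13,-zb-90,(255,0,255)))]
def pk(cx,cy,yaw): return [(sqr(cx,cy,yaw,h,50),(255,0,0)) for h in(16.5,19.5)]
E
python3 - <<'E'
from h import *
f=cam("wrist");save(f,"w11.npz");p,r=pose();print(p,r.as_euler('xyz',degrees=True))
ov(f,vp(p,r,(-1,3),-68.9)+pk(419,-2.7,-11.7),"o11",box=(220,120,180,160),s=4)
E
```

```text
[420.69643746  -8.57401351 206.37044781] [-1.79904300e+02 -1.02317397e-01 -1.01515034e+02]
```

View pics/o11.png

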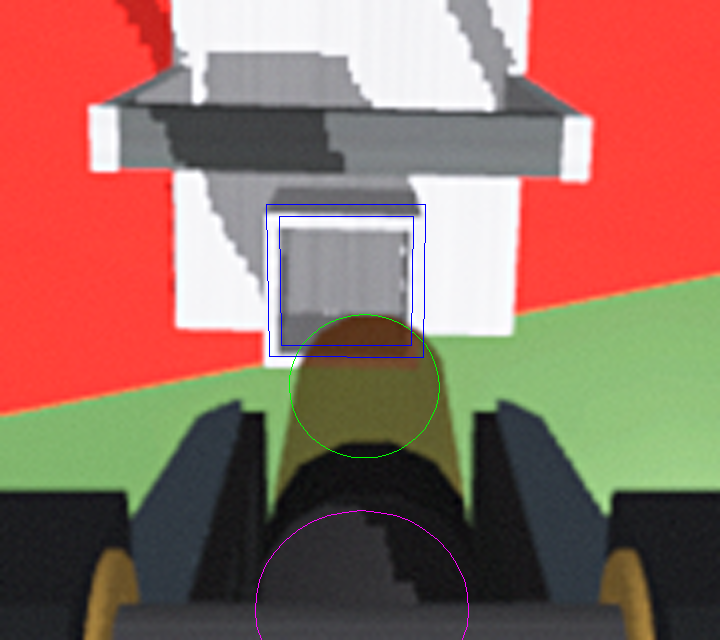

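```bash
python3 - <<'E'
from h import *
plan([(420,-1.6,206,-101.7,2,24),(420,-1.6,124,-101.7,5,24)])
E
```

```text
7
[[[0,-0.1,0.1],[-3.3,1,0.2],24],[[-0.1,0,0.1],[-3.4,1.1,0.2],24],[[0,0,0],[0,0,16.4],24],[[0,0,0],[0,0,16.4],24],[[0,0,0],[0,0,16.4],24],[[0,0,0],[0,0,16.4],24],[[0,0,0],[0,0,16.4],24],[[0,0,0],[0,0,0],24],[[0,0,0],[0,0,0],24],[[0,0,0],[0,0,0],24]]
end [420.   -1.6 124. ] [ 180.    -0.  -101.7]
```

servo_tool([
  [[0, 0, 0], [-3.3, 1, 5], 24],
  [[0, 0, 0], [-3.4, 1, 15], 24],
  [[0, 0, 0], [0, 0, 20], 24],
  [[0, 0, 0], [0, 0, 20], 24],
  [[0, 0, 0], [0, 0, 12], 24],
  [[0, 0, 0], [0, 0, 6], 24],
  [[0, 0, 0], [0, 0, 2], 24],
  [[0, 0, 0], [0, 0, 0], 24],
  [[0, 0, 0], [0, 0, 0], 24],
  [[0, 0, 0], [0, 0, 0], 24],
])

```text
time_s: 19.6
ee_pos: [421.6, -0.4, 124.6]
ee_rot: [-179.7, -0.0, -101.5]
force: [0.8, 0.0, 0.2]
gripper_width: 27.0
```

```bash
python3 - <<'E'
from h import *
f=cam("wrist");save(f,"w12.npz");p,r=pose();print(p,r.as_euler('xyz',degrees=True))
ov(f,vp(p,r,(0,3),-68.9)+pk(417.1,-1,-11.7),"o12",box=(240,130,140,150),s=5)
print(p+r.apply([0,3,68.9]))
E
```

```text
[421.62712151  -0.43504005 124.59134622] [-1.79663812e+02 -3.10219594e-02 -1.01485235e+02]
[4.19075993e+02 4.52320870e-02 5.56749397e+01]
```

View pics/o12.png

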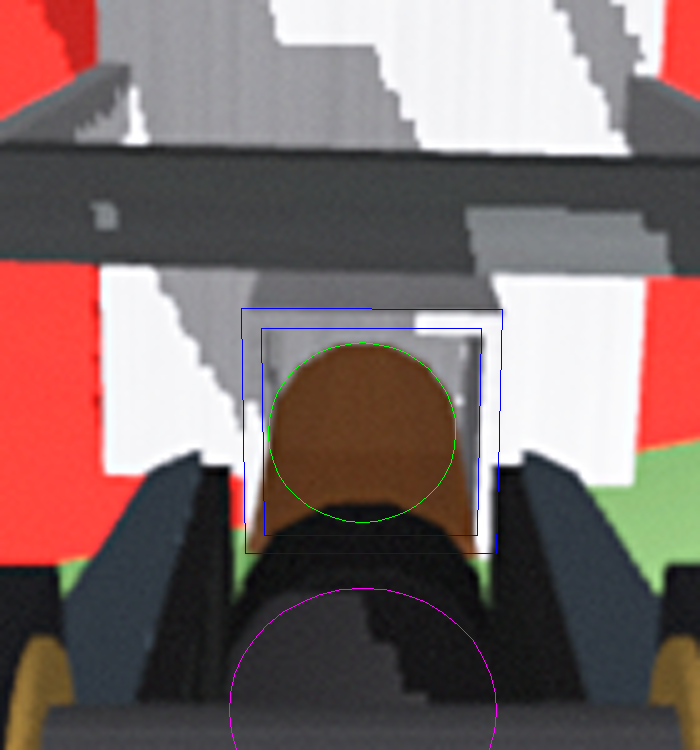

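servo_tool([
  [[0, 0, 0], [0.7, 0.9, 0], 24],
  [[0, 0, 0], [0.7, 0.9, 0], 24],
  [[0, 0, 0], [0, 0, 0], 24],
  [[0, 0, 0], [0, 0, 0], 24],
  [[0, 0, 0], [0, 0, 5], 24],
  [[0, 0, 0], [0, 0, 6], 24],
  [[0, 0, 0], [0, 0, 5], 24],
  [[0, 0, 0], [0, 0, 2], 24],
  [[0, 0, 0], [0, 0, 0], 24],
  [[0, 0, 0], [0, 0, 0], 24],
])

```text
time_s: 20.9
ee_pos: [419.4, -1.6, 105.1]
ee_rot: [-179.7, -0.0, -101.5]
force: [-0.2, 0.2, 0.1]
gripper_width: 27.2
```

```bash
python3 - <<'E'
from h import *
f=cam("wrist");p,r=pose();print(p,r.as_euler('xyz',degrees=True),env.state()["force"])
ov(f,vp(p,r,(0,3),-68.9)+pk(417.1,-1,-11.7),"o13",box=(240,130,140,150),s=5)
print(p+r.apply([0,3,68.9]))
E
```

```text
[419.38227185  -1.5799132  105.14134696] [-1.79693276e+02 -3.69039790e-02 -1.01486641e+02] [-0.66138729  0.35763393 -0.83212722]
[416.79501693  -1.09945352  36.22628859]
```

View pics/o13.png

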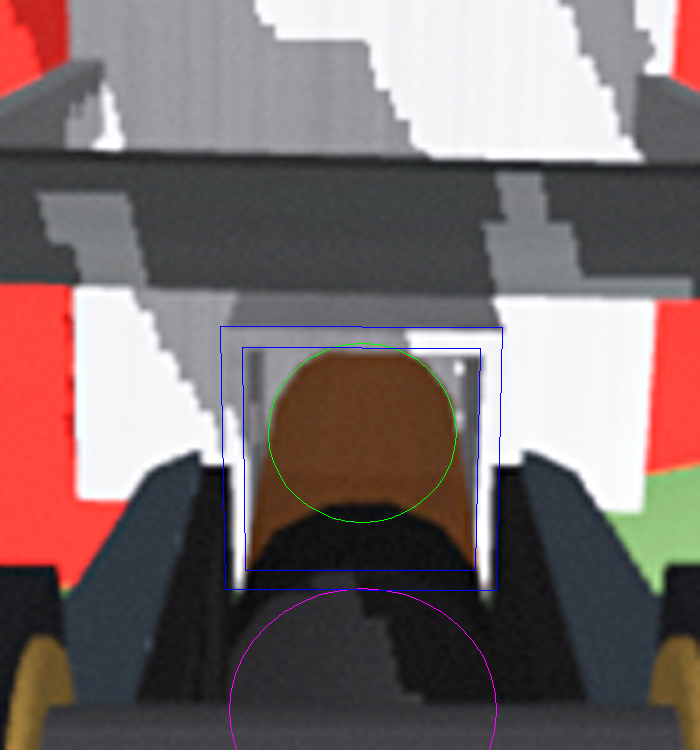

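In the pocket, no contact force. Continue to the floor (TCP ≈74).

servo_tool([
  [[0, 0, 0], [0, 0, 7], 24],
  [[0, 0, 0], [0, 0, 8], 24],
  [[0, 0, 0], [0, 0, 8], 24],
  [[0, 0, 0], [0, 0, 5], 24],
  [[0, 0, 0], [0, 0, 2], 24],
  [[0, 0, 0], [0, 0, 0], 24],
  [[0, 0, 0], [0, 0, 0], 24],
  [[0, 0, 0], [0, 0, 0], 50],
  [[0, 0, 0], [0, 0, 0], 50],
  [[0, 0, 0], [0, 0, 0], 50],
])

```text
time_s: 22.2
ee_pos: [420.5, -1.7, 73.8]
ee_rot: [-179.6, -0.0, -101.5]
force: [-0.7, 0.2, 0.3]
gripper_width: 49.5
```

```bash
python3 - <<'E'
from h import *
p,r=pose();print(p)
f=cam("top");save(f,"t2.npz");crop(f,"t2",190,70,270,200,2.9)
plan([(p[0],p[1],190,-101.5,4,60),(536,-367,190,-94.9,8,60)])
E
```

```text
[420.45367955  -1.72781383  73.75143332]
12
[[[-0.1,0,0],[0,-0.2,-29.1],60],[[-0.1,0,0],[0,-0.2,-29],60],[[-0.1,0,0],[0,-0.1,-29.1],60],[[-0.1,0,0],[0.1,0,-29],60],[[0,0,-0.8],[41.9,-23.2,0],60],[[0,0,-0.8],[42.2,-22.7,0],60],[[0,0,-0.8],[42.5,-22.1,0],60],[[0,0,-0.8],[42.8,-21.5,0],60],[[0,0,-0.8],[43.1,-20.9,0],60],[[0,0,-0.9],[43.4,-20.2,0.1],60]]
[[[0,0,-0.8],[43.7,-19.6,0],60],[[0,0,-0.9],[43.9,-19,0.1],60],[[0,0,0],[0,0,0],60],[[0,0,0],[0,0,0],60],[[0,0,0],[0,0,0],60],[[0,0,0],[0,0,0],60],[[0,0,0],[0,0,0],60],[[0,0,0],[0,0,0],60],[[0,0,0],[0,0,0],60],[[0,0,0],[0,0,0],60]]
end [ 536. -367.  190.] [-180.    -0.   -94.9]
```

View pics/t2.png

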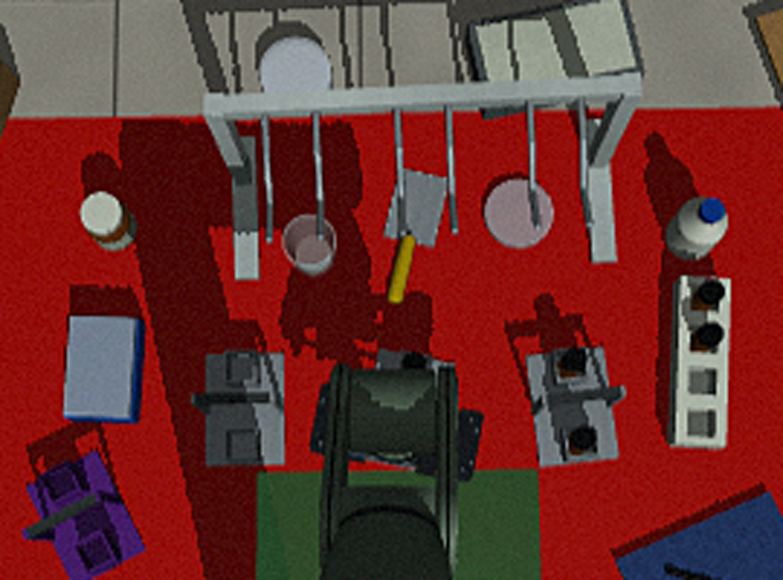

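servo_tool([
  [[0, 0, 0], [0, 0, -26], 60],
  [[0, 0, 0], [0, 0, -36], 60],
  [[0, 0, 0], [0, 0, -38], 60],
  [[0, 0, -1], [30, -20, -10], 60],
  [[0, 0, -1], [50, -26, 0], 60],
  [[0, 0, -1], [52, -26, 0], 60],
  [[0, 0, -1], [52, -26, 0], 60],
  [[0, 0, -1], [52, -26, 0], 60],
  [[0, 0, -1], [52, -25, 0], 60],
  [[0, 0, -0.6], [40, -18, 0], 60],
])

```text
time_s: 23.5
ee_pos: [541.4, -358.4, 189.1]
ee_rot: [-179.5, -0.0, -94.4]
force: [0.9, 1.0, 0.5]
gripper_width: 60.1
```

```bash
python3 - <<'E'
from h import *
plan([(536,-367,165,-94.9,3,60)])
E
```

```text
3
[[[-0.2,0,0.2],[3,1.6,8],60],[[-0.2,0,0.2],[3,1.6,8.1],60],[[-0.1,0,0.1],[2.9,1.6,8],60],[[0,0,0],[0,0,0],60],[[0,0,0],[0,0,0],60],[[0,0,0],[0,0,0],60],[[0,0,0],[0,0,0],60],[[0,0,0],[0,0,0],60],[[0,0,0],[0,0,0],60],[[0,0,0],[0,0,0],60]]
end [ 536. -367.  165.] [-180.    -0.   -94.9]
```

servo_tool([
  [[-0.2, 0, 0.2], [0, 2, 8], 60],
  [[-0.2, 0, 0.2], [0, 1, 8], 60],
  [[-0.1, 0, 0], [0, 0, 5], 60],
  [[0, 0, 0], [0, 0, 0], 60],
  [[0, 0, 0], [0, 0, 0], 60],
  [[0, 0, 0], [0, 0, 0], 60],
  [[0, 0, 0], [0, 0, 0], 60],
  [[0, 0, 0], [0, 0, 0], 60],
  [[0, 0, 0], [0, 0, 0], 60],
  [[0, 0, 0], [0, 0, 0], 60],
])

```text
time_s: 24.75
ee_pos: [538.2, -357.1, 166.9]
ee_rot: [180.0, 0.0, -94.8]
force: [0.1, 0.5, -0.7]
gripper_width: 60.0
```

```bash
python3 - <<'E'
from h import *
f=cam("wrist");save(f,"w14.npz");p,r=pose();print(p,r.as_euler('xyz',degrees=True))
ov(f,[(circ(536.5,-367.,95,13),(0,255,0)),(circ(586.5,-371.3,95,13),(0,255,0))],"o14")
plan([(536.5,-367,165,-94.9,2,60)])
E
```

```text
[ 538.17149866 -357.08291581  166.88149901] [ 1.79991255e+02  7.50323661e-03 -9.47581111e+01]
2
[[[0,0,0.1],[5,0.4,0.9],60],[[0,0,0],[5,0.4,1],60],[[0,0,0],[0,0,0],60],[[0,0,0],[0,0,0],60],[[0,0,0],[0,0,0],60],[[0,0,0],[0,0,0],60],[[0,0,0],[0,0,0],60],[[0,0,0],[0,0,0],60],[[0,0,0],[0,0,0],60],[[0,0,0],[0,0,0],60]]
end [ 536.5 -367.   165. ] [180.    0.  -94.9]
```

View pics/o14.png

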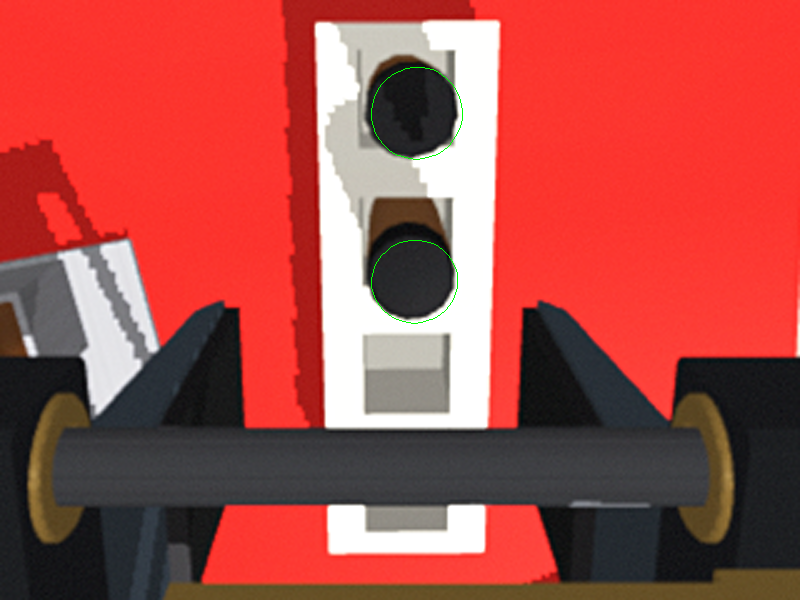

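servo_tool([
  [[0, 0, 0], [4.5, 1.5, 5], 60],
  [[0, 0, 0], [5, 2, 20], 60],
  [[0, 0, 0], [0, 0, 26], 60],
  [[0, 0, 0], [0, 0, 22], 60],
  [[0, 0, 0], [0, 0, 14], 60],
  [[0, 0, 0], [0, 0, 7], 60],
  [[0, 0, 0], [0, 0, 1], 24],
  [[0, 0, 0], [0, 0, 0], 24],
  [[0, 0, 0], [0, 0, 0], 24],
  [[0, 0, 0], [0, 0, 0], 24],
])

```text
time_s: 26.05
ee_pos: [534.6, -369.2, 70.3]
ee_rot: [-179.8, -0.2, -94.8]
force: [0.2, 0.0, -0.3]
gripper_width: 27.8
```

```bash
python3 - <<'E'
from h import *
p,r=pose();print(p,r.as_euler('xyz',degrees=True),env.state()["gripper_width"])
f=load("t2.npz")
E
```

```text
[ 534.55449792 -369.22774377   70.27665663] [-1.79772461e+02 -1.77554198e-01 -9.47912632e+01] 27.813582364816195
```

```bash
python3 - <<'E'
from h import *
p,r=pose()
plan([(p[0],p[1],205,-94.8,4,24),(422,181,205,-89.5,11,24)])
E
```

```text
15
[[[-0.1,0,0],[0.1,-0.1,-33.7],24],[[0,-0.1,0],[0.1,-0.1,-33.7],24],[[-0.1,0,0],[0,-0.1,-33.7],24],[[0,-0.1,0],[0.1,0,-33.6],24],[[0,0,-0.5],[-49,14.4,0],24],[[0,0,-0.5],[-49.1,13.9,0],24],[[0,0,-0.5],[-49.2,13.5,0],24],[[0,0,-0.5],[-49.4,13.1,0],24],[[0,0,-0.5],[-49.5,12.7,0],24],[[0,0,-0.5],[-49.6,12.2,0],24]]
[[[0,0,-0.5],[-49.7,11.8,0],24],[[0,0,-0.4],[-49.8,11.4,0],24],[[0,0,-0.5],[-49.8,11,0],24],[[0,0,-0.4],[-49.9,10.6,0.1],24],[[0,0,-0.5],[-50,10.2,0],24],[[0,0,0],[0,0,0],24],[[0,0,0],[0,0,0],24],[[0,0,0],[0,0,0],24],[[0,0,0],[0,0,0],24],[[0,0,0],[0,0,0],24]]
end [422. 181. 205.] [-180.     0.   -89.5]
```

servo_tool([
  [[0, 0, 0], [0, 0, -26], 24],
  [[0, 0, 0], [0, 0, -36], 24],
  [[0, 0, 0], [0, 0, -38], 24],
  [[0, 0, 0], [0, 0, -38], 24],
  [[0, 0, -0.5], [-40, 14.4, 0], 24],
  [[0, 0, -0.5], [-50, 13.9, 0], 24],
  [[0, 0, -0.5], [-51, 13.5, 0], 24],
  [[0, 0, -0.5], [-51, 13.1, 0], 24],
  [[0, 0, -0.5], [-51, 12.7, 0], 24],
  [[0, 0, -0.5], [-51, 12.2, 0], 24],
])

```text
time_s: 27.3
ee_pos: [471.8, -65.2, 213.0]
ee_rot: [-179.4, -0.3, -92.1]
force: [1.2, 0.4, -1.0]
gripper_width: 27.5
```

```bash
python3 - <<'E'
from h import *
p,r=pose();print(p)
plan([(422,181,205,-89.5,6,24)])
E
```

```text
[471.82905948 -65.16921266 212.9863803 ]
6
[[[-0.1,0,-0.4],[-40.7,9.8,1],24],[[-0.1,-0.1,-0.4],[-40.8,9.5,1],24],[[-0.1,0,-0.4],[-40.8,9.2,1.1],24],[[-0.1,-0.1,-0.5],[-40.9,8.9,1.2],24],[[-0.1,0,-0.4],[-41,8.6,1.3],24],[[-0.1,-0.1,-0.5],[-41,8.3,1.2],24],[[0,0,0],[0,0,0],24],[[0,0,0],[0,0,0],24],[[0,0,0],[0,0,0],24],[[0,0,0],[0,0,0],24]]
end [422. 181. 205.] [-180.     0.   -89.5]
```

servo_tool([
  [[-0.1, 0, -0.4], [-45, 10, 1], 24],
  [[-0.1, 0, -0.4], [-45, 10, 1], 24],
  [[-0.1, 0, -0.4], [-45, 9.2, 1], 24],
  [[-0.1, 0, -0.5], [-45, 8.9, 1], 24],
  [[0, 0, -0.4], [-38, 8.6, 1], 24],
  [[0, 0, -0.5], [-20, 5, 1], 24],
  [[0, 0, 0], [-4, 0, 0], 24],
  [[0, 0, 0], [0, 0, 0], 24],
  [[0, 0, 0], [0, 0, 0], 24],
  [[0, 0, 0], [0, 0, 0], 24],
])

```text
time_s: 28.55
ee_pos: [421.9, 186.6, 208.4]
ee_rot: [-179.4, -0.2, -89.2]
force: [-0.2, 0.0, 0.5]
gripper_width: 27.0
```

```bash
python3 - <<'E'
from h import *
f=cam("wrist");save(f,"w15.npz");p,r=pose();print(p,r.as_euler('xyz',degrees=True))
ov(f,vp(p,r,(0,3),-65.3)+pk(421,181.5,0.5),"o15",box=(220,120,180,160),s=4)
E
```

```text
[421.86559436 186.55153912 208.34659694] [-179.36040399   -0.24662044  -89.19892568]
```

View pics/o15.png

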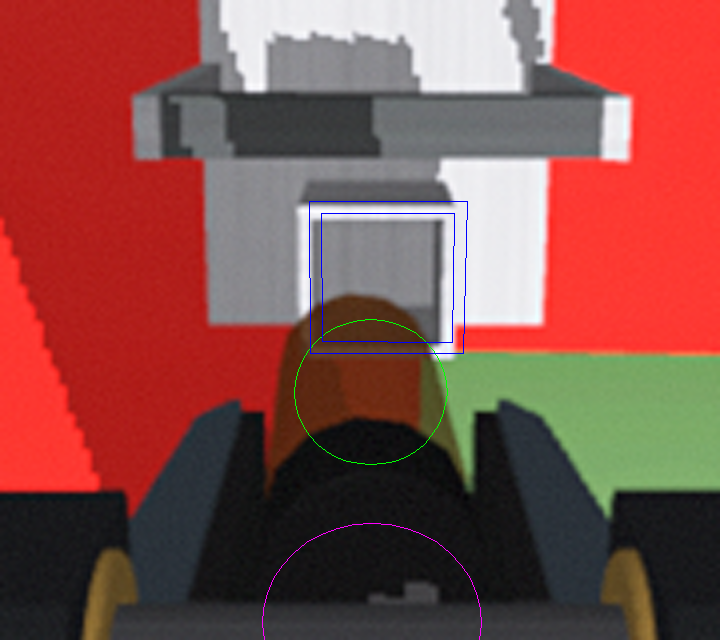

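servo_tool([
  [[-0.2, 0, 0], [2.3, 1.5, 5], 24],
  [[-0.2, 0, 0], [2.3, 1.5, 15], 24],
  [[-0.2, 0, 0], [0, 0, 20], 24],
  [[0, 0, 0], [0, 0, 20], 24],
  [[0, 0, 0], [0, 0, 14], 24],
  [[0, 0, 0], [0, 0, 8], 24],
  [[0, 0, 0], [0, 0, 3], 24],
  [[0, 0, 0], [0, 0, 0], 24],
  [[0, 0, 0], [0, 0, 0], 24],
  [[0, 0, 0], [0, 0, 0], 24],
])

```text
time_s: 29.85
ee_pos: [417.7, 179.0, 116.9]
ee_rot: [179.8, -0.3, -89.3]
force: [0.9, -0.2, -0.6]
gripper_width: 27.6
```

```bash
python3 - <<'E'
from h import *
f=cam("wrist");save(f,"w16.npz");p,r=pose();print(p,r.as_euler('xyz',degrees=True))
ov(f,vp(p,r,(-2.5,-1.5),-65.3)+pk(420.2,184.4,0.8),"o16",box=(240,130,140,150),s=5)
print(p+r.apply([-2.5,-1.5,65.3]))
E
```

```text
[417.75221516 178.98490224 116.96289816] [179.8381172   -0.32231752 -89.32468631]
[419.04248508 181.13285351  51.64589035]
```

View pics/o16.png

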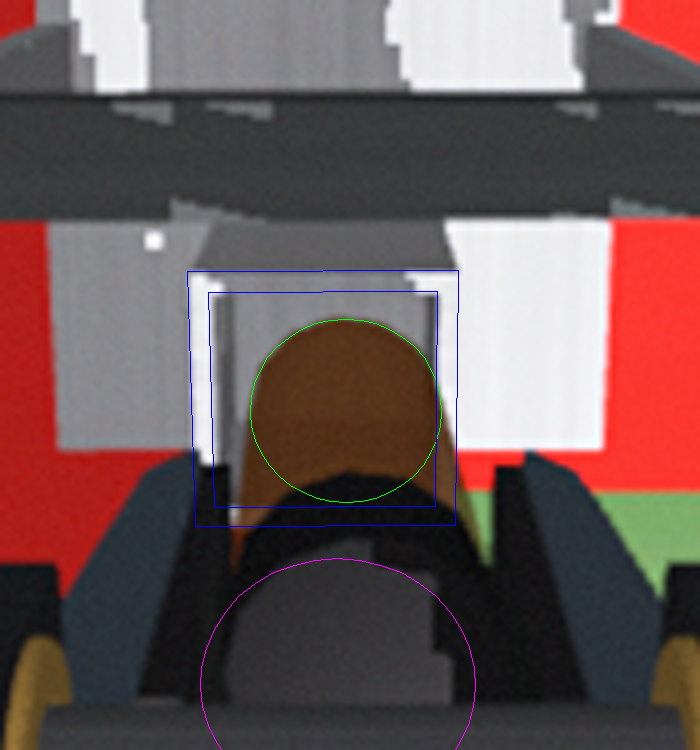

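servo_tool([
  [[0, 0, 0], [0, 0, -2], 24],
  [[0, 0, 0], [-1.6, -0.6, 0], 24],
  [[0, 0, 0], [-1.6, -0.6, 0], 24],
  [[0, 0, 0], [0, 0, 0], 24],
  [[0, 0, 0], [0, 0, 0], 24],
  [[0, 0, 0], [0, 0, 5], 24],
  [[0, 0, 0], [0, 0, 6], 24],
  [[0, 0, 0], [0, 0, 3], 24],
  [[0, 0, 0], [0, 0, 0], 24],
  [[0, 0, 0], [0, 0, 0], 24],
])

```text
time_s: 31.15
ee_pos: [418.9, 182.4, 104.1]
ee_rot: [179.8, -0.3, -89.3]
force: [0.3, 0.1, -0.4]
gripper_width: 27.0
```

```bash
python3 - <<'E'
from h import *
f=cam("wrist");p,r=pose();print(p,r.as_euler('xyz',degrees=True),env.state()["force"])
ov(f,vp(p,r,(-2.5,-1.5),-65.3)+pk(420.2,184.4,0.8),"o17",box=(240,130,140,150),s=5)
print(p+r.apply([-2.5,-1.5,65.3]))
E
```

```text
[418.89994984 182.35419635 104.11846568] [179.83748972  -0.32215355 -89.32244006] [ 0.23134709  0.0311778  -0.2322733 ]
[420.18941821 184.50237657  38.80144957]
```

View pics/o17.png

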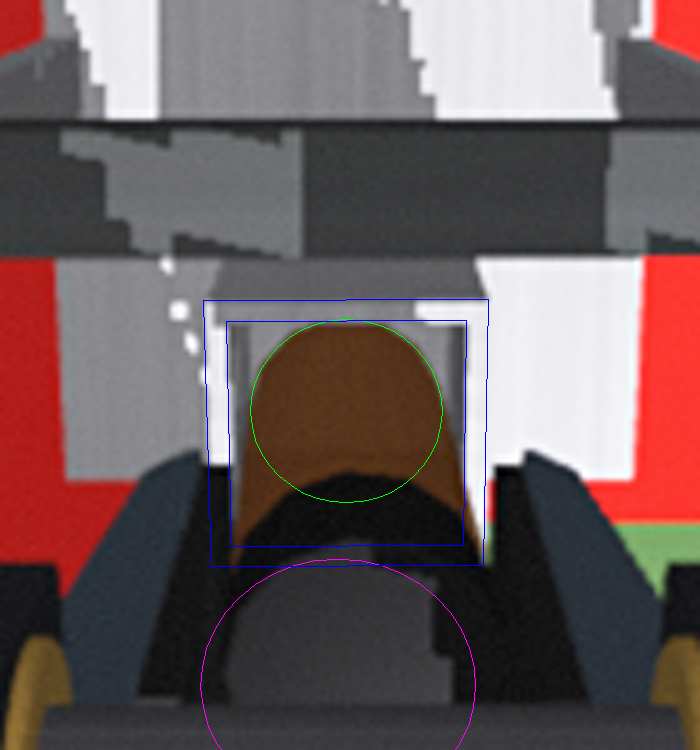

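servo_tool([
  [[0, 0, 0], [0, 0, 7], 24],
  [[0, 0, 0], [0, 0, 9], 24],
  [[0, 0, 0], [0, 0, 9], 24],
  [[0, 0, 0], [0, 0, 5], 24],
  [[0, 0, 0], [0, 0, 2], 24],
  [[0, 0, 0], [0, 0, 0], 24],
  [[0, 0, 0], [0, 0, 0], 24],
  [[0, 0, 0], [0, 0, 0], 50],
  [[0, 0, 0], [0, 0, 0], 50],
  [[0, 0, 0], [0, 0, 0], 50],
])

```text
time_s: 32.45
ee_pos: [419.3, 182.3, 70.3]
ee_rot: [179.9, -0.3, -89.3]
force: [0.3, 0.6, -0.8]
gripper_width: 49.7
```

servo_tool([
  [[0, 0, 0], [0, 0, -26], 60],
  [[0, 0, 0], [0, 0, -36], 60],
  [[0, 0, 0], [0, 0, -38], 60],
  [[0, 0, -0.6], [35, -12, -10], 60],
  [[0, 0, -0.6], [50, -17, 0], 60],
  [[0, 0, -0.6], [52, -17, 0], 60],
  [[0, 0, -0.6], [52, -16, 0], 60],
  [[0, 0, -0.6], [52, -16, 0], 60],
  [[0, 0, -0.6], [52, -15, 0], 60],
  [[0, 0, -0.6], [52, -15, 0], 60],
])

```text
time_s: 33.7
ee_pos: [547.7, -163.7, 187.0]
ee_rot: [-179.9, -0.3, -84.6]
force: [0.4, 0.3, 0.4]
gripper_width: 60.2
```

```bash
python3 - <<'E'
from h import *
p,r=pose();print(p)
plan([(586,-371,165,-94.9,6,60)])
E
```

```text
[ 547.72557635 -163.70126412  187.00637522]
6
[[[0,0,1.7],[35,-3.1,3.8],60],[[0,-0.1,1.7],[34.9,-4.1,3.9],60],[[0,0,1.7],[34.7,-5.1,3.8],60],[[-0.1,-0.1,1.7],[34.6,-6.2,3.8],60],[[0,0,1.8],[34.4,-7.2,3.7],60],[[-0.1,-0.1,1.7],[34.1,-8.2,3.7],60],[[0,0,0],[0,0,0],60],[[0,0,0],[0,0,0],60],[[0,0,0],[0,0,0],60],[[0,0,0],[0,0,0],60]]
end [ 586. -371.  165.] [180.    0.  -94.9]
```

servo_tool([
  [[0, 0, 1.7], [38, -3, 4], 60],
  [[0, 0, 1.7], [38, -4, 4], 60],
  [[0, 0, 1.7], [38, -5, 4], 60],
  [[0, 0, 1.7], [38, -6, 4], 60],
  [[0, 0, 1.8], [30, -7, 3], 60],
  [[0, 0, 1.7], [18, -6, 3], 60],
  [[0, 0, 0], [4, -2, 0], 60],
  [[0, 0, 0], [0, 0, 0], 60],
  [[0, 0, 0], [0, 0, 0], 60],
  [[0, 0, 0], [0, 0, 0], 60],
])

```text
time_s: 34.95
ee_pos: [586.7, -375.2, 163.8]
ee_rot: [-179.9, -0.1, -95.3]
force: [-0.7, 0.6, 0.4]
gripper_width: 59.8
```

```bash
python3 - <<'E'
from h import *
f=cam("wrist");save(f,"w18.npz");p,r=pose();print(p,r.as_euler('xyz',degrees=True))
ov(f,[(circ(586.5,-371.3,95,13),(0,255,0))],"o18")
E
```

```text
[ 586.75497589 -375.20470777  163.84527923] [-1.79897575e+02 -9.90804910e-02 -9.53407519e+01]
```

View pics/o18.png

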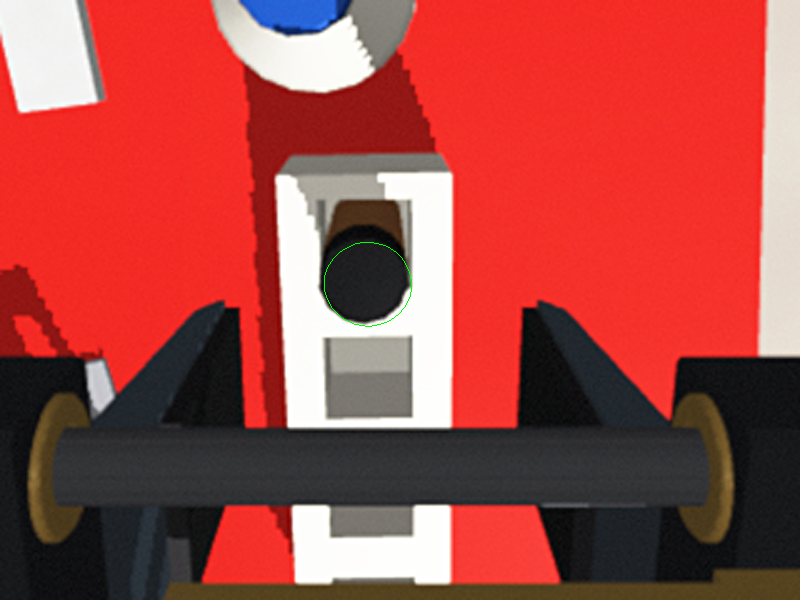

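servo_tool([
  [[0, 0, 0], [-2.3, 0.3, 5], 60],
  [[0, 0, 0], [-2.3, 0, 20], 60],
  [[0, 0, 0], [0, 0, 26], 60],
  [[0, 0, 0], [0, 0, 22], 60],
  [[0, 0, 0], [0, 0, 12], 60],
  [[0, 0, 0], [0, 0, 5], 60],
  [[0, 0, 0], [0, 0, 1], 24],
  [[0, 0, 0], [0, 0, 0], 24],
  [[0, 0, 0], [0, 0, 0], 24],
  [[0, 0, 0], [0, 0, 0], 24],
])

```text
time_s: 36.25
ee_pos: [588.8, -369.4, 73.2]
ee_rot: [-179.6, -0.2, -95.2]
force: [-0.1, 0.2, -1.1]
gripper_width: 27.4
```

```bash
python3 - <<'E'
from h import *
p,r=pose();print(p,r.as_euler('xyz',degrees=True),env.state()["gripper_width"])
plan([(p[0],p[1],205,-94.8,4,24),(515,184,205,-89.2,11,24)])
E
```

```text
[ 588.80193496 -369.38854417   73.18972733] [-179.57581827   -0.23583937  -95.23398172] 27.425271110530687
15
[[[-0.1,-0.1,-0.1],[0.1,-0.2,-33],24],[[-0.1,0,-0.1],[0.1,-0.2,-32.9],24],[[-0.1,-0.1,-0.1],[0.1,-0.1,-33],24],[[-0.1,0,-0.1],[0,-0.1,-32.9],24],[[0,0,-0.5],[-49.6,10.9,0],24],[[0,0,-0.5],[-49.7,10.5,0],24],[[0,0,-0.5],[-49.7,10.1,0],24],[[0,0,-0.5],[-49.8,9.6,-0.1],24],[[0,0,-0.5],[-49.9,9.2,0],24],[[0,0,-0.5],[-50,8.7,-0.1],24]]
[[[0,0,-0.5],[-50.1,8.3,0],24],[[0,0,-0.5],[-50.1,7.9,-0.1],24],[[0,0,-0.5],[-50.2,7.4,0],24],[[0,0,-0.6],[-50.3,7,-0.1],24],[[0,0,-0.5],[-50.3,6.5,0],24],[[0,0,0],[0,0,0],24],[[0,0,0],[0,0,0],24],[[0,0,0],[0,0,0],24],[[0,0,0],[0,0,0],24],[[0,0,0],[0,0,0],24]]
end [515. 184. 205.] [-180.    -0.   -89.2]
```

servo_tool([
  [[0, 0, 0], [0, 3, -26], 24],
  [[0, 0, 0], [0, 8, -36], 24],
  [[0, 0, 0], [0, 12, -38], 24],
  [[0, 0, 0], [-10, 14, -36], 24],
  [[0, 0, -0.6], [-45, 13, 0], 24],
  [[0, 0, -0.6], [-51, 8, 0], 24],
  [[0, 0, -0.6], [-51, 7, 0], 24],
  [[0, 0, -0.6], [-51, 6, 0], 24],
  [[0, 0, -0.6], [-51, 5, 0], 24],
  [[0, 0, -0.6], [-51, 5, 0], 24],
])

```text
time_s: 37.5
ee_pos: [527.5, -48.0, 212.8]
ee_rot: [-179.1, -0.4, -92.0]
force: [0.4, -0.7, -0.5]
gripper_width: 27.1
```

```bash
python3 - <<'E'
from h import *
p,r=pose();print(p)
plan([(516,184,205,-89.2,6,24)])
E
```

```text
[527.52447374 -47.96072957 212.81337289]
6
[[[-0.2,-0.1,-0.5],[-38.6,3.3,1],24],[[-0.1,-0.1,-0.5],[-38.6,2.9,1.1],24],[[-0.2,0,-0.4],[-38.6,2.6,1.1],24],[[-0.1,-0.1,-0.5],[-38.6,2.3,1.2],24],[[-0.2,0,-0.4],[-38.7,2,1.2],24],[[-0.1,-0.1,-0.5],[-38.7,1.6,1.3],24],[[0,0,0],[0,0,0],24],[[0,0,0],[0,0,0],24],[[0,0,0],[0,0,0],24],[[0,0,0],[0,0,0],24]]
end [516. 184. 205.] [-180.     0.   -89.2]
```

servo_tool([
  [[-0.2, 0, -0.5], [-43, 3.5, 1], 24],
  [[-0.2, 0, -0.5], [-43, 3.2, 1], 24],
  [[-0.2, 0, -0.4], [-43, 2.6, 1], 24],
  [[-0.2, 0, -0.5], [-43, 2.3, 1], 24],
  [[-0.2, 0, -0.4], [-35, 2, 1], 24],
  [[-0.1, 0, -0.5], [-18, 1.6, 1], 24],
  [[0, 0, 0], [-4, 0, 0], 24],
  [[0, 0, 0], [0, 0, 0], 24],
  [[0, 0, 0], [0, 0, 0], 24],
  [[0, 0, 0], [0, 0, 0], 24],
])

```text
time_s: 38.75
ee_pos: [514.3, 188.5, 207.3]
ee_rot: [-179.9, -0.5, -89.0]
force: [0.5, -0.5, -0.8]
gripper_width: 27.5
```

```bash
python3 - <<'E'
from h import *
f=cam("wrist");save(f,"w19.npz");p,r=pose();print(p,r.as_euler('xyz',degrees=True))
ov(f,vp(p,r,(0,0),-68.2)+pk(512.2,185.7,0.8),"o19",box=(220,120,180,160),s=4)
E
```

```text
[514.28094309 188.48940954 207.30168939] [-179.93245971   -0.45677311  -88.95401513]
```

View pics/o19.png

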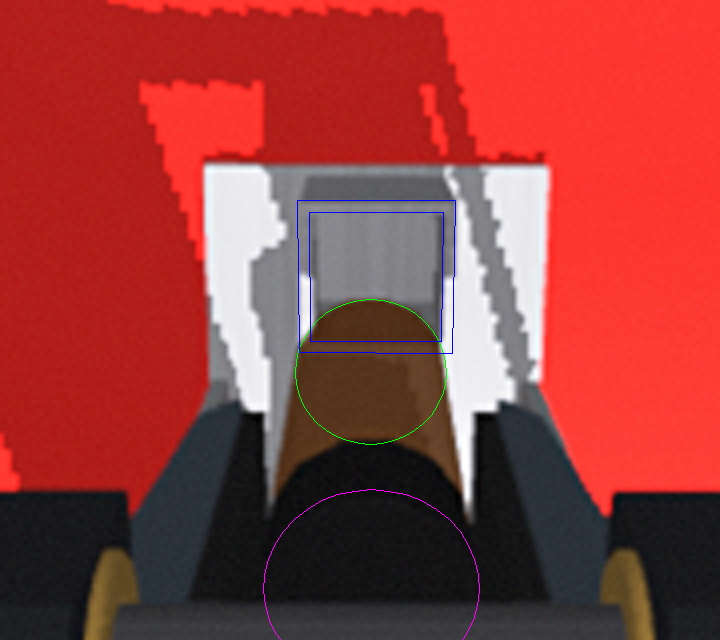

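servo_tool([
  [[0, 0, 0], [1.4, 0.9, 5], 24],
  [[0, 0, 0], [1.4, 0.8, 15], 24],
  [[0, 0, 0], [0, 0, 20], 24],
  [[0, 0, 0], [0, 0, 19], 24],
  [[0, 0, 0], [0, 0, 12], 24],
  [[0, 0, 0], [0, 0, 6], 24],
  [[0, 0, 0], [0, 0, 2], 24],
  [[0, 0, 0], [0, 0, 0], 24],
  [[0, 0, 0], [0, 0, 0], 24],
  [[0, 0, 0], [0, 0, 0], 24],
])

```text
time_s: 40.05
ee_pos: [512.3, 183.5, 123.5]
ee_rot: [-179.9, -0.5, -89.0]
force: [0.3, 0.8, -1.0]
gripper_width: 27.6
```

```bash
python3 - <<'E'
from h import *
f=cam("wrist");save(f,"w20.npz");p,r=pose();print(p,r.as_euler('xyz',degrees=True))
ov(f,vp(p,r,(0,0.4),-68.2)+pk(512.2,185.7,0.8),"o20",box=(240,130,140,150),s=5)
print(p+r.apply([0,0.4,68.2]))
E
```

```text
[512.38132057 183.52591925 123.51893365] [-179.92782761   -0.46983428  -89.03079299]
[512.07673336 182.96143839  55.32077687]
```

View pics/o20.png

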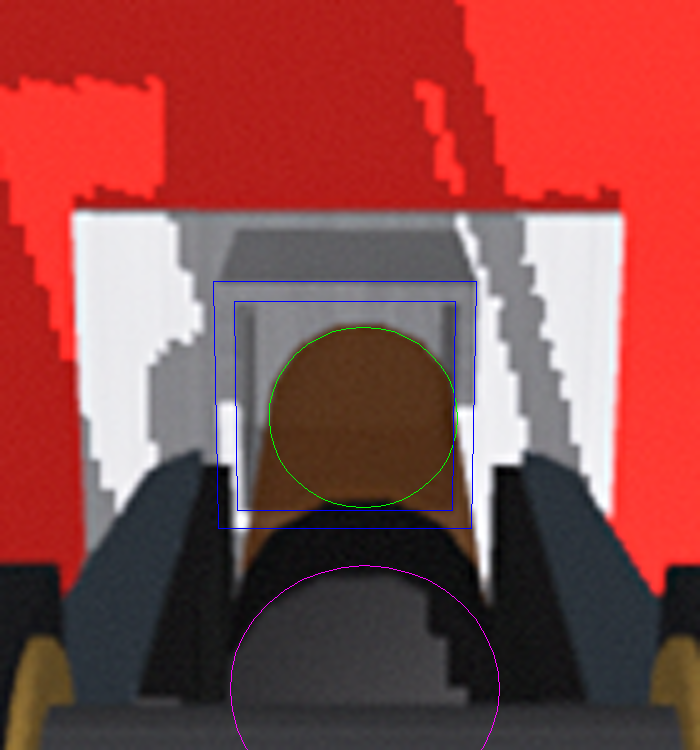

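servo_tool([
  [[0, 0, 0], [-1.4, 0, 0], 24],
  [[0, 0, 0], [-1.4, 0, 0], 24],
  [[0, 0, 0], [0, 0, 0], 24],
  [[0, 0, 0], [0, 0, 0], 24],
  [[0, 0, 0], [0, 0, 5], 24],
  [[0, 0, 0], [0, 0, 6], 24],
  [[0, 0, 0], [0, 0, 5], 24],
  [[0, 0, 0], [0, 0, 2], 24],
  [[0, 0, 0], [0, 0, 0], 24],
  [[0, 0, 0], [0, 0, 0], 24],
])

```text
time_s: 41.35
ee_pos: [512.2, 186.3, 104.1]
ee_rot: [-180.0, -0.5, -89.0]
force: [0.2, 0.3, -0.9]
gripper_width: 27.6
```

```bash
python3 - <<'E'
from h import *
f=cam("wrist");p,r=pose();print(p,r.as_euler('xyz',degrees=True),env.state()["force"])
ov(f,vp(p,r,(0,0.4),-68.2)+pk(512.2,185.7,0.8),"o21",box=(240,130,140,150),s=5)
print(p+r.apply([0,0.4,68.2]))
E
```

```text
[512.24125068 186.3406109  104.06197647] [-179.94937535   -0.47639321  -89.03228058] [ 0.6459437  -0.70370084 -0.43899538]
[511.91113558 185.76789991  35.8640071 ]
```

View pics/o21.png

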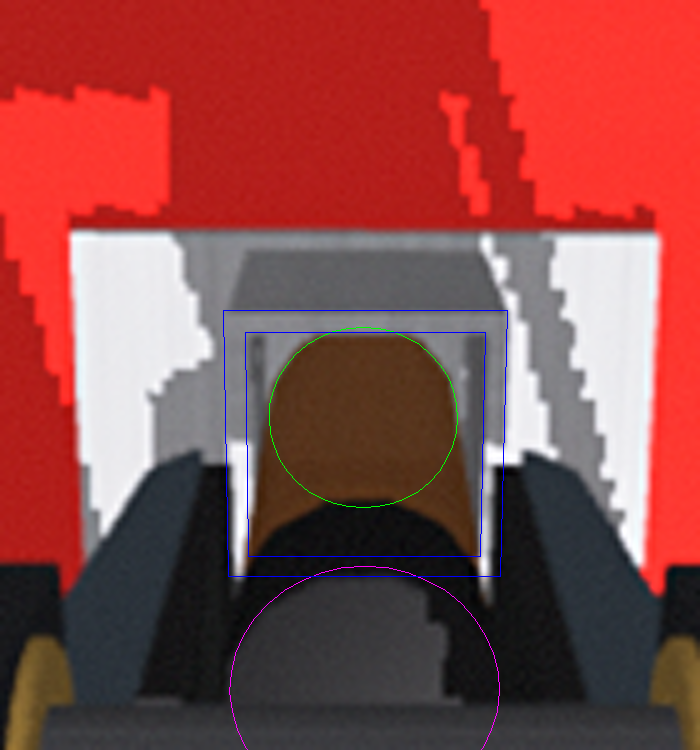

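Inside. Lower 31 mm, release, then rise and back off.

servo_tool([
  [[0, 0, 0], [0, 0, 7], 24],
  [[0, 0, 0], [0, 0, 8], 24],
  [[0, 0, 0], [0, 0, 8], 24],
  [[0, 0, 0], [0, 0, 5], 24],
  [[0, 0, 0], [0, 0, 2], 24],
  [[0, 0, 0], [0, 0, 0], 24],
  [[0, 0, 0], [0, 0, 0], 24],
  [[0, 0, 0], [0, 0, 0], 50],
  [[0, 0, 0], [0, 0, 0], 50],
  [[0, 0, 0], [0, 0, 0], 50],
])

```text
time_s: 42.65
ee_pos: [513.3, 186.3, 73.0]
ee_rot: [-179.8, -0.5, -89.0]
force: [0.2, 0.1, -0.1]
gripper_width: 49.8
```

```bash
python3 - <<'E'
from h import *
p,r=pose()
plan([(p[0],p[1],200,-89,4,60),(380,180,200,0,9,35)])
E
```

```text
13
[[[0,-0.1,0],[0.3,-0.1,-31.7],60],[[-0.1,-0.1,0],[0.2,-0.1,-31.8],60],[[0,-0.1,0],[0.1,-0.1,-31.7],60],[[-0.1,-0.2,0],[0.1,0,-31.8],60],[[0,0,-9.9],[0.4,14.8,0],35],[[0,0,-9.9],[-2.1,14.7,0],35],[[0,0,-9.9],[-4.6,14.1,0],35],[[0,0,-9.9],[-7,13.1,0],35],[[0,0,-9.9],[-9.1,11.7,0],35],[[0,0,-9.9],[-11,10,0],35]]
[[[0,0,-9.9],[-12.5,7.9,0],35],[[0,0,-9.9],[-13.7,5.6,0],35],[[0,0,-9.8],[-14.4,3.3,0.1],35],[[0,0,0],[0,0,0],35],[[0,0,0],[0,0,0],35],[[0,0,0],[0,0,0],35],[[0,0,0],[0,0,0],35],[[0,0,0],[0,0,0],35],[[0,0,0],[0,0,0],35],[[0,0,0],[0,0,0],35]]
end [380. 180. 200.] [-180.    0.   -0.]
```

servo_tool([
  [[0, 0, 0], [0, 0, -26], 60],
  [[0, 0, 0], [0, 0, -36], 60],
  [[0, 0, 0], [0, 0, -36], 60],
  [[0, 0, -6], [0, 0, -30], 40],
  [[0, 0, -10.2], [0, 5, 0], 35],
  [[0, 0, -10.2], [-1, 6, 0], 35],
  [[0, 0, -10.2], [-3, 6, 0], 35],
  [[0, 0, -10.2], [-4, 6, 0], 35],
  [[0, 0, -10.2], [-5, 5, 0], 35],
  [[0, 0, -10.2], [-6, 4, 0], 35],
])

```text
time_s: 43.9
ee_pos: [473.1, 183.9, 204.9]
ee_rot: [179.7, -0.4, -19.6]
force: [-0.4, -0.7, 1.2]
gripper_width: 34.9
```

```bash
python3 - <<'E'
from h import *
plan([(466.5,185,190,0.8,4,35)])
E
```

```text
4
[[[0.1,-0.1,-5.1],[-1.7,0.3,3.7],35],[[0.1,-0.1,-5.1],[-1.7,0.1,3.7],35],[[0.1,-0.1,-5.1],[-1.7,0,3.8],35],[[0.1,0,-5.1],[-1.6,-0.1,3.7],35],[[0,0,0],[0,0,0],35],[[0,0,0],[0,0,0],35],[[0,0,0],[0,0,0],35],[[0,0,0],[0,0,0],35],[[0,0,0],[0,0,0],35],[[0,0,0],[0,0,0],35]]
end [466.5 185.  190. ] [-180.    -0.     0.8]
```

servo_tool([
  [[0.1, 0, -6], [-1.7, 0, 4], 35],
  [[0.1, 0, -6], [-1.7, 0, 4], 35],
  [[0.1, 0, -5], [-1.7, 0, 4], 35],
  [[0.1, 0, -3], [-1.6, 0, 3], 35],
  [[0, 0, 0], [0, 0, 0], 35],
  [[0, 0, 0], [0, 0, 0], 35],
  [[0, 0, 0], [0, 0, 0], 35],
  [[0, 0, 0], [0, 0, 0], 35],
  [[0, 0, 0], [0, 0, 0], 35],
  [[0, 0, 0], [0, 0, 0], 35],
])

```text
time_s: 45.15
ee_pos: [466.2, 185.2, 190.0]
ee_rot: [180.0, -0.4, 1.0]
force: [0.1, -0.6, -0.7]
gripper_width: 35.0
```

```bash
cat >> h.py <<'E'
def carr(cx,cy,yaw):
    c,s=np.cos(np.radians(yaw)),np.sin(np.radians(yaw))
    W=lambda L:np.array([[cx+c*a-s*b,cy+s*a+c*b,z] for a,b,z in L])
    o=[(W([(68,48,5),(68,-48,5),(-68,-48,5),(-68,48,5)]),(255,255,0)),
       (W([(6,42.5,120),(6,-42.5,120),(-6,-42.5,120),(-6,42.5,120)]),(0,255,0))]
    for px in(46,-46):
        o.append((W([(px+19.5,19.5,50),(px+19.5,-19.5,50),(px-19.5,-19.5,50),(px-19.5,19.5,50)]),(255,0,0)))
    return o
E
python3 - <<'E'
from h import *
f=cam("wrist");save(f,"w22.npz");p,r=pose();print(p,r.as_euler('xyz',degrees=True))
ov(f,carr(466.2,185,0.8)+[(p+r.apply([[15,-16,0],[-15,-16,0]]),(255,0,255))],"o22",box=(100,50,420,290),s=1.9)
E
```

```text
[466.22072499 185.16006941 190.00877877] [179.98956436  -0.39943886   1.00952822]
```

View pics/o22.png

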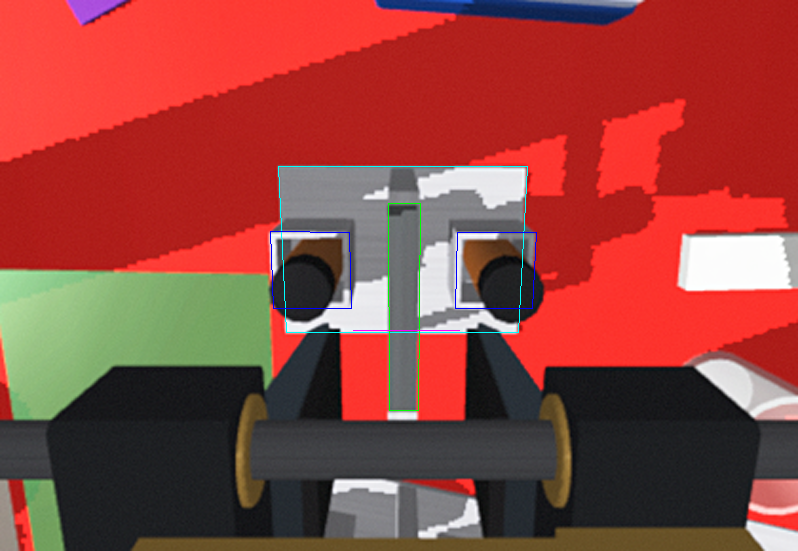

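servo_tool([
  [[0, 0, 0], [0, 0, 10], 30],
  [[0, 0, 0], [0, 0, 20], 30],
  [[0, 0, 0], [0, 0, 22], 30],
  [[0, 0, 0], [0, 0, 18], 30],
  [[0, 0, 0], [0, 0, 12], 30],
  [[0, 0, 0], [0, 0, 6], 30],
  [[0, 0, 0], [0, 0, 2], 30],
  [[0, 0, 0], [0, 0, 0], 30],
  [[0, 0, 0], [0, 0, 0], 30],
  [[0, 0, 0], [0, 0, 0], 30],
])

```text
time_s: 46.45
ee_pos: [467.4, 185.3, 96.1]
ee_rot: [-180.0, -0.5, 1.0]
force: [-0.4, -0.7, -0.5]
gripper_width: 29.7
```

```bash
python3 - <<'E'
from h import *
f=cam("wrist");save(f,"w23.npz");p,r=pose();print(p,r.as_euler('xyz',degrees=True))
ov(f,carr(466.2,185,0.8),"o23",box=(100,50,420,290),s=1.9)
E
```

```text
[467.41065891 185.34092162  96.14375612] [-179.97156095   -0.50908075    0.99813464]
```

View pics/o23.png

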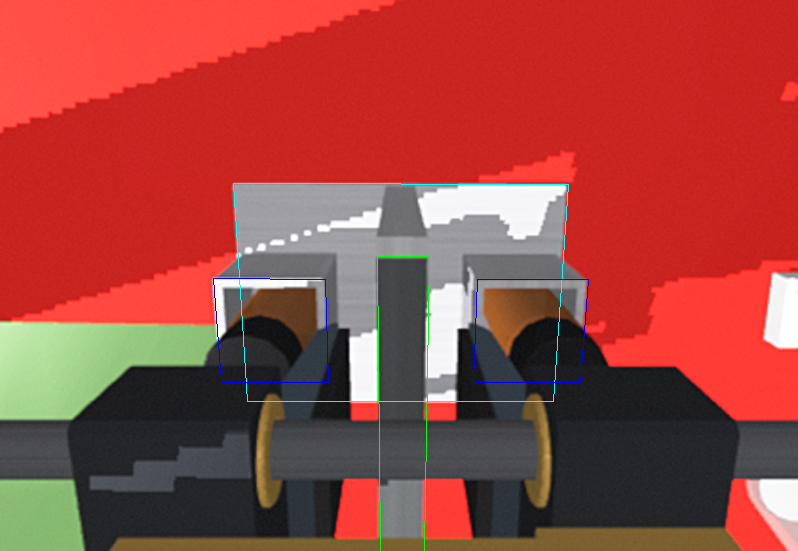

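servo_tool([
  [[0, 0, 0], [-1.2, 0, 0], 30],
  [[0, 0, 0], [0, 0, 0], 5],
  [[0, 0, 0], [0, 0, 0], 5],
  [[0, 0, 0], [0, 0, 0], 5],
  [[0, 0, 0], [0, 0, 0], 5],
  [[0, 0, 0], [0, 0, 0], 5],
  [[0, 0, 0], [0, 0, -5], 5],
  [[0, 0, 0], [0, 0, -10], 5],
  [[0, 0, 0], [0, 0, -5], 5],
  [[0, 0, 0], [0, 0, 0], 5],
], squeeze=60)

```text
time_s: 47.75
ee_pos: [464.2, 184.7, 116.0]
ee_rot: [179.9, -0.3, 1.0]
force: [0.0, 0.2, -4.5]
gripper_width: 11.6
```

```bash
python3 - <<'E'
from h import *
f=cam("wrist");p,r=pose();print(p,r.as_euler('xyz',degrees=True),env.state()["force"],env.state()["torque"],env.state()["gripper_width"])
crop(f,"w24",60,30,500,330,1.6)
f=load("top0.npz")
E
```

```text
[464.04644973 184.64169163 115.82979445] [179.94003087  -0.24540538   0.99995258] [-0.2139305   0.31042231 -4.96054396] [-0.12375624  0.07193215  0.00183511] 11.368000660128127
```

View pics/w24.png

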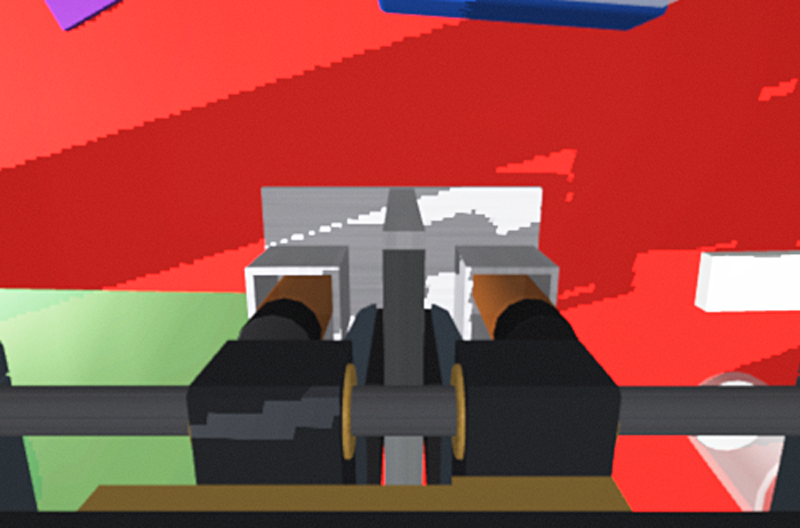

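servo_tool([
  [[0, 0, 0], [0, 0, -12], 5],
  [[0, 0, 0], [0, 2, -20], 5],
  [[0, 0, 0], [4, 8, -24], 5],
  [[0, 0, 0.2], [10, 14, -26], 5],
  [[0, 0, -0.2], [14, 18, -26], 5],
  [[0, 0, -0.4], [14, 18, -24], 5],
  [[0, 0, -0.4], [12, 13, -18], 5],
  [[0, 0, -0.4], [8, 7, -10], 5],
  [[0, 0, 0], [3, 2, -3], 5],
  [[0, 0, 0], [0, 0, 0], 5],
])

```text
time_s: 49.05
ee_pos: [529.8, 102.1, 287.1]
ee_rot: [179.9, -0.1, 2.3]
force: [0.2, 0.4, -5.0]
gripper_width: 11.6
```

```bash
python3 - <<'E'
from h import *
f=cam("wrist");save(f,"w25.npz");p,r=pose();print(p,r.as_euler('xyz',degrees=True))
crop(f,"w25",0,0,640,400,1.25)
g=cam("side");save(g,"s2.npz");crop(g,"s2",200,80,300,260,2.3)
E
```

```text
[529.52247042 102.16967096 286.87255905] [ 1.79918105e+02 -8.34281062e-02  2.32897142e+00]
```

View pics/w25.png

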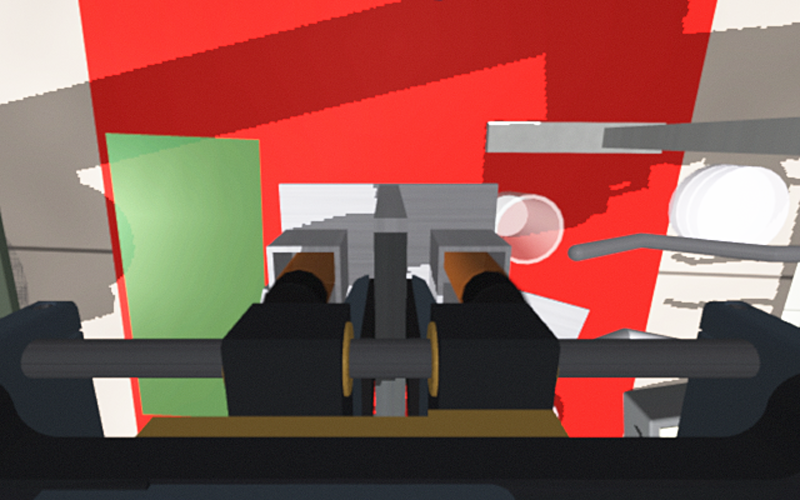

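View pics/s2.png

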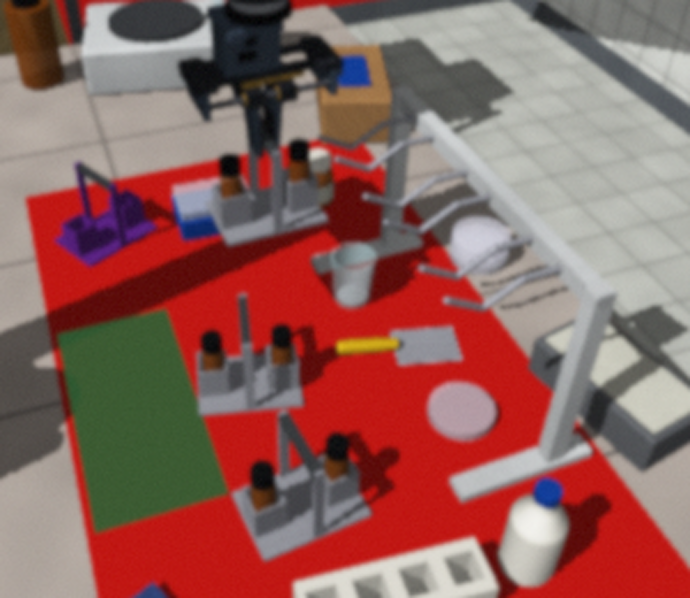

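```bash
python3 - <<'E'
from h import *
f=load("w25.npz");crop(f,"w26",420,150,220,180,3.6)
print("tip",ray(f,np.array([(573,253)])/1.25,271).round(1),"V",ray(f,np.array([(642,240)])/1.25,245).round(1), "back", ray(f,np.array([(790,255)])/1.25,271).round(1))
E
```

```text
tip [[612.2 128.5 271. ]] V [[659.  130.3 245. ]] back [[712.2 131.6 271. ]]
```

View pics/w26.png

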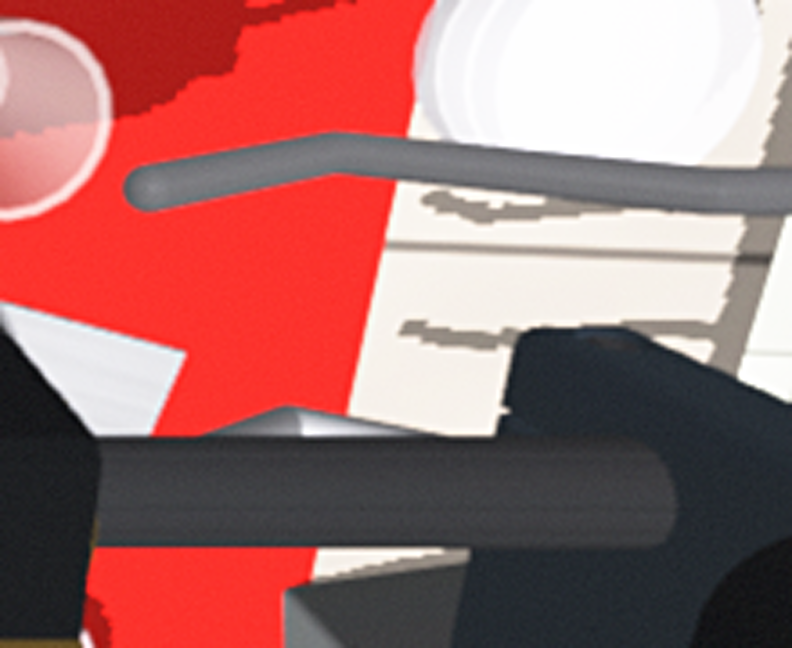

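```bash
python3 - <<'E'
from h import *
f=load("w25.npz")
print(ray(f,np.array([(341,152),(290,430)])/3.6+[420,150],245).round(1))
plan([(658,103,287,2.2,8,5)])
E
```

```text
[[659.8 130.2 245. ]
 [660.8  75.3 245. ]]
8
[[[0,0,0],[16.1,0.6,0],5],[[0,0,0],[16.1,0.5,0],5],[[0,0,0],[16.1,0.6,0],5],[[0,0,0],[16,0.5,0],5],[[0,0,0],[16.1,0.6,0],5],[[0,0,0],[16,0.5,0],5],[[0,0,0.1],[16.1,0.6,-0.1],5],[[0.1,-0.1,0],[16.1,0.5,0],5],[[0,0,0],[0,0,0],5],[[0,0,0],[0,0,0],5]]
end [658. 103. 287.] [-180.     0.     2.2]
```

servo_tool([
  [[0, 0, 0], [12, 0.5, 0], 5],
  [[0, 0, 0], [17, 0.5, 0], 5],
  [[0, 0, 0], [18, 0.6, 0], 5],
  [[0, 0, 0], [18, 0.6, 0], 5],
  [[0, 0, 0], [18, 0.6, 0], 5],
  [[0, 0, 0], [18, 0.6, 0], 5],
  [[0, 0, 0], [15, 0.6, 0], 5],
  [[0, 0, 0], [8, 0.4, 0], 5],
  [[0, 0, 0], [3, 0, 0], 5],
  [[0, 0, 0], [0, 0, 0], 5],
])

```text
time_s: 50.4
ee_pos: [667.7, 104.8, 280.4]
ee_rot: [179.9, 0.2, 2.4]
force: [-0.8, -0.4, -5.6]
gripper_width: 11.5
```

```bash
python3 - <<'E'
from h import *
f=cam("wrist");save(f,"w27.npz");p,r=pose();print(p,r.as_euler('xyz',degrees=True),env.state()["force"])
crop(f,"w27",0,0,640,400,1.25)
plan([(660,102.7,287,2.2,1,5)])
E
```

```text
[667.52652106 104.77573924 280.41951629] [179.89305327   0.18404358   2.44733464] [ 0.65271001 -0.38818719 -6.11683452]
1
[[[0.1,0.2,0.2],[-7.6,1.8,-6.6],5],[[0,0,0],[0,0,0],5],[[0,0,0],[0,0,0],5],[[0,0,0],[0,0,0],5],[[0,0,0],[0,0,0],5],[[0,0,0],[0,0,0],5],[[0,0,0],[0,0,0],5],[[0,0,0],[0,0,0],5],[[0,0,0],[0,0,0],5],[[0,0,0],[0,0,0],5]]
end [660.  102.7 287. ] [180.   -0.    2.2]
```

View pics/w27.png

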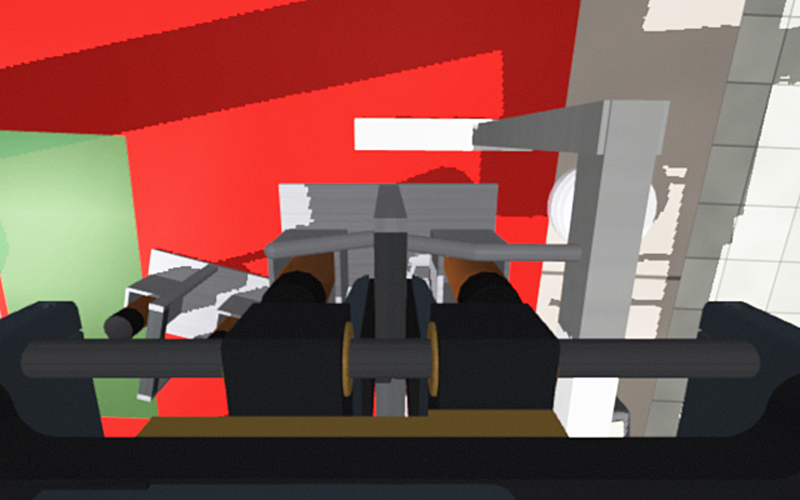

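servo_tool([
  [[0, 0, -0.2], [-3.7, 0.9, 0], 5],
  [[0, 0, 0], [-3.7, 0.9, 0], 5],
  [[0, 0, 0], [0, 0, 6], 5],
  [[0, 0, 0], [0, 0, 9], 5],
  [[0, 0, 0], [0, 0, 9], 5],
  [[0, 0, 0], [0, 0, 7], 5],
  [[0, 0, 0], [0, 0, 4], 5],
  [[0, 0, 0], [0, 0, 2], 5],
  [[0, 0, 0], [0, 0, 0], 5],
  [[0, 0, 0], [0, 0, 0], 5],
])

```text
time_s: 51.7
ee_pos: [658.3, 102.5, 241.4]
ee_rot: [179.9, 0.2, 2.7]
force: [-1.1, -0.1, -5.0]
gripper_width: 11.3
```

```bash
python3 - <<'E'
from h import *
f=cam("wrist");save(f,"w28.npz");p,r=pose();print(p,r.as_euler('xyz',degrees=True),env.state()["force"],env.state()["torque"])
crop(f,"w28",0,0,640,400,1.25)
E
```

```text
[658.31597501 102.46115182 241.40494044] [179.89667633   0.1962661    2.67706837] [ 0.53429049 -0.93226392 -4.27116293] [-0.06562403  0.06354985  0.03963449]
```

View pics/w28.png

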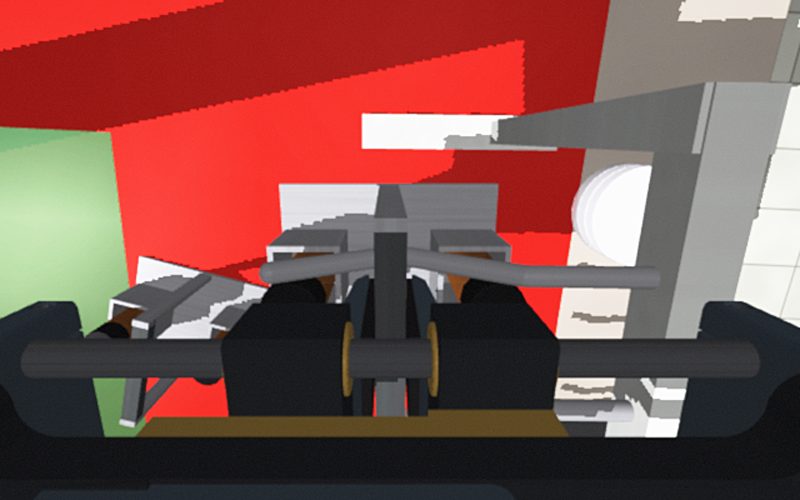

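servo_tool([
  [[0, 0, -0.3], [1, 0.2, 1], 5],
  [[0, 0, 0], [0.6, 0, 1], 5],
  [[0, 0, 0], [0, 0, 1], 5],
  [[0, 0, 0], [0, 0, 0], 5],
  [[0, 0, 0], [0, 0, 0], 5],
  [[0, 0, 0], [0, 0, 0], 5],
  [[0, 0, 0], [0, 0, 0], 5],
  [[0, 0, 0], [0, 0, 0], 5],
  [[0, 0, 0], [0, 0, 0], 5],
  [[0, 0, 0], [0, 0, 0], 5],
])

```text
time_s: 53.0
ee_pos: [660.5, 102.4, 239.4]
ee_rot: [179.9, 0.1, 3.0]
force: [-0.3, 0.1, -4.4]
gripper_width: 11.6
```

servo_tool([
  [[0, 0, 0.8], [0, 0, 1], 5],
  [[0, 0, 0], [0, 0, 1], 5],
  [[0, 0, 0], [0, 0, 0.7], 5],
  [[0, 0, 0], [0, 0, 0], 5],
  [[0, 0, 0], [0, 0, 0], 5],
  [[0, 0, 0], [0, 0, 0], 5],
  [[0, 0, 0], [0, 0, 0], 5],
  [[0, 0, 0], [0, 0, 0], 5],
  [[0, 0, 0], [0, 0, 0], 5],
  [[0, 0, 0], [0, 0, 0], 5],
])

```text
time_s: 54.25
ee_pos: [660.7, 102.4, 238.8]
ee_rot: [179.9, -0.1, 2.1]
force: [-0.3, -0.2, -2.0]
gripper_width: 11.8
```

servo_tool([
  [[0, 0, 0], [0, 0, 0.5], 5],
  [[0, 0, 0], [0, 0, 0], 5],
  [[0, 0, 0], [0, 0, 0], 14],
  [[0, 0, 0], [0, 0, 0], 18],
  [[0, 0, 0], [0, 0, 0], 24],
  [[0, 0, 0], [0, 0, 0], 30],
  [[0, 0, 0], [0, 0, 0], 30],
  [[0, 0, 0], [0, 0, -6], 30],
  [[0, 0, 0], [0, 0, -15], 30],
  [[0, 0, 0], [0, 0, -25], 30],
])

```text
time_s: 55.5
ee_pos: [661.0, 102.5, 285.8]
ee_rot: [179.9, -0.1, 2.1]
force: [0.5, -0.1, 0.2]
gripper_width: 30.1
```

servo_tool([
  [[0, 0, 0], [0, 0, -30], 30],
  [[0, 0, 0], [-10, 5, -20], 35],
  [[0, 0, 0], [-30, 15, 0], 35],
  [[0, 0, 1], [-40, 20, 0], 35],
  [[0, 0, 2], [-45, 20, 0], 35],
  [[0, 0, 2], [-45, 20, 0], 35],
  [[0, 0, 2], [-30, 20, 0], 35],
  [[0, 0, 2], [-10, 5, 0], 35],
  [[0, 0, 0], [0, 0, 0], 35],
  [[0, 0, 0], [0, 0, 0], 35],
])

```text
time_s: 56.75
ee_pos: [449.5, -4.9, 348.8]
ee_rot: [-179.8, -1.5, -7.1]
force: [-0.7, -0.7, -0.4]
gripper_width: 35.1
```

```bash
python3 - <<'E'
from h import *
f=cam("wrist");save(f,"w29.npz");p,r=pose();print(p,r.as_euler('xyz',degrees=True))
crop(f,"w29",0,0,640,400,1.25)
g=cam("side");save(g,"s3.npz");crop(g,"s3",200,80,300,260,2.3)
g=cam("top");save(g,"t3.npz");crop(g,"t3",190,70,270,200,2.9)
E
```

```text
[449.50918516  -4.82033155 348.70023609] [-179.82127594   -1.46066488   -7.09409876]
```

View pics/w29.png

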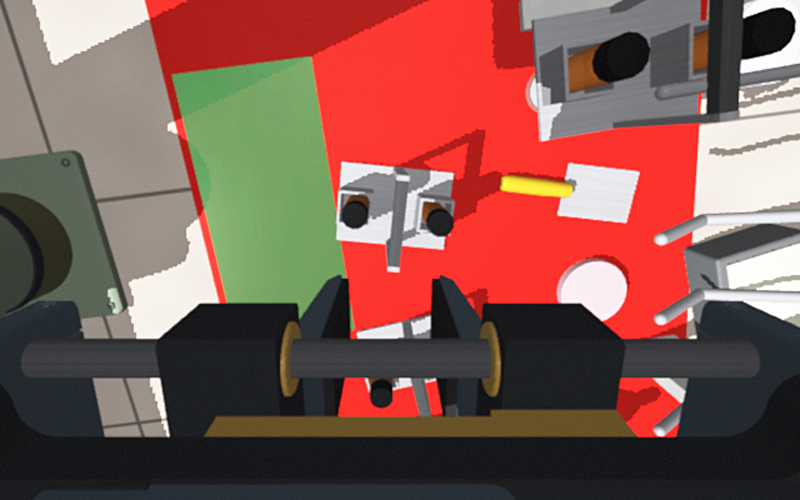

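View pics/s3.png

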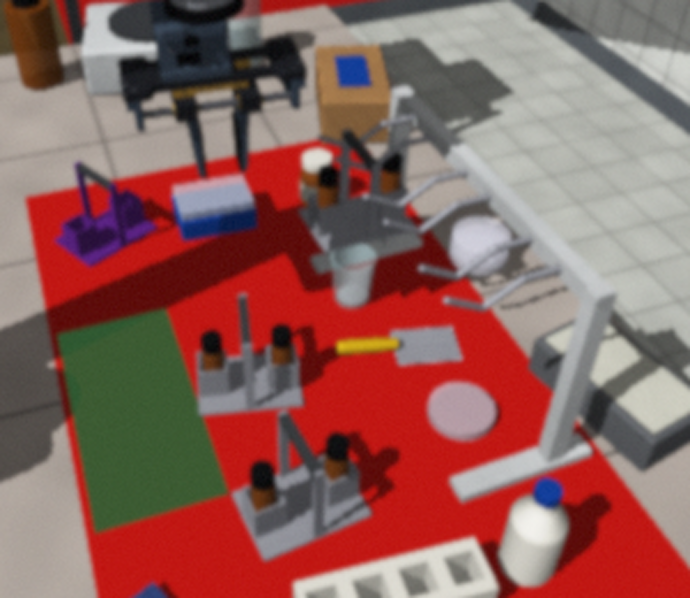

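View pics/t3.png

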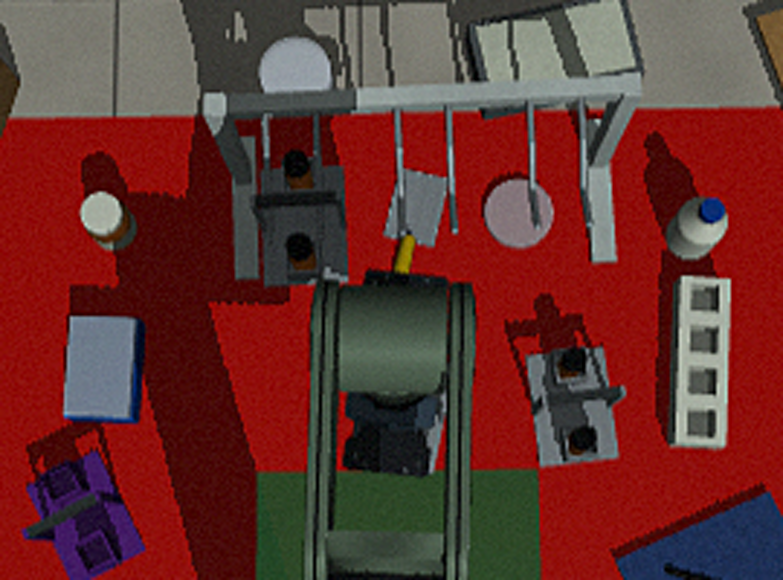

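```bash
python3 - <<'E'
from h import *
plan([(462.1,-10.3,190,-11.7,7,35)])
E
```

```text
7
[[[0,-0.2,0.7],[1.4,0.6,22.6],35],[[0,-0.2,0.7],[1.4,0.6,22.6],35],[[0,-0.2,0.6],[1.5,0.6,22.6],35],[[-0.1,-0.2,0.7],[1.6,0.6,22.6],35],[[0,-0.2,0.6],[1.7,0.5,22.7],35],[[-0.1,-0.2,0.7],[1.8,0.4,22.6],35],[[0,-0.2,0.6],[2,0.4,22.7],35],[[0,0,0],[0,0,0],35],[[0,0,0],[0,0,0],35],[[0,0,0],[0,0,0],35]]
end [462.1 -10.3 190. ] [-180.     0.   -11.7]
```

servo_tool([
  [[0, -0.2, 0.7], [1.4, 0.6, 20], 35],
  [[0, -0.2, 0.7], [1.4, 0.6, 28], 35],
  [[0, -0.2, 0.6], [1.5, 0.6, 30], 35],
  [[0, -0.2, 0.7], [1.6, 0.6, 30], 35],
  [[0, -0.2, 0.6], [1.7, 0.5, 25], 35],
  [[0, -0.2, 0.7], [1.8, 0.4, 15], 35],
  [[0, -0.2, 0.6], [2, 0.4, 6], 35],
  [[0, 0, 0], [0, 0, 0], 35],
  [[0, 0, 0], [0, 0, 0], 35],
  [[0, 0, 0], [0, 0, 0], 35],
])

```text
time_s: 58.15
ee_pos: [468.9, -8.3, 189.7]
ee_rot: [-179.7, -0.0, -11.6]
force: [-0.5, -0.5, 0.2]
gripper_width: 34.8
```

```bash
python3 - <<'E'
from h import *
f=cam("wrist");save(f,"w30.npz");p,r=pose();print(p,r.as_euler('xyz',degrees=True))
ov(f,carr(462.1,-10.3,-11.7),"o30",box=(100,50,420,290),s=1.9)
E
```

```text
[468.88988045  -8.254235   189.72838436] [-1.79719364e+02 -4.77841819e-02 -1.16092586e+01]
```

View pics/o30.png

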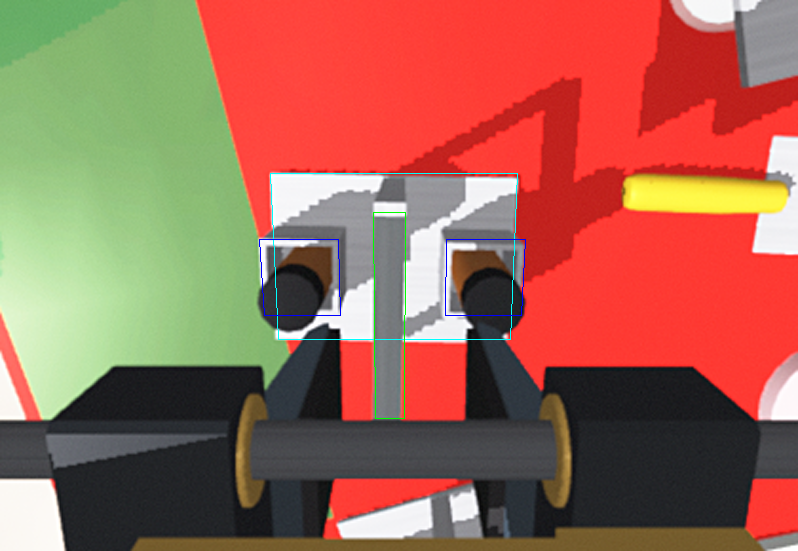

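servo_tool([
  [[0, 0, 0], [-3.1, 1.7, 0], 30],
  [[0, 0, 0], [-3.1, 1.7, 8], 30],
  [[0, 0, 0], [0, 0, 20], 30],
  [[0, 0, 0], [0, 0, 22], 30],
  [[0, 0, 0], [0, 0, 19], 30],
  [[0, 0, 0], [0, 0, 13], 30],
  [[0, 0, 0], [0, 0, 6], 30],
  [[0, 0, 0], [0, 0, 2], 30],
  [[0, 0, 0], [0, 0, 0], 30],
  [[0, 0, 0], [0, 0, 0], 30],
])

```text
time_s: 59.45
ee_pos: [461.4, -10.5, 97.4]
ee_rot: [-179.7, -0.3, -11.6]
force: [-0.3, -0.4, 0.2]
gripper_width: 30.1
```

```bash
python3 - <<'E'
from h import *
f=cam("wrist");p,r=pose();print(p,r.as_euler('xyz',degrees=True))
ov(f,carr(462.1,-10.3,-11.7),"o31",box=(100,50,420,290),s=1.9)
plan([(462.1,-10.3,97,-11.7,2,30)])
E
```

```text
[461.46273544 -10.45258178  97.41886309] [-179.69515263   -0.26303582  -11.6221592 ]
2
[[[-0.2,-0.1,0],[0.3,-0.1,0.2],30],[[-0.1,-0.2,0.1],[0.3,-0.2,0.2],30],[[0,0,0],[0,0,0],30],[[0,0,0],[0,0,0],30],[[0,0,0],[0,0,0],30],[[0,0,0],[0,0,0],30],[[0,0,0],[0,0,0],30],[[0,0,0],[0,0,0],30],[[0,0,0],[0,0,0],30],[[0,0,0],[0,0,0],30]]
end [462.1 -10.3  97. ] [-180.     0.   -11.7]
```

View pics/o31.png

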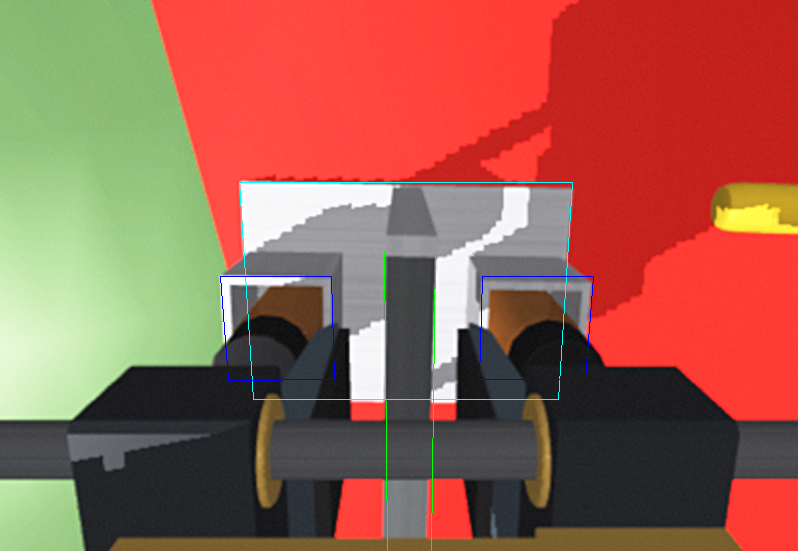

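servo_tool([
  [[-0.2, 0, 0], [0.6, 0, 0], 30],
  [[0, 0, 0], [0, 0, 0], 5],
  [[0, 0, 0], [0, 0, 0], 5],
  [[0, 0, 0], [0, 0, 0], 5],
  [[0, 0, 0], [0, 0, 0], 5],
  [[0, 0, 0], [0, 0, 0], 5],
  [[0, 0, 0], [0, 0, -5], 5],
  [[0, 0, 0], [0, 0, -10], 5],
  [[0, 0, 0], [0, 0, -20], 5],
  [[0, 0, 0], [0, 0, -20], 5],
], squeeze=60)

```text
time_s: 60.75
ee_pos: [458.7, -10.5, 152.3]
ee_rot: [-180.0, 0.2, -11.6]
force: [-0.2, -0.7, -5.0]
gripper_width: 11.2
```

```bash
python3 - <<'E'
from h import *
print(pose()[0],env.state()["force"])
plan([(525,-37.5,284,2.1,8,5)])
E
```

```text
[458.74602034 -10.45509332 152.30320762] [-0.23630219 -0.69787366 -4.97445533]
8
[[[0,0,-1.7],[8.7,1.6,-16.5],5],[[0,0,-1.7],[8.7,1.9,-16.5],5],[[0,0,-1.7],[8.6,2.2,-16.5],5],[[0,0,-1.7],[8.6,2.4,-16.5],5],[[0,0.1,-1.7],[8.5,2.7,-16.5],5],[[0,0,-1.7],[8.4,2.9,-16.5],5],[[0,0.1,-1.8],[8.3,3.1,-16.5],5],[[-0.1,0,-1.7],[8.3,3.4,-16.4],5],[[0,0,0],[0,0,0],5],[[0,0,0],[0,0,0],5]]
end [525.  -37.5 284. ] [180.    0.    2.1]
```

servo_tool([
  [[0, 0, -1.7], [6, 1.6, -20], 5],
  [[0, 0, -1.7], [9, 2.2, -22], 5],
  [[0, 0, -1.7], [10, 2.6, -22], 5],
  [[0, 0, -1.7], [10, 3, -22], 5],
  [[0, 0, -1.7], [10, 3, -20], 5],
  [[0, 0, -1.7], [9, 3.2, -14], 5],
  [[0, 0, -1.7], [8, 3.4, -8], 5],
  [[0, 0, -1.7], [4, 2, -3], 5],
  [[0, 0, 0], [0, 0, 0], 5],
  [[0, 0, 0], [0, 0, 0], 5],
])

```text
time_s: 62.0
ee_pos: [520.9, -38.6, 288.0]
ee_rot: [-179.9, 0.6, 2.5]
force: [0.1, -0.0, -4.8]
gripper_width: 11.6
```

```bash
python3 - <<'E'
from h import *
f=cam("wrist");save(f,"w32.npz");p,r=pose();print(p,r.as_euler('xyz',degrees=True))
seat=np.array([660.3-140*-np.sin(np.radians(2))*-1,102.7-140*np.cos(np.radians(2))]);print(seat)
crop(f,"w32",0,0,640,400,1.25)
crop(f,"w33",420,120,220,180,3.6)
E
```

```text
[520.85955215 -38.62892861 288.02027318] [-179.87478067    0.5495522     2.48305625]
[655.41407046 -37.21471578]
```

View pics/w32.png

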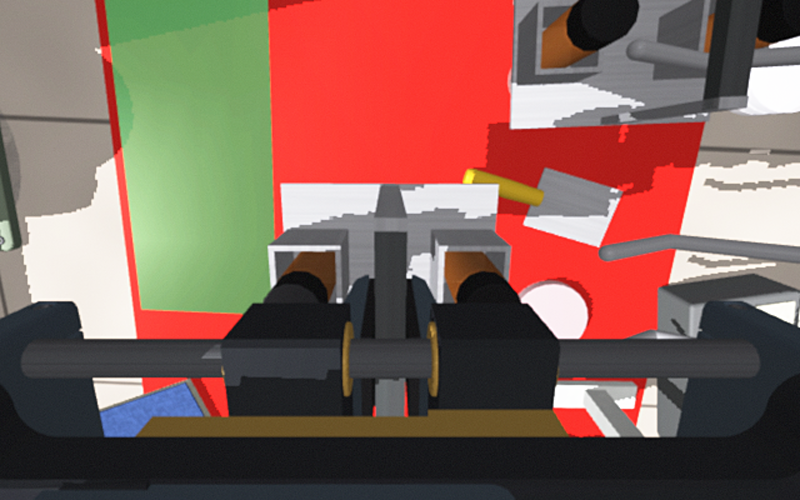

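View pics/w33.png

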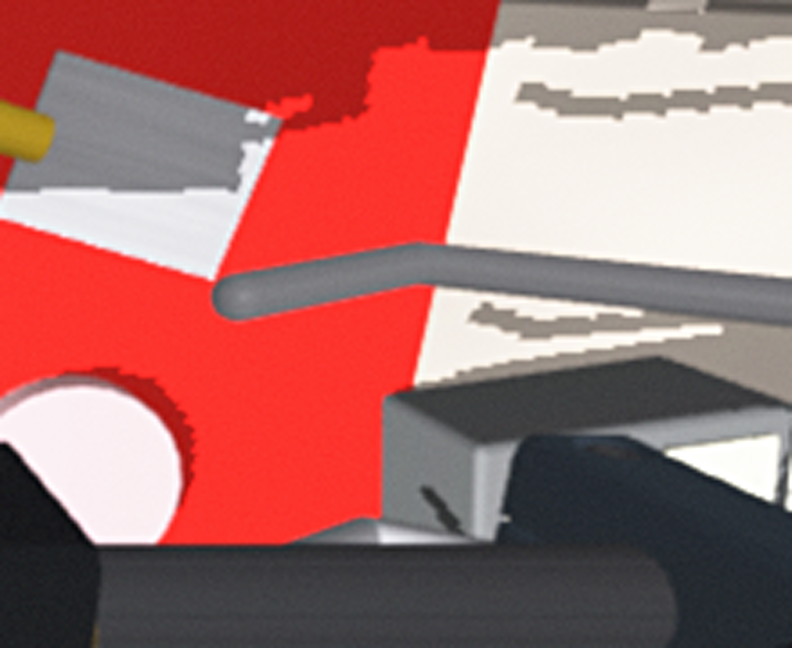

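```bash
python3 - <<'E'
from h import *
f=load("w32.npz")
print(ray(f,np.array([(424,264),(372,539)])/3.6+[420,120],245).round(1),ray(f,np.array([(238,297)])/3.6+[420,120],271).round(1))
E
```

```text
[[664.9 -10.  245. ]
 [666.6 -64.1 245. ]] [[618.8 -11.2 271. ]]
```

servo_tool([
  [[0, -0.3, 0.2], [12, 0.4, 0], 5],
  [[0, -0.3, 0.2], [17, 0.5, 0], 5],
  [[0, 0, 0], [19, 0.5, 0], 5],
  [[0, 0, 0], [19, 0.5, 0], 5],
  [[0, 0, 0], [19, 0.5, 0], 5],
  [[0, 0, 0], [19, 0.5, 0], 5],
  [[0, 0, 0], [16, 0.5, 0], 5],
  [[0, 0, 0], [10, 0.4, 0], 5],
  [[0, 0, 0], [4, 0, 0], 5],
  [[0, 0, 0], [0, 0, 0], 5],
])

```text
time_s: 63.3
ee_pos: [665.0, -36.3, 280.5]
ee_rot: [-179.8, 1.4, 2.0]
force: [-0.5, -0.6, -5.9]
gripper_width: 11.4
```

```bash
python3 - <<'E'
from h import *
f=cam("wrist");p,r=pose();print(p,r.as_euler('xyz',degrees=True),env.state()["force"])
plan([(665.7,-37.1,240.4,2,8,5)])
E
```

```text
[664.79217288 -36.29005404 280.56640341] [-179.82827747    1.38716921    2.04016595] [ 0.18704183 -0.28552547 -5.25398299]
8
[[[0,0.2,0],[0.2,0.1,5],5],[[0,0.2,0],[0.2,0.1,5],5],[[0,0.2,0],[0.2,0.1,5],5],[[0,0.2,0],[0.2,0.1,5],5],[[0,0.1,0],[0.2,0.1,5],5],[[-0.1,0.2,0],[0.1,0.2,5],5],[[0,0.1,0],[0.2,0.1,5.1],5],[[-0.1,0.2,0],[0.1,0.1,5],5],[[0,0,0],[0,0,0],5],[[0,0,0],[0,0,0],5]]
end [665.7 -37.1 240.4] [180.  -0.   2.]
```

servo_tool([
  [[0, 0.4, 0], [0.3, 0.4, 3], 5],
  [[0, 0.4, 0], [0.3, 0.4, 7], 5],
  [[0, 0.4, 0], [0.3, 0, 9], 5],
  [[0, 0.2, 0], [0.2, 0, 9], 5],
  [[0, 0, 0], [0, 0, 6], 5],
  [[0, 0, 0], [0, 0, 3], 5],
  [[0, 0, 0], [0, 0, 1], 5],
  [[0, 0, 0], [0, 0, 0], 5],
  [[0, 0, 0], [0, 0, 0], 5],
  [[0, 0, 0], [0, 0, 0], 5],
])

```text
time_s: 64.6
ee_pos: [664.6, -37.1, 241.4]
ee_rot: [-179.8, -0.2, 2.0]
force: [0.7, 0.3, -4.4]
gripper_width: 11.7
```

servo_tool([
  [[0, 0, 0], [0.8, 0, 0.7], 5],
  [[0, 0, 0], [0, 0, 0.8], 5],
  [[0, 0, 0], [0, 0, 0.8], 5],
  [[0, 0, 0], [0, 0, 0.5], 5],
  [[0, 0, 0], [0, 0, 0], 5],
  [[0, 0, 0], [0, 0, 0], 5],
  [[0, 0, 0], [0, 0, 0], 5],
  [[0, 0, 0], [0, 0, 0], 5],
  [[0, 0, 0], [0, 0, 0], 5],
  [[0, 0, 0], [0, 0, 0], 5],
])

```text
time_s: 65.85
ee_pos: [665.6, -37.1, 240.5]
ee_rot: [-179.9, -0.3, 2.0]
force: [-1.8, 0.8, -1.0]
gripper_width: 11.7
```

Contact taken up; release and rise straight.

servo_tool([
  [[0, 0, 0], [0, 0, 0], 5],
  [[0, 0, 0], [0, 0, 0], 13],
  [[0, 0, 0], [0, 0, 0], 16],
  [[0, 0, 0], [0, 0, 0], 20],
  [[0, 0, 0], [0, 0, 0], 26],
  [[0, 0, 0], [0, 0, 0], 30],
  [[0, 0, 0], [0, 0, 0], 30],
  [[0, 0, 0], [0, 0, -6], 30],
  [[0, 0, 0], [0, 0, -15], 30],
  [[0, 0, 0], [0, 0, -25], 30],
])

```text
time_s: 67.1
ee_pos: [665.8, -37.2, 288.3]
ee_rot: [-179.9, -0.3, 2.0]
force: [0.6, -0.4, 0.7]
gripper_width: 29.9
```

servo_tool([
  [[0, 0, 0], [0, 0, -30], 30],
  [[0, 0, 0], [-10, 8, -20], 35],
  [[0, 0, 0], [-30, 20, 0], 35],
  [[0, 0, 0], [-40, 30, 0], 35],
  [[0, 0, 0], [-45, 35, 0], 35],
  [[0, 0, 0], [-40, 35, 0], 35],
  [[0, 0, 0], [-20, 25, 0], 35],
  [[0, 0, 0], [-6, 8, 0], 35],
  [[0, 0, 0], [0, 0, 0], 35],
  [[0, 0, 0], [0, 0, 0], 35],
])

```text
time_s: 68.35
ee_pos: [479.2, -208.6, 350.9]
ee_rot: [179.8, -1.6, 2.2]
force: [-0.4, 0.3, 0.7]
gripper_width: 35.2
```

```bash
python3 - <<'E'
from h import *
f=cam("wrist");save(f,"w34.npz");p,r=pose();print(p,r.as_euler('xyz',degrees=True))
ov(f,carr(463.6,-213.5,5.5),"w34",box=(0,0,640,400),s=1.25)
g=cam("top");save(g,"t4.npz");crop(g,"t4",190,70,270,200,2.9)
E
```

```text
[ 479.20945895 -208.55056694  350.80665758] [179.80479611  -1.59344254   2.19681933]
```

View pics/w34.png

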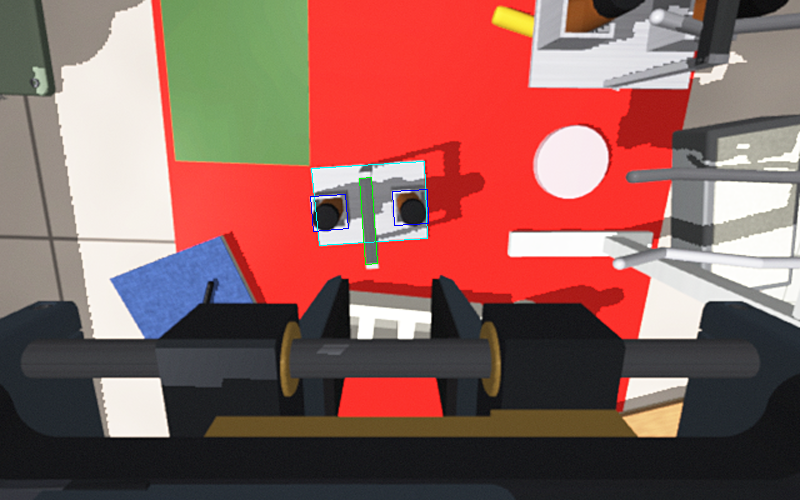

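View pics/t4.png

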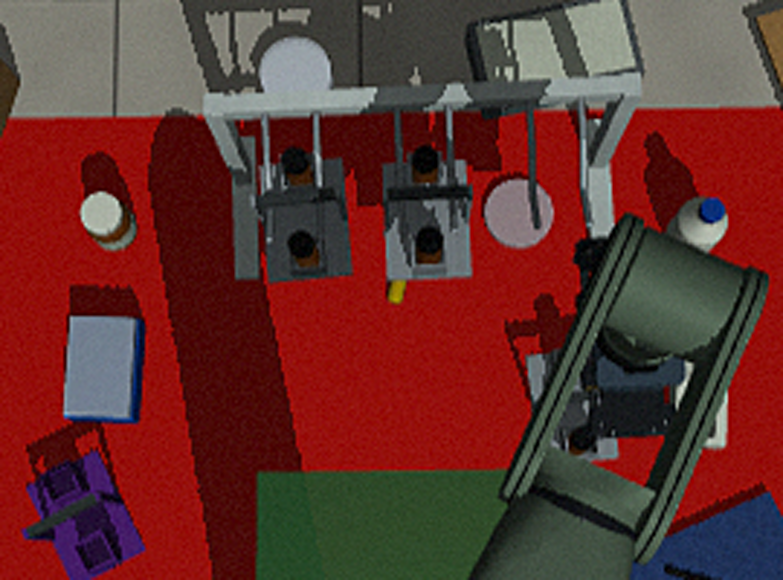

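```bash
python3 - <<'E'
from h import *
plan([(464,-213.2,190,5.5,7,35)])
E
```

```text
7
[[[0,-0.2,-0.5],[-2.8,0.5,22.9],35],[[0,-0.2,-0.5],[-2.7,0.5,22.9],35],[[0,-0.2,-0.5],[-2.7,0.5,22.9],35],[[0.1,-0.2,-0.4],[-2.6,0.4,22.9],35],[[0,-0.3,-0.5],[-2.5,0.4,22.9],35],[[0.1,-0.2,-0.4],[-2.4,0.5,22.9],35],[[0,-0.3,-0.5],[-2.3,0.4,22.9],35],[[0,0,0],[0,0,0],35],[[0,0,0],[0,0,0],35],[[0,0,0],[0,0,0],35]]
end [ 464.  -213.2  190. ] [180.    0.    5.5]
```

servo_tool([
  [[0, -0.2, -0.5], [-3.5, 0.5, 20], 35],
  [[0, -0.2, -0.5], [-3.5, 0.5, 28], 35],
  [[0, -0.2, -0.5], [-3.5, 0.5, 30], 35],
  [[0, -0.2, -0.4], [-3.5, 0.5, 30], 35],
  [[0, -0.3, -0.5], [-3, 0.5, 25], 35],
  [[0, -0.2, -0.4], [-3, 0.5, 15], 35],
  [[0, -0.3, -0.5], [-3, 0.5, 6], 35],
  [[0, 0, 0], [0, 0, 0], 35],
  [[0, 0, 0], [0, 0, 0], 35],
  [[0, 0, 0], [0, 0, 0], 35],
])

```text
time_s: 69.7
ee_pos: [465.1, -210.2, 193.0]
ee_rot: [179.7, -0.2, 6.2]
force: [-0.1, 0.8, 0.4]
gripper_width: 34.9
```

```bash
python3 - <<'E'
from h import *
f=cam("wrist");save(f,"w35.npz");p,r=pose();print(p,r.as_euler('xyz',degrees=True))
ov(f,carr(464,-213.2,5.5),"o35",box=(100,50,420,290),s=1.9)
plan([(464,-213.2,190,5.5,1,35)])
E
```

```text
[ 465.18047206 -210.23630485  193.03666754] [179.68765     -0.19557823   6.16028297]
1
[[[0.3,-0.2,0.7],[-1.5,2.8,3],35],[[0,0,0],[0,0,0],35],[[0,0,0],[0,0,0],35],[[0,0,0],[0,0,0],35],[[0,0,0],[0,0,0],35],[[0,0,0],[0,0,0],35],[[0,0,0],[0,0,0],35],[[0,0,0],[0,0,0],35],[[0,0,0],[0,0,0],35],[[0,0,0],[0,0,0],35]]
end [ 464.  -213.2  190. ] [180.    0.    5.5]
```

View pics/o35.png

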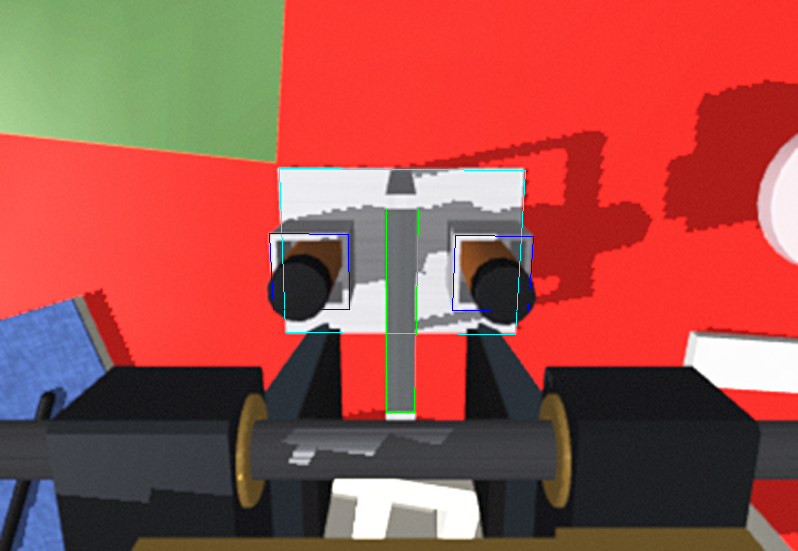

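servo_tool([
  [[0.2, 0, 0.3], [-0.8, 1.4, 0], 30],
  [[0, 0, 0], [-0.8, 1.4, 8], 30],
  [[0, 0, 0], [0, 0, 20], 30],
  [[0, 0, 0], [0, 0, 24], 30],
  [[0, 0, 0], [0, 0, 20], 30],
  [[0, 0, 0], [0, 0, 13], 30],
  [[0, 0, 0], [0, 0, 6], 30],
  [[0, 0, 0], [0, 0, 2], 30],
  [[0, 0, 0], [0, 0, 0], 30],
  [[0, 0, 0], [0, 0, 0], 30],
])

```text
time_s: 71.0
ee_pos: [465.0, -214.9, 97.4]
ee_rot: [179.8, -0.4, 5.8]
force: [1.0, -0.4, -0.1]
gripper_width: 29.8
```

```bash
python3 - <<'E'
from h import *
f=cam("wrist");p,r=pose();print(p,r.as_euler('xyz',degrees=True))
ov(f,carr(464,-213.2,5.5),"o36",box=(100,50,420,290),s=1.9)
plan([(464,-213.2,97,5.5,1,30)])
E
```

```text
[ 465.07390968 -214.86298085   97.49349666] [179.77420933  -0.39612803   5.77926716]
1
[[[0.2,-0.4,0.3],[-0.9,-1.8,0.5],30],[[0,0,0],[0,0,0],30],[[0,0,0],[0,0,0],30],[[0,0,0],[0,0,0],30],[[0,0,0],[0,0,0],30],[[0,0,0],[0,0,0],30],[[0,0,0],[0,0,0],30],[[0,0,0],[0,0,0],30],[[0,0,0],[0,0,0],30],[[0,0,0],[0,0,0],30]]
end [ 464.  -213.2   97. ] [180.    0.    5.5]
```

View pics/o36.png

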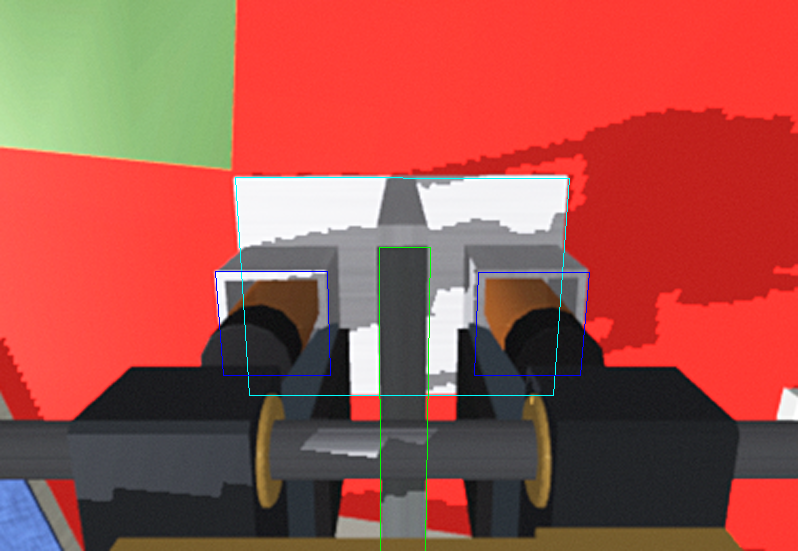

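servo_tool([
  [[0, 0, 0], [-0.9, -1.8, 0], 30],
  [[0, 0, 0], [0, 0, 0], 30],
  [[0, 0, 0], [0, 0, 0], 5],
  [[0, 0, 0], [0, 0, 0], 5],
  [[0, 0, 0], [0, 0, 0], 5],
  [[0, 0, 0], [0, 0, 0], 5],
  [[0, 0, 0], [0, 0, 0], 5],
  [[0, 0, 0], [0, 0, -5], 5],
  [[0, 0, 0], [0, 0, -10], 5],
  [[0, 0, 0], [0, 0, -20], 5],
], squeeze=60)

```text
time_s: 72.3
ee_pos: [460.8, -211.6, 131.3]
ee_rot: [-180.0, 0.0, 5.8]
force: [0.2, -0.7, -5.0]
gripper_width: 11.6
```

```bash
python3 - <<'E'
from h import *
p,r=pose();print(p,r.as_euler('xyz',degrees=True),env.state()["force"],env.state()["gripper_width"])
plan([(525,-177,284,2.1,8,5)])
E
```

```text
[ 460.84187814 -211.59875962  131.308553  ] [-1.79977963e+02  2.10912015e-02  5.78557477e+00] [ 0.23808411 -0.66516451 -5.02911141] 11.602776664817215
8
[[[0,0,0.5],[8.4,-3.5,-19.1],5],[[0,0,0.5],[8.4,-3.6,-19.1],5],[[0,0,0.4],[8.3,-3.6,-19.1],5],[[0,0,0.5],[8.3,-3.7,-19.1],5],[[0,0,0.4],[8.3,-3.8,-19.1],5],[[0,0,0.5],[8.3,-3.8,-19.1],5],[[0,0,0.4],[8.2,-3.9,-19.1],5],[[0,0,0.5],[8.2,-4,-19],5],[[0,0,0],[0,0,0],5],[[0,0,0],[0,0,0],5]]
end [ 525. -177.  284.] [-180.     0.     2.1]
```

servo_tool([
  [[0, 0, 0.5], [6, -2.5, -22], 5],
  [[0, 0, 0.5], [9, -3.6, -25], 5],
  [[0, 0, 0.4], [10, -4.2, -25], 5],
  [[0, 0, 0.5], [10, -4.2, -25], 5],
  [[0, 0, 0.4], [10, -4.2, -22], 5],
  [[0, 0, 0.5], [9, -4.2, -16], 5],
  [[0, 0, 0.4], [7, -3.8, -10], 5],
  [[0, 0, 0.5], [4, -3, -4], 5],
  [[0, 0, 0], [0, 0, 0], 5],
  [[0, 0, 0], [0, 0, 0], 5],
])

```text
time_s: 73.55
ee_pos: [520.8, -175.1, 284.9]
ee_rot: [-179.8, 0.6, 1.9]
force: [0.5, 1.1, -5.7]
gripper_width: 11.2
```

```bash
python3 - <<'E'
from h import *
f=cam("wrist");save(f,"w37.npz");p,r=pose();print(p,r.as_euler('xyz',degrees=True))
crop(f,"w37",0,0,640,400,1.25)
crop(f,"w38",420,120,220,180,3.6)
E
```

```text
[ 520.77602369 -175.12284342  284.88597599] [-179.81853866    0.55100226    1.89579067]
```

View pics/w37.png

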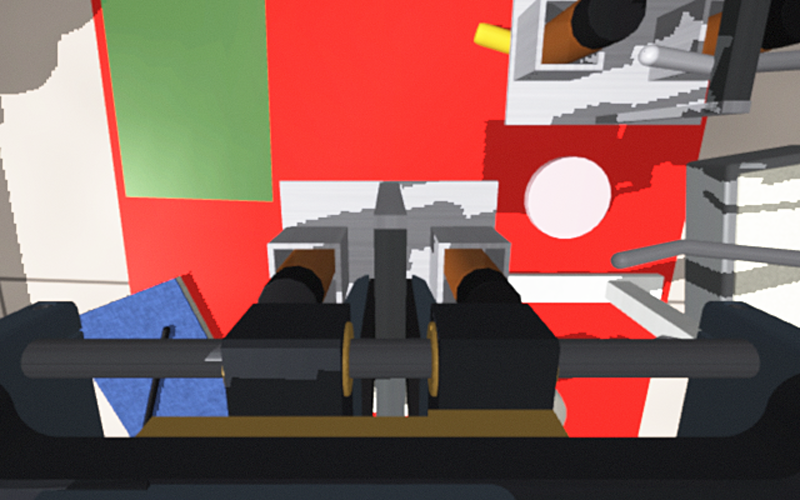

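View pics/w38.png

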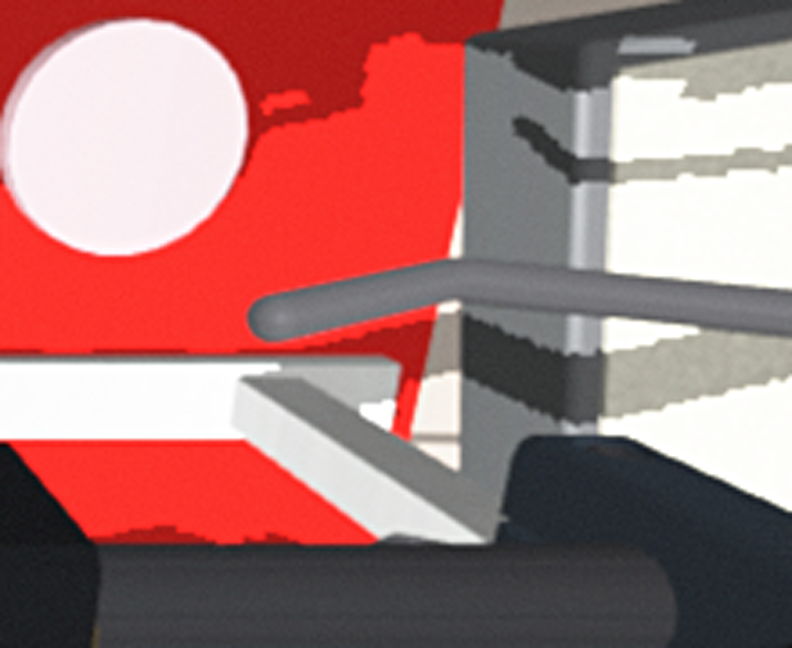

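```bash
python3 - <<'E'
from h import *
f=load("w37.npz")
print(ray(f,np.array([(455,280)])/3.6+[420,120],245).round(1),ray(f,np.array([(274,318)])/3.6+[420,120],271).round(1))
E
```

```text
[[ 669.  -149.9  245. ]] [[ 623.5 -151.1  271. ]]
```

servo_tool([
  [[0, 0.3, 0], [12, 0.6, -1], 5],
  [[0, 0.3, 0], [17, 0.9, 0], 5],
  [[0, 0, 0], [19, 0.9, 0], 5],
  [[0, 0, 0], [19, 0.9, 0], 5],
  [[0, 0, 0], [20, 0.9, 0], 5],
  [[0, 0, 0], [20, 0.9, 0], 5],
  [[0, 0, 0], [18, 0.9, 0], 5],
  [[0, 0, 0], [11, 0.7, 0], 5],
  [[0, 0, 0], [4, 0.2, 0], 5],
  [[0, 0, 0], [0, 0, 0], 5],
])

```text
time_s: 74.85
ee_pos: [673.0, -177.9, 280.9]
ee_rot: [-179.7, -0.0, 1.9]
force: [0.2, -0.1, -5.5]
gripper_width: 11.5
```

```bash
python3 - <<'E'
from h import *
f=cam("wrist");crop(f,"w39",0,0,640,400,1.25);p,r=pose();print(p,r.as_euler('xyz',degrees=True),env.state()["force"])
plan([(670,-177,240.5,2,8,5)])
E
```

```text
[ 672.79395413 -177.94816318  280.97455848] [-1.79748461e+02 -3.72014315e-02  1.88168223e+00] [-0.39105908 -0.66053205 -5.36319074]
8
[[[0,0,0],[-0.3,-0.1,5.1],5],[[0,0,0],[-0.4,-0.1,5.1],5],[[0,0,0],[-0.3,-0.1,5],5],[[-0.1,0,0],[-0.4,-0.1,5.1],5],[[0,0,0],[-0.3,-0.1,5],5],[[-0.1,0,0],[-0.4,-0.1,5.1],5],[[0,0,-0.1],[-0.3,-0.2,5],5],[[-0.1,0,0],[-0.4,-0.1,5.1],5],[[0,0,0],[0,0,0],5],[[0,0,0],[0,0,0],5]]
end [ 670.  -177.   240.5] [180.  -0.   2.]
```

View pics/w39.png

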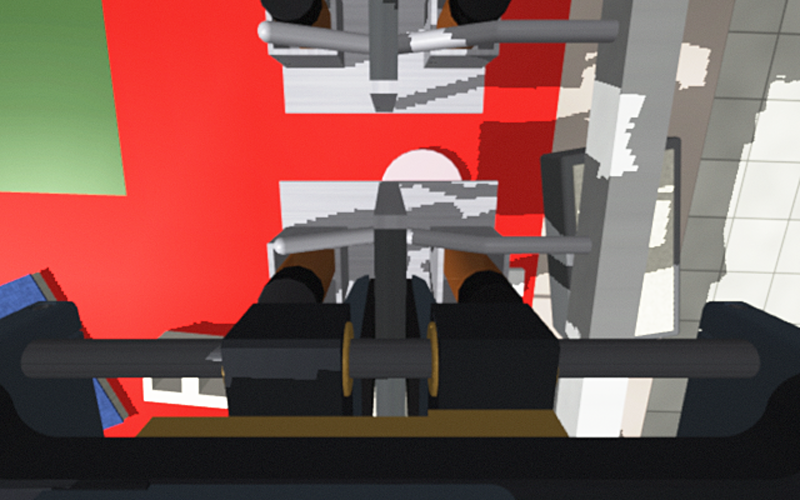

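servo_tool([
  [[0, 0, 0], [-1.4, -0.4, 3], 5],
  [[0, 0, 0], [-1.2, -0.4, 7], 5],
  [[0, 0, 0], [0, 0, 9], 5],
  [[0, 0, 0], [0, 0, 9], 5],
  [[0, 0, 0], [0, 0, 6], 5],
  [[0, 0, 0], [0, 0, 3], 5],
  [[0, 0, 0], [0, 0, 1], 5],
  [[0, 0, 0], [0, 0, 0], 5],
  [[0, 0, 0], [0, 0, 0], 5],
  [[0, 0, 0], [0, 0, 0], 5],
])

```text
time_s: 76.15
ee_pos: [668.9, -177.2, 242.0]
ee_rot: [-179.8, -0.1, 1.8]
force: [-1.1, -0.2, -5.2]
gripper_width: 11.2
```

servo_tool([
  [[0, 0, 0], [1.1, 0, 0.8], 5],
  [[0, 0, 0], [0, 0, 0.9], 5],
  [[0, 0, 0], [0, 0, 0.8], 5],
  [[0, 0, 0], [0, 0, 0.6], 5],
  [[0, 0, 0], [0, 0, 0.4], 5],
  [[0, 0, 0], [0, 0, 0], 5],
  [[0, 0, 0], [0, 0, 0], 5],
  [[0, 0, 0], [0, 0, 0], 5],
  [[0, 0, 0], [0, 0, 0], 5],
  [[0, 0, 0], [0, 0, 0], 5],
])

```text
time_s: 77.4
ee_pos: [670.4, -177.3, 240.7]
ee_rot: [-179.8, -0.3, 1.8]
force: [-0.4, -0.4, -0.9]
gripper_width: 11.3
```

Contact taken up. Release, rise, withdraw.

servo_tool([
  [[0, 0, 0], [0, 0, 0], 5],
  [[0, 0, 0], [0, 0, 0], 13],
  [[0, 0, 0], [0, 0, 0], 16],
  [[0, 0, 0], [0, 0, 0], 20],
  [[0, 0, 0], [0, 0, 0], 26],
  [[0, 0, 0], [0, 0, 0], 30],
  [[0, 0, 0], [0, 0, 0], 30],
  [[0, 0, 0], [0, 0, -6], 30],
  [[0, 0, 0], [0, 0, -15], 30],
  [[0, 0, 0], [0, 0, -25], 30],
])

```text
time_s: 78.65
ee_pos: [670.4, -177.5, 288.5]
ee_rot: [-179.8, -0.3, 1.8]
force: [0.5, -0.2, 0.1]
gripper_width: 30.2
```

servo_tool([
  [[0, 0, 0], [0, 0, -30], 30],
  [[0, 0, 0], [-10, 0, -20], 35],
  [[0, 0, 0], [-30, 0, 0], 35],
  [[0, 0, 0], [-45, 0, 0], 35],
  [[0, 0, 0], [-50, 0, 0], 35],
  [[0, 0, 0], [-50, 0, 0], 35],
  [[0, 0, 0], [-30, 0, 0], 35],
  [[0, 0, 0], [-10, 0, 0], 35],
  [[0, 0, 0], [0, 0, 0], 35],
  [[0, 0, 0], [0, 0, 0], 35],
])

```text
time_s: 79.9
ee_pos: [443.3, -185.9, 350.5]
ee_rot: [179.6, -1.6, 1.9]
force: [-0.0, 0.7, 0.1]
gripper_width: 34.8
```

servo_tool([
  [[0, 0, 0], [-10, 0, 0], 35],
  [[0, 0, 0], [-30, 0, 0], 35],
  [[0, 0, 0], [-20, 0, 0], 35],
  [[0, 0, 0], [-10, 0, 0], 35],
  [[0, 0, 0], [0, 0, 0], 35],
  [[0, 0, 0], [0, 0, 0], 35],
  [[0, 0, 0], [0, 0, 0], 35],
  [[0, 0, 0], [0, 0, 0], 35],
  [[0, 0, 0], [0, 0, 0], 35],
  [[0, 0, 0], [0, 0, 0], 35],
])

```text
time_s: 81.15
ee_pos: [374.8, -188.7, 346.9]
ee_rot: [179.7, -1.5, 2.1]
force: [-0.0, -0.4, -0.4]
gripper_width: 35.0
```

```bash
python3 - <<'E'
from h import *
p,r=pose();print(p)
f=cam("wrist");crop(f,"w40",0,0,640,400,1.25)
g=cam("top");save(g,"t5.npz");crop(g,"t5",190,70,270,200,2.9)
g=cam("side");save(g,"s5.npz");crop(g,"s5",200,80,300,260,2.3)
E
```

```text
[ 374.77803998 -188.72280309  346.8939717 ]
```

View pics/t5.png

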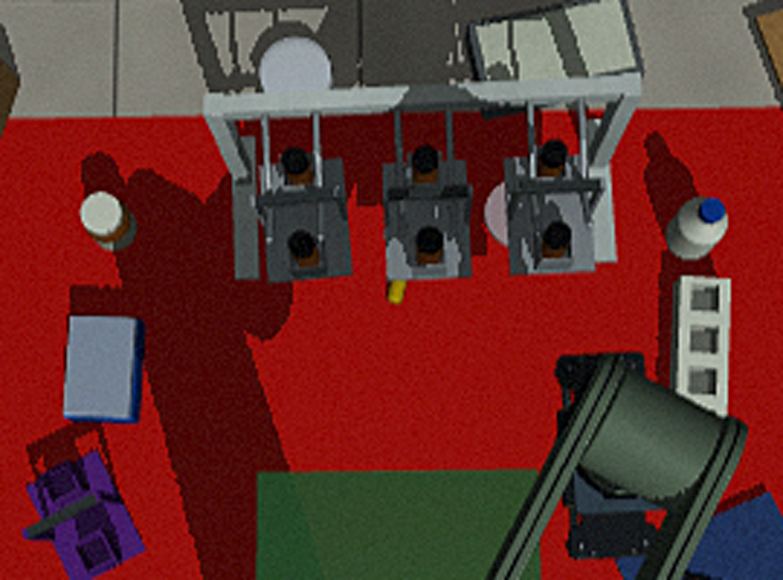

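View pics/s5.png

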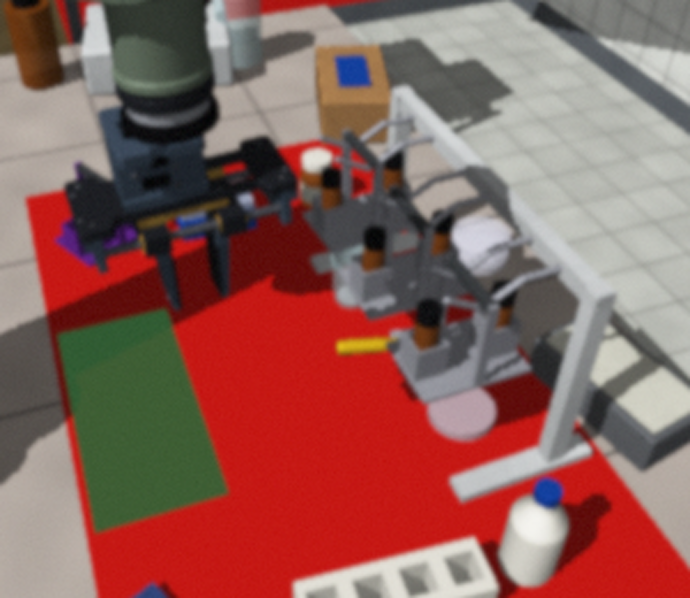

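View pics/w40.png

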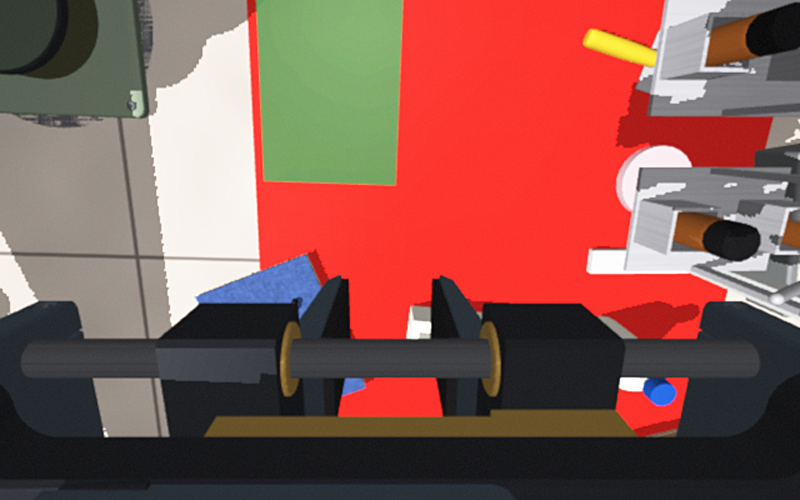

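servo_tool([
  [[0, 0, 0], [0, 0, 0], 35],
  [[0, 0, 0], [0, 0, 0], 35],
  [[0, 0, 0], [0, 0, 0], 35],
  [[0, 0, 0], [0, 0, 0], 35],
  [[0, 0, 0], [0, 0, 0], 35],
  [[0, 0, 0], [0, 0, 0], 35],
  [[0, 0, 0], [0, 0, 0], 35],
  [[0, 0, 0], [0, 0, 0], 35],
  [[0, 0, 0], [0, 0, 0], 35],
  [[0, 0, 0], [0, 0, 0], 35],
])

```text
time_s: 82.55
ee_pos: [374.6, -188.7, 347.0]
ee_rot: [179.7, -1.5, 2.0]
force: [-0.2, 0.2, 0.4]
gripper_width: 35.0
```

servo_tool([
  [[0, 0, 0], [0, 0, 0], 35],
  [[0, 0, 0], [0, 0, 0], 35],
  [[0, 0, 0], [0, 0, 0], 35],
  [[0, 0, 0], [0, 0, 0], 35],
  [[0, 0, 0], [0, 0, 0], 35],
  [[0, 0, 0], [0, 0, 0], 35],
  [[0, 0, 0], [0, 0, 0], 35],
  [[0, 0, 0], [0, 0, 0], 35],
  [[0, 0, 0], [0, 0, 0], 35],
  [[0, 0, 0], [0, 0, 0], 35],
])

```text
time_s: 83.8
ee_pos: [374.6, -188.7, 347.0]
ee_rot: [179.7, -1.5, 2.0]
force: [-0.9, -0.4, -0.5]
gripper_width: 34.9
```

```bash
python3 - <<'E'
from h import *
g=[cam("top") for _ in range(6)]
b=lambda q:q["pixels"][110:175,275:405].astype(float).mean(2)
o=load("t5.npz")
print("noise/near",[round(np.abs(b(g[i])-b(g[i+1])).mean(),2) for i in range(5)],"vs 2.5 s ago",round(np.abs(b(g[5])-b(o)).mean(),2))
# expected bar outlines
pol=[]
c,s=np.cos(np.radians(2)),np.sin(np.radians(2))
for x,y in((660.3,102.7),(665.7,-37.1),(670.2,-177)):
    pol.append((np.array([[x+c*a-s*q,y+s*a+c*q,263] for a,q in((6,42.5),(6,-42.5),(-6,-42.5),(-6,42.5))]),(0,255,0)))
ov(g[5],pol,"t6",box=(265,90,145,90),s=5.4)
E
```

```text
noise/near [np.float64(3.71), np.float64(3.73), np.float64(3.75), np.float64(3.71), np.float64(3.77)] vs 2.5 s ago 3.73
```

View pics/t6.png

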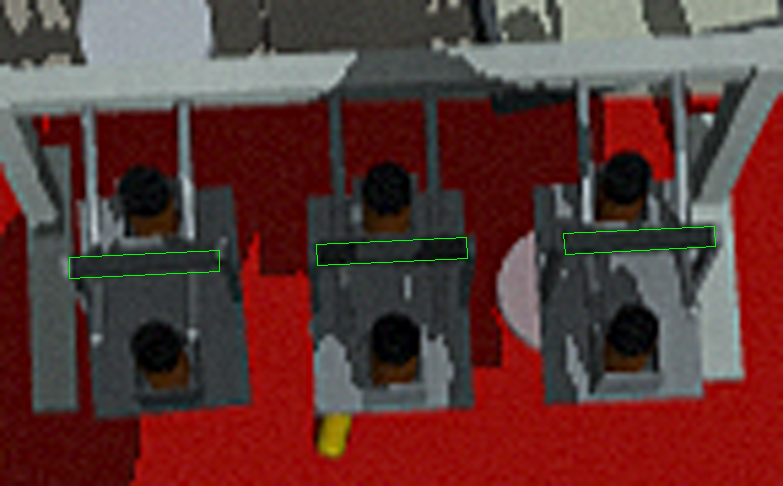

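Each bar lies on its expected seat outline, all six vials are in their pockets, and the carriers are still (frame difference is at noise level). I'm handing the job in.

```bash
python3 -c "
from workcell import env
print(env.job_done())"
```

```text
the job is handed in; nothing more can be done
None
```

The job is done and handed in at about 84 s of the 210 s allowed. All four spare vials went into the four empty pockets while the carriers stood on the bench. After that I hung the three steel carriers on the left, middle and right seats.

Last checks:
- **Vials and rack:** the last pictures show six vials in their pockets and no vial left in the visible part of the rack. The arm hid the rack's nearest cell, but I took its vial first and an earlier picture showed all four cells empty.
- **Bars:** each bar lies on its expected seat outline in the top view, to within about a pixel (3 mm).
- **Stillness:** over about 2.5 s the frame difference stayed at camera-noise level, so nothing was swinging.
- **Force:** the readings I took were 6 N or less, but they were taken only between moves, not during them.
- **Bystanders:** they look where they were. The hung carriers partly hide the beaker, dish and scraper in the last views, and the arm hid some other spots. I did not measure any of them.

No check failed. I did not see any carrier knocked aside; each was close to its last measured place when I grasped its bar. My first camera reading of a vial in the rack was about 3 mm off. For every placing I therefore aligned the held vial to its pocket rim in the wrist image before lowering it.

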